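# Close down the glue-up bench for the night

## Task

Close the bench down for the night: hang every clamping square by its window on the steel hook, largest first, then each next smaller one in front, feet pointing away from the upright and each pushed back close against the one behind so that they nest. In any order with that, hang the ear defenders over the chrome rail by the middle of the headband, a cup on each side, and switch the power box off with its key: key fully into the round switch, turned clockwise to the stop and left there. Leave the other things where they are.

Things in the scene. Friction and masses are not known exactly. Their poses are not given: they have to be found in the camera images.
- sq1_window (a point): Clamping square 1 (largest, red aluminium, or absent): an L of two 10 mm plates 44 mm wide (own y). Leg upright, 147 mm tall; foot flat on the bench, reaching 75 mm from the leg's front towards own -x. Point: centre of the window in the leg (22 wide, 34 tall, upper corners cut), mid-thickness, 33 mm below the leg's top, 114 above its underside. Own z up.
- sq2_window (a point): Clamping square 2 (second largest, blue aluminium, or absent): an L of two 10 mm plates 44 mm wide (own y). Leg upright, 129 mm tall; foot flat on the bench, reaching 66 mm from the leg's front towards own -x. Point: centre of the window in the leg (22 wide, 34 tall, upper corners cut), mid-thickness, 33 mm below the leg's top, 96 above its underside. Own z up.
- sq3_window (a point): Clamping square 3 (middle, gold aluminium, or absent): an L of two 10 mm plates 44 mm wide (own y). Leg upright, 111 mm tall; foot flat on the bench, reaching 57 mm from the leg's front towards own -x. Point: centre of the window in the leg (22 wide, 34 tall, upper corners cut), mid-thickness, 33 mm below the leg's top, 78 above its underside. Own z up.
- sq4_window (a point): Clamping square 4 (second smallest, green aluminium, or absent): an L of two 10 mm plates 44 mm wide (own y). Leg upright, 93 mm tall; foot flat on the bench, reaching 48 mm from the leg's front towards own -x. Point: centre of the window in the leg (22 wide, 34 tall, upper corners cut), mid-thickness, 33 mm below the leg's top, 60 above its underside. Own z up.
- sq5_window (a point): Clamping square 5 (smallest, black aluminium, or absent): an L of two 10 mm plates 44 mm wide (own y). Leg upright, 75 mm tall; foot flat on the bench, reaching 40 mm from the leg's front towards own -x. Point: centre of the window in the leg (22 wide, 34 tall, upper corners cut), mid-thickness, 33 mm below the leg's top, 42 above its underside. Own z up.
- hook_root (a point): Hook: a 10 mm round steel shank leaving a plumb, fixed timber upright (face 38 mm wide, top 218 mm above the bench) at this point, 190 mm up. It points along own -x, rising 10 mm to its bend 118 mm out, where a tip turns up 15 mm more (131 mm out). Own z up. A hung square's window centre lies 12 mm under the shank's axis, its axes along these. Place varies.
- rail_mid (a point): Middle of the axis of a fixed chrome bar, 14 mm thick, 165 mm above the bench, running 100 mm each way along own y to two round posts 16 mm thick. Own z is up. The place varies.
- muffs_crown (a point): Ear defenders: two orange cups and a black padded headband, standing on the cups. Point: centre of the crown pad (32 mm along own x, 32 along own y, flat top 8 mm above), 147 mm above the cups' underside. The band's underside is 8 mm below it and slopes down 20 degrees along own x both ways; cups: inner faces 39 mm, outer 83 mm to either side, 78 wide, 80 tall. Own z up.
- key_bow (a point): Switch key standing in its parking slot on the grey power box. Point: centre of its red bow (30 mm along own x, 12 thick along own y, 30 tall). Below it: steel collar (24 x 11.5 mm, 15 to 23 mm below the point), which rests on the box, then a flat blade, 18 mm along own x, 5 thick, ending 47 mm below the point (last 8 mm only 13 x 3). Own z up.
- switch_top (a point): Top centre of the round steel key switch on the box, 61 mm above the bench, level with the top of the parking slot. Its slot, 22 x 8.5 mm along own x and 26 mm deep, takes the key's blade; with the collar on the switch the bow's centre is 23 mm above this point. Own z up; turns with the switch.
- keyswitch (a joint): Angle of the key switch: 0 is on (as it starts), 1.05 rad (60 degrees clockwise from above) is off, against a stop. Light friction (0.06 N m), stays where left.
- tape_measure: Bystander: yellow and black tape measure, 62 x 36 x 60 mm; origin under its centre.
- glue: Bystander: white glue bottle, 60 mm across, 150 mm tall; origin under its centre.
- screws: Bystander: bare steel tin of screws, 72 mm across, 55 mm tall; origin under its centre.
- offcut: Bystander: pine offcut, 75 x 45 x 20 mm; origin under its centre.
- chisel: Bystander: yellow-handled chisel lying along its own x.
Not all that is in view belongs to the job. Leave any green look-alike of the part that bears sq1_window alone.

How it is judged:
By the outcome, as a careful person would: the job done as asked, in the order asked, and still so for the second after the job is handed in, with the robot touching nothing.
Of sq1, sq2, sq3, sq4, sq5 only 3 to 5 are there at a start; the rules pass over those that are not, and their reading is None.
At some moment in a run one of muffs may be knocked a few centimetres aside while the robot is not near it.
It also fails if it takes over 210 s, if anything falls off the work surface, if the arm or the gripper's body presses on something with over 40 N, if the wrist force passes 120 N, or if a joint passes its speed limit or range.

## Robot

A 6-joint arm with a two-finger parallel gripper is mounted at the origin on the work surface. World frame = base frame: x ahead of the robot, y to its left, z up, the work surface at z = 0. Lengths are in m, angles in degrees, forces in N, time in s.
With the tool pointing down it reaches from about 0.25 to 0.725 m from the base axis. Payload 9.7 kg.
Tool frame: the origin (TCP) lies on the centre line of the jaws, within the pads' length; the fingertips stand 19 mm ahead of it and the grasp point (between the pads) is the TCP; z points along the fingers, y is the direction in which the jaws open and shut (so a half turn about z gives the same grasp; the last joint's range is limited). The gripper opens to 85 mm and grips with 20 to 120 N. Pads are 22 mm wide; open, the fingers measure 114 mm over their backs; the gripper's body (76 mm by 85 mm) begins 54 mm behind the grasp point. The pads swing forward as they close: fully open they stand 13 mm farther back than shut.
Start: joints at [71.562, 4.979, 10.078, 95.1, 0, 90], TCP at [0.174, 0.522, 0.25] pointing down, gripper open.
Joint ranges: [-179.16, 179.16], [-48.56, 103.87], [-65.8, 70.77], [-126.05, 130.52], [-82.76, 87.17], [-180, 180]. Speed limits (degrees/s): [127.2, 127.2, 147.25, 180, 180, 180].

## Interface

Orientations are given as [roll, pitch, yaw] about the fixed x, y, z axes, in that order (R = Rz(yaw) Ry(pitch) Rx(roll)).
In Python, from workcell import bot gives the robot as it stands.
- The arm moves only by the tool servo_tool, never from a script. Its argument "motion" is a list that holds one entry, the list of rows, each a list of 6 numbers: the shift along the tool's x, y, z in mm, then the turn, a rotation vector about the tool's x, y, z in rad. A call has 1 to 5 rows; each row shifts and turns the commanded pose from where the row before left it, along the tool's axes as they then stand; what a row does not reach is not made up. A row lasts 1/10 s, in which the tool goes at most 50 mm and 8.59 degrees, less where a joint would pass 70% of its speed; a pose out of reach is approached as far as the arm can. A call is refused whole if a number of a shift passes 50 or a number of a turn 0.15, either way. A call with a gripper value outside its range is refused whole. "gripper" is the finger opening in mm, from 0 to 85.4, set as the call begins (left out, the last holds). The fingers move at their own pace and stop on an object; "newtons" is the grip in N (left out, the last holds). Time passes only in rows, so rows that do not move let the fingers close. It gives the time, the measured TCP pose, the force and the opening at its end, in the units of the state.
- bot.get_obs(): the state, without advancing time (a new reading comes with each control period).
- bot.camera(name): name is "side" or "top" or "wrist"; returns a dict with "color" (384x512x3 uint8, red, green, blue), "fx", "fy", "cx", "cy" (pixels), "k1" (the pictures are not rectified: a ray, as slopes to the right and down, at radius r is drawn at 1 + k1 r^2 times it, then the intrinsics apply), "R" (3x3) and "t" (3): a world point X has camera coordinates R X + t. Camera axes: x right, y down, z forward; pixel columns grow to the right and rows downward; lengths in m; the calibration is good to about 2 mm. A picture is of the moment at which its call begins. There is no depth.
- bot.job_done(): hands the job in, once; it reports no verdict.
Trained networks look in a picture, given as the dict that the camera call returned (one of the last four; its "shot" number tells which), for a name from the list of things; names that differ only in an ending like _2 or _b are one class to them, and where a whole thing is asked for, a point or a joint stands for the part that bears it (a point fixed in the world has none). Each returns a list of dicts, best first, with "confidence" (0 to 1); they miss things now and then, are a little off and sometimes report something else, mostly with a low value. They report only what shows in the picture. A call takes as long as a camera call. They do not tell look-alikes from the thing itself.
- bot.look_for(picture, label): "rect" ([left, top, width, height] in pixels, round what is visible of it).
The state is a dict: "time": time; "q": joint angles; "qd": joint speeds; "joint_efforts": joint torques, N m; "ee_pos": TCP position; "tcp_rot": TCP orientation; "wrist_force": force on the tool from outside, world axes, zero at the start; "torque": the same for the moment, N m; "opening": finger opening in m.
Only numpy, scipy, OpenCV 4.12 (cv2) and the standard library are available. Lean on these libraries where they do the work, as an engineer would, in place of code of your own. Each camera call takes 0.05 s, during which the arm holds its last target.

## Working session

There is one attempt and no reset: what is moved stays moved. The work goes in short steps, Python scripts to look and compute and a tool call to move; the robot and the scene stay as the last step left them, time stands still between calls to the robot, and variables do not carry over. Pictures are saved under pics/ and viewed, and the job is handed in when it is done.

Besides the shell and the picture viewer there is one more tool, called after "Call:" by a JSON object that holds its "name" and its "arguments", one argument or row to a line. servo_tool: Moves the arm, as the interface text tells. Its arguments: {"type":"object","properties":{"motion":{"type":"array","items":{"type":"array","items":{"type":"array","items":{"type":"number"}}}},"gripper":{"type":"number"},"newtons":{"type":"number"}},"required":["motion"]}

```bash
ls; mkdir -p pics
cat > look.py <<'E'
from workcell import bot
import cv2,sys,pickle
tag=sys.argv[1]
for n in sys.argv[2:]:
    p=bot.camera(n)
    cv2.imwrite(f'pics/{tag}_{n}.png',cv2.resize(p['color'][:,:,::-1],(800,600),interpolation=cv2.INTER_CUBIC))
    pickle.dump(p,open(f'pics/{tag}_{n}.pkl','wb'))
    print(n,p['fx'],p['fy'],p['cx'],p['cy'],p['k1'],p['shot'],p['R'].tolist() if hasattr(p['R'],'tolist') else p['R'],p['t'])
o=bot.get_obs();print(o['time'],o['ee_pos'],o['tcp_rot'],o['opening'],o['wrist_force'])
E
python3 look.py a side top wrist
```

```text
pics
side 409.2625714543586 409.2625714543586 252.9375954239944 190.53437592010917 -0.06826057228411557 1 [[0.9274092763237369, -0.37311628415301773, -0.02638697952641148], [-0.206048791092789, -0.4507253707070529, -0.8685565818587698], [0.3121793232709093, 0.8109444362598673, -0.49488704915493886]] [-0.44083596  0.23163268  1.01519948]
top 493.3760941735024 493.3760941735024 257.73920475376434 195.86197899745872 -0.09078077870362201 2 [[0.01408435381994912, -0.9997871079529173, 0.015078784719476709], [-0.9810016457206369, -0.01673470838860964, -0.19327628056373092], [0.19348747264584426, -0.012070141104810474, -0.9810284958261067]] [0.02201878 0.50141137 1.36901509]
wrist 305.5088943009462 305.5088943009462 252.34249298350167 195.62351906240238 -0.035478710109108066 3 [[0.3150618737570394, 0.9490699682574127, -0.0014869621974822624], [0.9147612458444265, -0.3032542331093665, 0.26692458336092284], [0.25287917827661405, -0.08545797477780187, -0.9637162734648724]] [-0.54921031 -0.03439304  0.37894894]
0.15 [0.17389125 0.52162068 0.24974078] [-1.79941225e+02 -1.20557474e-03  1.61563700e+02] 0.08523345129169373 [-0.64937533 -0.19358792  0.00902209]
```

```bash
cat > det.py <<'E'
from workcell import bot
import cv2,pickle
L="sq1_window sq2_window sq3_window sq4_window sq5_window hook_root rail_mid muffs_crown key_bow switch_top".split()
for n in ('top','side'):
    p=bot.camera(n); pickle.dump(p,open(f'pics/d_{n}.pkl','wb'))
    cv2.imwrite(f'pics/d_{n}_raw.png',p['color'][:,:,::-1])
    for l in L:
        try: print(n,l,[([round(v) for v in d['rect']],round(d['confidence'],2)) for d in bot.look_for(p,l)][:4])
        except Exception as e: print(n,l,e)
E
python3 det.py
python3 - <<'E'
import cv2
a=cv2.imread('pics/d_top_raw.png');cv2.imwrite('pics/z1.png',cv2.resize(a[120:290,160:370],(800,648),interpolation=cv2.INTER_CUBIC)[:600])
a=cv2.imread('pics/d_side_raw.png');cv2.imwrite('pics/z2.png',cv2.resize(a[150:330,150:390],(800,600),interpolation=cv2.INTER_CUBIC))
E
```

```text
top sq1_window [([184, 264, 29, 19], 0.94), ([254, 210, 24, 42], 0.88), ([324, 252, 40, 31], 0.76)]
top sq2_window [([215, 160, 30, 38], 0.56)]
top sq3_window [([245, 131, 15, 38], 0.77)]
top sq4_window [([214, 218, 24, 28], 0.73)]
top sq5_window [([280, 177, 18, 24], 0.58)]
top hook_root [([85, 178, 73, 42], 0.69)]
top rail_mid [([379, 163, 46, 91], 0.69)]
top muffs_crown [([314, 171, 48, 59], 0.9)]
top key_bow []
top switch_top [([298, 130, 17, 17], 0.63)]
side sq1_window [([194, 259, 42, 55], 0.86), ([208, 190, 37, 67], 0.81), ([160, 180, 18, 45], 0.8)]
side sq2_window [([252, 168, 22, 53], 0.74), ([197, 118, 33, 58], 0.2)]
side sq3_window [([280, 179, 31, 42], 0.66)]
side sq4_window [([204, 189, 23, 38], 0.75), ([270, 251, 93, 118], 0.38)]
side sq5_window [([273, 216, 20, 35], 0.73)]
side hook_root [([193, 117, 39, 57], 0.92)]
side rail_mid [([268, 254, 93, 112], 0.74)]
side muffs_crown [([252, 227, 71, 74], 0.89)]
side key_bow [([342, 227, 8, 15], 0.71)]
side switch_top [([324, 217, 20, 11], 0.6)]
```

```bash
cat > geo.py <<'E'
import numpy as np,cv2,pickle
from scipy.optimize import minimize
def proj(p,X):
    X=np.atleast_2d(X);c=X@np.array(p['R']).T+np.array(p['t'])
    s=c[:,:2]/c[:,2:];r2=(s**2).sum(1,keepdims=True);s=s*(1+p['k1']*r2)
    return s*[p['fx'],p['fy']]+[p['cx'],p['cy']]
def ray(p,uv,z):
    d=(np.array(uv,float)-[p['cx'],p['cy']])/[p['fx'],p['fy']];s=d.copy()
    for _ in range(20): s=d/(1+p['k1']*(s@s))
    R=np.array(p['R']);o=-R.T@p['t'];v=R.T@np.array([s[0],s[1],1]);return o+v*(z-o[2])/v[2]
def tri(obs):  # [(p,uv),...]
    A=np.zeros((3,3));b=np.zeros(3)
    for p,uv in obs:
        R=np.array(p['R']);o=-R.T@p['t'];q=ray(p,uv,0.0)-o;q/=np.linalg.norm(q)
        M=np.eye(3)-np.outer(q,q);A+=M;b+=M@o
    return np.linalg.solve(A,b)
def box(x0,x1,y0,y1,z0,z1): return np.array([[x,y,z] for x in(x0,x1) for y in(y0,y1) for z in(z0,z1)])/1000
def place(B,pose):
    x,y,a=pose[:3];c,s=np.cos(a),np.sin(a);R=np.array([[c,-s,0],[s,c,0],[0,0,1]])
    return B@R.T+[x,y,pose[3] if len(pose)>3 else 0]
S=8
def mask(p,polys,holes=(),sh=(384,512)):
    m=np.zeros(sh,np.uint8)
    f=lambda P:np.round(cv2.convexHull(proj(p,P).astype(np.float32)).reshape(-1,2)*16).astype(np.int32)
    for P in polys: cv2.fillConvexPoly(m,f(P),1,cv2.LINE_AA if 0 else 8,4)
    return m
SQ={1:(147,75),2:(129,66),3:(111,57),4:(93,48),5:(75,40)}
def sqparts(n):
    h,l=SQ[n];return [box(-5,5,-22,22,0,h),box(-5-l,5,-22,22,0,10)]
def hsvmask(p,lo,hi):
    h=cv2.cvtColor(p['color'],cv2.COLOR_RGB2HSV)
    if lo[0]>hi[0]: return cv2.inRange(h,lo,(180,)+hi[1:])|cv2.inRange(h,(0,)+lo[1:],hi)
    return cv2.inRange(h,lo,hi)
E
cat > fit.py <<'E'
from geo import *
import sys
P={n:pickle.load(open(f'pics/d_{n}.pkl','rb')) for n in('top','side')}
C={1:((172,120,60),(6,255,255)),2:((105,120,40),(130,255,255)),3:((18,120,60),(30,255,255)),4:((50,100,30),(85,255,255)),5:((0,0,0),(180,110,75))}
W={1:([254,210,24,42],[208,190,37,67]),2:([215,160,30,38],[252,168,22,53]),3:([242,131,21,38],[280,179,31,42]),4:([214,218,24,28],[204,189,23,38]),5:([280,177,18,24],None)}
for n in range(1,6):
    ms={}
    for cam,w in zip(('top','side'),W[n]):
        if w is None: continue
        x,y,a,b=w;m=np.zeros((384,512),np.uint8);m[y-6:y+b+6,x-6:x+a+6]=1
        k=cv2.morphologyEx(hsvmask(P[cam],*C[n])&m*255,cv2.MORPH_CLOSE,np.ones((7,7)))>0
        nn,lab,st,_=cv2.connectedComponentsWithStats(k.astype(np.uint8));i=1+np.argmax(st[1:,4]);ms[cam]=lab==i
    # blur for smooth cost
    def cost(q):
        c=0
        for cam,k in ms.items():
            M=mask(P[cam],[place(B,q) for B in sqparts(n)])
            c+=1-((M>0)&k).sum()/((M>0)|k).sum()
        return c
    x,y,a,b=W[n][0];g=ray(P['top'],[x+a/2,y+b/2],0.02)
    best=None
    for dx in(-.02,0,.02,.04,.06):
      for yaw in np.radians(range(0,360,20)):
        c=cost([g[0]+dx,g[1],yaw])
        if best is None or c<best[0]: best=(c,[g[0]+dx,g[1],yaw])
    q=np.array(best[1])
    for st in(.02,.006,.002):
        sim=np.array([q,q+[st,0,0],q+[0,st,0],q+[0,0,st*12]])
        r=minimize(cost,q,method='Nelder-Mead',options=dict(initial_simplex=sim,xatol=1e-5,fatol=1e-5));q=r.x
    print(n,np.round(q[:2]*1000,1),np.round(np.degrees(q[2])%360,1),round(r.fun,3),{k:int(v.sum()) for k,v in ms.items()})
E
python3 fit.py
```

```text
1 [434.   10.7] 14.8 0.184 {'top': 569, 'side': 867}
2 [573.  122.3] 25.6 0.497 {'top': 490, 'side': 511}
3 [665.8  60.1] 19.0 0.957 {'top': 1158, 'side': 1071}
4 [418.6 122.2] 15.7 0.287 {'top': 361, 'side': 445}
5 [514.6 -68.1] 199.6 0.231 {'top': 283}
```

Run:
```python
from geo import *
P={n:pickle.load(open(f'pics/d_{n}.pkl','rb')) for n in('top','side')}
h={n:cv2.cvtColor(P[n]['color'],cv2.COLOR_RGB2HSV) for n in P}
for c,u,v in [('top',232,183),('top',229,172),('top',224,164),('side',256,206),('side',263,180),('top',252,158),('top',251,143),('top',270,160),('side',301,186),('side',290,213),('side',320,200),('top',290,195),('top',283,185),('top',228,238),('top',222,224),('top',200,210),('side',215,222),('side',221,200)]:
    print(c,u,v,h[c][v,u],P[c]['color'][v,u])
```

```text
top 232 183 [116 100  69] [42 46 69]
top 229 172 [111 235  38] [ 3 13 38]
top 224 164 [113 189 178] [ 46  78 178]
side 256 206 [ 17 128 209] [209 165 104]
side 263 180 [119 120 117] [ 62  64 117]
top 252 158 [ 24 187 200] [200 169  53]
top 251 143 [ 23 197 128] [128 105  29]
top 270 160 [ 17 117 137] [137 110  74]
side 301 186 [ 19 158 142] [142 110  54]
side 290 213 [ 24 160 255] [255 224  95]
side 320 200 [ 17 113 138] [138 111  77]
top 290 195 [120   9  55] [53 53 55]
top 283 185 [ 0  0 33] [33 33 33]
top 228 238 [68 84 70] [47 70 53]
top 222 224 [ 67 164 121] [ 43 121  62]
top 200 210 [ 16 120 136] [136 107  72]
side 215 222 [ 61 128 152] [ 76 152  78]
side 221 200 [ 55 110  93] [60 93 53]
```

```bash
python3 - <<'E'
s=open('fit.py').read()
a=s.index('C={');b=s.index('W={')
s=s[:a]+"C={1:((172,110,40),(6,255,255)),2:((100,60,20),(130,255,255)),3:((19,145,30),(32,255,255)),4:((45,60,20),(90,255,255)),5:((0,0,0),(180,60,72))}\n"+s[b:]
s=s.replace("(7,7)))>0","(3,3)))>0").replace("ms[cam]=lab==i","kk=np.zeros((384,512),np.uint8);cv2.drawContours(kk,cv2.findContours((lab==i).astype(np.uint8),0,2)[0],-1,1,-1);ms[cam]=kk>0")
s=s.replace("    print(n,","    for cam in ms:\n      M=mask(P[cam],[place(B,q) for B in sqparts(n)]);O=globals().setdefault('O'+cam,P[cam]['color'][:,:,::-1].copy())\n      cv2.drawContours(O,cv2.findContours(M,0,2)[0],-1,(255,255,255),1);cv2.drawContours(O,cv2.findContours(ms[cam].astype(np.uint8),0,2)[0],-1,(255,0,255),1)\n    print(n,")
s+="\ncv2.imwrite('pics/ov.png',np.vstack([cv2.resize(Otop[120:270,200:330],(790,0) if 0 else (400,462)),cv2.resize(Oside[150:290,190:330],(400,400))]) if 0 else np.hstack([cv2.resize(Otop[120:270,200:330],(400,462)),cv2.resize(Oside[155:295,195:320],(400,462))]))\n"
open('fit.py','w').write(s)
E
python3 fit.py
```

```text
1 [434.   10.7] 14.8 0.19 {'top': 565, 'side': 867}
2 [572.3 121.4] 25.8 0.224 {'top': 547, 'side': 679}
3 [661.5  54.1] 11.3 0.207 {'top': 525, 'side': 543}
4 [418.2 123.1] 18.4 0.23 {'top': 378, 'side': 453}
5 [512.1 -64.1] 182.7 0.273 {'top': 257}
```

```bash
python3 - <<'E'
import cv2,numpy as np
t=cv2.imread('pics/d_top_raw.png');s=cv2.imread('pics/d_side_raw.png')
def crop(a,x,y,w,h,W=400,H=300): return cv2.resize(a[y:y+h,x:x+w],(W,H),interpolation=cv2.INTER_CUBIC)
cv2.imwrite('pics/z3.png',np.vstack([np.hstack([crop(t,80,165,80,60),crop(s,185,110,80,60)]),np.hstack([crop(t,280,115,80,60),crop(s,305,205,80,60)])]))
cv2.imwrite('pics/z4.png',np.vstack([np.hstack([crop(t,310,160,128,96),crop(s,250,205,128,96)]),np.hstack([crop(t,330,160,128,96)*0,crop(s,260,245,160,120)])]))
E
cat > m.py <<'E'
from geo import *
from scipy.optimize import least_squares
P={n:pickle.load(open(f'pics/d_{n}.pkl','rb')) for n in('top','side')}
def c(x0,y0,s,X,Y): return np.array([x0+(X+.5)/s-.5,y0+(Y+.5)/s-.5])
T=lambda X,Y:c(80,165,5,X,Y); Sd=lambda X,Y:c(185,110,5,X,Y)
H=box(0,0,0,0,0,0)
def hp(q,o,z): return place(np.array([[-o,0,z]])/1000,q)
def res(q):
    r=[]
    for cam,pts,tip in(('top',[T(150,113),T(250,118),T(340,123)],T(372,122)),('side',[Sd(130,80),Sd(150,98),Sd(163,113)],Sd(172,108))):
        a=proj(P[cam],hp(q,0,190))[0];b=proj(P[cam],hp(q,118,200))[0];n=(b-a)/np.linalg.norm(b-a);n=np.array([-n[1],n[0]])
        r+=[(p-a)@n for p in pts]; r+=list(.5*(proj(P[cam],hp(q,131,215))[0]-tip))
    return r
best=min((least_squares(res,[.55,.45,y]) for y in(0,1.57,3.14)),key=lambda r:r.cost)
print('hook',best.x[:2]*1000,np.degrees(best.x[2]),best.cost,np.round(best.fun,2))
q=best.x
for cam in P: print(cam,[np.round((proj(P[cam],hp(q,o,z))[0]-([80,165] if cam=='top' else [185,110])+.5)*5) for o,z in((0,190),(118,200),(131,215))])
t=lambda X,Y:c(310,160,3.125,X,Y); s=lambda X,Y:c(260,245,2.5,X,Y)
e=[tri([(P['top'],t(285,20)),(P['side'],s(248,25))]),tri([(P['top'],t(350,250)),(P['side'],s(50,137))])]
print('rail',e,'top-only',ray(P['top'],t(285,20),.165),ray(P['top'],t(350,250),.165))
a,b=e; print('mid',(a+b)/2,np.degrees(np.arctan2(*(a-b)[1::-1]))-90,np.linalg.norm(a-b))
T=lambda X,Y:c(280,115,5,X,Y); Sd=lambda X,Y:c(305,205,5,X,Y)
print('key',tri([(P['top'],T(263,134)),(P['side'],Sd(207,137))]),'z84:',ray(P['top'],T(263,134),.084),ray(P['side'],Sd(207,137),.084))
print('switch',tri([(P['top'],T(117,111)),(P['side'],Sd(146,84))]),ray(P['top'],T(117,111),.061),ray(P['side'],Sd(146,84),.061))
a,b=ray(P['top'],T(268,107),.099),ray(P['top'],T(258,163),.084);print('keydir',np.degrees(np.arctan2(*(a-b)[1::-1])))
t=lambda X,Y:c(310,160,3.125,X,Y);s=lambda X,Y:c(250,205,3.125,X,Y)
print('crown',ray(P['top'],t(106,102),.155), ray(P['side'],s(115,82),.155))
E
python3 m.py
python3 - <<'E'
s=open('fit.py').read()
s=s.replace('range(1,6)','[5]').replace('range(0,360,20)','range(20,60,10)')
s=s[:s.index('\ncv2.imwrite')]
exec(s)
E
```

```text
hook [491.06002701 426.8929168 ] 86.7581340817068 0.980548302250964 [ 0.43  0.32  0.31 -0.09 -0.42 -0.31 -0.85 -0.75 -0.07  0.09]
top [array([132., 110.]), array([352., 123.]), array([372., 118.])]
side [array([127.,  79.]), array([168., 124.]), array([172., 109.])]
rail [array([ 0.56754183, -0.35419295,  0.1659526 ]), array([ 0.3688253 , -0.40180482,  0.16469843])] top-only [ 0.56665858 -0.35393616  0.165     ] [ 0.36805462 -0.40146223  0.165     ]
mid [ 0.46818356 -0.37799888  0.16532551] -76.52610517173237 0.20434460742179217
key [ 0.65795094 -0.18206136  0.08409755] z84: [ 0.65752268 -0.18188545  0.084     ] [ 0.6585781  -0.18193227  0.084     ]
switch [ 0.67616433 -0.09970981  0.06118625] [ 0.67706528 -0.1000495   0.061     ] [ 0.67533821 -0.09953084  0.061     ]
keydir -7.579550801701565
crown [ 0.49366734 -0.19813713  0.155     ] [ 0.4785799  -0.20539679  0.155     ]
5 [542.8 -54.8] 34.3 0.251 {'top': 257}
```

```bash
cat > plan.py <<'E'
# plan.py x y z yaw [vmax mm/row]  -> rows (tool-down)
import sys,numpy as np
from workcell import bot
from scipy.spatial.transform import Rotation as Ro
x,y,z,yaw=map(float,sys.argv[1:5]);v=float(sys.argv[5]) if len(sys.argv)>5 else 45
o=bot.get_obs();p=np.array(o['ee_pos'])*1000;R=Ro.from_euler('xyz',o['tcp_rot'],degrees=True)
G=Ro.from_euler('xyz',[180,0,yaw],degrees=True);tgt=np.array([x,y,z])
rv=(R.inv()*G).as_rotvec();d=tgt-p
n=max(1,int(np.ceil(max(np.linalg.norm(d)/v,np.abs(rv).max()/.145))))
print('t %.2f at'%o['time'],np.round(p,1),np.round(o['tcp_rot'],2),'F',np.round(o['wrist_force'],1),'op %.1f'%(o['opening']*1000),'rv',np.round(rv,3),'n',n)
rows=[]
for i in range(n):
    s=R.inv().apply((tgt-p)/(n-i));s=np.round(s,1);t=np.round(rv/n,3)
    rows.append([*map(float,s),*map(float,t)]);p=p+R.apply(s);R=R*Ro.from_rotvec(t)
for i in range(0,n,5): print([[round(v,3) if v else 0 for v in r] for r in rows[i:i+5]])
E
cat > st.py <<'E'
from workcell import bot
import numpy as np
o=bot.get_obs();print(round(o['time'],2),np.round(np.array(o['ee_pos'])*1000,1),np.round(o['tcp_rot'],2),np.round(o['wrist_force'],1),np.round(o['q'],1),round(o['opening']*1000,1))
E
python3 plan.py 427 9 300 14.8
python3 - <<'E'
import pickle,numpy as np
p=pickle.load(open('pics/a_wrist.pkl','rb'));print(-p['R'].T@p['t'])
E
```

```text
t 1.25 at [173.9 521.8 250.3] [-180.     -0.    161.56] F [ 0.7 -0.4  0.2] op 85.0 rv [-0.    -0.     2.561] n 18
[[-22.3, -22.6, -2.8, 0, 0, 0.142], [-25.3, -19.2, -2.8, 0, 0, 0.142], [-27.8, -15.4, -2.8, 0, 0, 0.142], [-29.7, -11.3, -2.8, 0, 0, 0.142], [-31.0, -7.0, -2.8, 0, 0, 0.142]]
[[-31.7, -2.6, -2.7, 0, 0, 0.142], [-31.7, 2.0, -2.8, 0, 0, 0.142], [-31.1, 6.4, -2.7, 0, 0, 0.142], [-29.9, 10.8, -2.8, 0, 0, 0.142], [-28.1, 14.9, -2.7, 0, 0, 0.142]]
[[-25.7, 18.7, -2.8, 0, 0, 0.142], [-22.8, 22.1, -2.7, 0, 0, 0.142], [-19.4, 25.1, -2.8, 0, 0, 0.142], [-15.6, 27.6, -2.7, 0, 0, 0.142], [-11.6, 29.6, -2.8, 0, 0, 0.142]]
[[-7.3, 30.9, -2.7, 0, 0, 0.142], [-2.8, 31.6, -2.8, 0, 0, 0.142], [1.7, 31.8, -2.7, 0, 0, 0.142]]
[0.10866836 0.54319339 0.37356295]
```

Call:
{"name": "servo_tool", "arguments": {
  "motion": [
    [[-22,-23,-5,0,0,0.142],[-25,-19,-5,0,0,0.142],[-28,-15,-5,0,0,0.142],[-30,-11,-5,0,0,0.142],[-31,-7,-5,0,0,0.142]]
  ],
  "gripper": 70,
  "newtons": 80
}}

```text
time: 1.75
ee_pos: [0.2448, 0.3784, 0.2755]
tcp_rot: [180.0, -0.0, 120.6]
wrist_force: [0.1, 0.8, 0.4]
opening: 0.0702
```

Call:
{"name": "servo_tool", "arguments": {
  "motion": [
    [[-32,-3,-5,0,0,0.142],[-32,2,-5,0,0,0.142],[-31,6,-5,0,0,0.142],[-30,11,-5,0,0,0.142],[-28,15,-5,0,0,0.142]]
  ]
}}

```text
time: 2.25
ee_pos: [0.315, 0.2352, 0.3007]
tcp_rot: [180.0, -0.0, 79.9]
wrist_force: [1.1, 0.1, 0.6]
opening: 0.0702
```

Call:
{"name": "servo_tool", "arguments": {
  "motion": [
    [[-26,19,0,0,0,0.142],[-23,22,0,0,0,0.142],[-19,25,0,0,0,0.142],[-16,28,0,0,0,0.142],[-12,30,0,0,0,0.142]]
  ]
}}

```text
time: 2.75
ee_pos: [0.3855, 0.0915, 0.3005]
tcp_rot: [180.0, -0.0, 39.2]
wrist_force: [0.5, 0.1, -0.4]
opening: 0.0703
```

Call:
{"name": "servo_tool", "arguments": {
  "motion": [
    [[-7,31,0,0,0,0.142],[-3,32,0,0,0,0.142],[2,32,0,0,0,0.142],[0,0,0,0,0,0]]
  ]
}}

```text
time: 3.15
ee_pos: [0.4291, 0.0044, 0.2998]
tcp_rot: [180.0, 0.0, 14.7]
wrist_force: [-0.5, 0.4, -0.1]
opening: 0.0701
```

```bash
python3 plan.py 427 9 200 14.8; python3 look.py b wrist
```

```text
t 3.15 at [429.1   4.4 299.8] [1.7997e+02 3.0000e-02 1.4670e+01] F [-0.5  0.4 -0.1] op 70.1 rv [ 0.001  0.001 -0.002] n 3
[[-0.3, -1.7, 33.3, 0, 0, -0.001], [-0.2, -1.7, 33.3, 0, 0, -0.001], [-0.3, -1.6, 33.2, 0, 0, -0.001]]
wrist 305.5088943009462 305.5088943009462 252.34249298350167 195.62351906240238 -0.035478710109108066 6 [[0.2544604484895915, -0.9670831298701609, 0.0003163463445040191], [-0.9314548039635184, -0.24499786891951983, 0.2690129967086675], [-0.2600804266525255, -0.06874783011432113, -0.9631364947538916]] [-0.10481769  0.35118535  0.53795987]
3.2 [0.42844392 0.00557049 0.29999269] [-1.79994365e+02  3.55938162e-02  1.49348228e+01] 0.07022392360764743 [ 0.74792998  0.42467785 -0.19799474]
```

Run:
```python
from geo import *
p=pickle.load(open('pics/b_wrist.pkl','rb'))
for q in[(348,269),(422,268),(348,288),(422,287)]: print(np.round(ray(p,[(q[0]+.5)/1.5625-.5,(q[1]+.5)/1.5625-.5],.147)*1000,1))
for B in sqparts(1): print(np.round((proj(p,place(B,[.434,.0107,np.radians(14.8)]))+.5)*1.5625))
```

```text
[433.9  34.2 147. ]
[445.5  -7.8 147. ]
[422.7  31.6 147. ]
[434.5 -10.9 147. ]
[[414. 249.]
 [424. 287.]
 [365. 249.]
 [350. 287.]
 [415. 238.]
 [424. 271.]
 [365. 238.]
 [350. 271.]]
[[414. 329.]
 [414. 333.]
 [367. 329.]
 [366. 333.]
 [415. 238.]
 [415. 240.]
 [365. 238.]
 [364. 240.]]
```

Call:
{"name": "servo_tool", "arguments": {
  "motion": [
    [[-0.5,-4,33,0,0,0],[0,0,33,0,0,0],[0,0,34,0,0,0],[0,0,35,0,0,0],[0,0,38,0,0,0]]
  ]
}}

```text
time: 3.7
ee_pos: [0.4264, 0.0115, 0.1265]
tcp_rot: [180.0, -0.1, 15.3]
wrist_force: [-0.3, -0.4, -0.7]
opening: 0.07
```

Call:
{"name": "servo_tool", "arguments": {
  "motion": [
    [[0,0,0,0,0,0],[0,0,0,0,0,0]]
  ]
}}

```text
time: 3.9
ee_pos: [0.4263, 0.0111, 0.1282]
tcp_rot: [-180.0, 0.0, 15.2]
wrist_force: [0.9, 0.1, 0.9]
opening: 0.0703
```

```bash
python3 plan.py 427.2 9 127 14.8; python3 look.py c wrist side
```

```text
t 3.90 at [426.3  11.1 128.2] [-1.7999e+02  1.0000e-02  1.5210e+01] F [0.9 0.1 0.9] op 70.3 rv [-0.     0.     0.007] n 1
[[0.3, 2.3, 1.2, 0, 0, 0.007]]
wrist 305.5088943009462 305.5088943009462 252.34249298350167 195.62351906240238 -0.035478710109108066 7 [[0.26354047934314323, -0.9646482776481935, -0.0003408488812536937], [-0.9291604621841988, -0.2539401871517305, 0.2686544562500133], [-0.2592436137327833, -0.07048462087375931, -0.9632365581512413]] [-0.10132279  0.39555366  0.37211019]
side 409.2625714543586 409.2625714543586 252.9375954239944 190.53437592010917 -0.06826057228411557 8 [[0.9274092763237369, -0.37311628415301773, -0.02638697952641148], [-0.206048791092789, -0.4507253707070529, -0.8685565818587698], [0.3121793232709093, 0.8109444362598673, -0.49488704915493886]] [-0.44083596  0.23163268  1.01519948]
4.0 [0.42748813 0.01096254 0.12969124] [ 1.79962404e+02 -1.68273024e-01  1.51699032e+01] 0.06975380249811615 [0.67902055 1.59008653 0.13081504]
```

Call:
{"name": "servo_tool", "arguments": {
  "motion": [
    [[0,1,1,0,0,0.005],[0,0,0,0,0,0],[0,0,0,0,0,0],[0,0,0,0,0,0],[0,0,0,0,0,0]]
  ],
  "gripper": 35
}}

```text
time: 4.5
ee_pos: [0.4276, 0.0097, 0.128]
tcp_rot: [180.0, -0.2, 14.8]
wrist_force: [-1.1, 0.5, 6.5]
opening: 0.0426
```

Call:
{"name": "servo_tool", "arguments": {
  "motion": [
    [[0,0,0,0,0,0],[0,0,0,0,0,0]]
  ]
}}

```text
time: 4.7
ee_pos: [0.4276, 0.0097, 0.128]
tcp_rot: [180.0, -0.2, 14.8]
wrist_force: [-1.2, 0.4, 7.2]
opening: 0.0425
```

```bash
python3 look.py d2 wrist; python3 st.py
```

```text
wrist 305.5088943009462 305.5088943009462 252.34249298350167 195.62351906240238 -0.035478710109108066 9 [[0.2571344148569428, -0.966375618229912, 0.000239137896312508], [-0.9316029248886357, -0.2478162544233091, 0.2659005347541462], [-0.25690053140294733, -0.06859495997781204, -0.9640004400572263]] [-0.10040551  0.39786218  0.37121054]
4.75 [0.42765508 0.00970241 0.12802129] [ 1.79976181e+02 -1.58604818e-01  1.48263668e+01] 0.0425749511118636 [-0.19791793  0.19229332  7.01541093]
4.75 [427.7   9.7 128. ] [ 1.7998e+02 -1.6000e-01  1.4830e+01] [-0.2  0.2  7. ] [  1.3 -12.7 -20.2  82.4   0.  166.5] 42.6
```

Call:
{"name": "servo_tool", "arguments": {
  "motion": [
    [[0,0,-10,0,0,0],[0,0,-40,0,0,0],[0,0,-45,0,0,0],[0,0,-45,0,0,0],[0,0,-35,0,0,0]]
  ]
}}

```text
time: 5.25
ee_pos: [0.4266, 0.0096, 0.3046]
tcp_rot: [180.0, -0.1, 14.8]
wrist_force: [0.4, -0.6, -2.4]
opening: 0.0427
```

```bash
python3 plan.py 481.7 260.2 303 86.8 32
```

```text
t 5.25 at [426.6   9.6 304.6] [ 1.7997e+02 -1.2000e-01  1.4820e+01] F [ 0.4 -0.6 -2.4] op 42.7 rv [ 2.000e-03 -1.000e-03 -1.256e+00] n 9
[[13.0, -25.4, 0.2, 0, 0, -0.14], [16.4, -23.3, 0.2, 0, 0, -0.14], [19.5, -20.8, 0.2, 0, 0, -0.14], [22.3, -17.8, 0.2, 0, 0, -0.14], [24.5, -14.5, 0.2, 0, 0, -0.14]]
[[26.3, -11.0, 0.2, 0, 0, -0.14], [27.6, -7.2, 0.2, 0, 0, -0.14], [28.3, -3.3, 0.2, 0, 0, -0.14], [28.5, 0.7, 0.2, 0, 0, -0.14]]
```

Call:
{"name": "servo_tool", "arguments": {
  "motion": [
    [[13,-25.5,0,0,0,-0.14],[16.5,-23.5,0,0,0,-0.14],[19.5,-21,0,0,0,-0.14],[22.5,-18,0,0,0,-0.14],[24.5,-14.5,0,0,0,-0.14]]
  ]
}}

```text
time: 5.75
ee_pos: [0.4573, 0.1508, 0.3019]
tcp_rot: [180.0, -0.0, 55.3]
wrist_force: [0.5, -0.2, -2.4]
opening: 0.0426
```

Call:
{"name": "servo_tool", "arguments": {
  "motion": [
    [[26.5,-11,0,0,0,-0.14],[27.5,-7,0,0,0,-0.14],[28.5,-3.5,0,0,0,-0.14],[28.5,0.5,0,0,0,-0.14],[0,0,0,0,0,0]]
  ]
}}

```text
time: 6.25
ee_pos: [0.4819, 0.2639, 0.3006]
tcp_rot: [-179.9, 0.0, 87.4]
wrist_force: [-0.9, -0.8, -2.0]
opening: 0.0426
```

```bash
python3 plan.py 481.7 260.2 221 86.8 20; python3 look.py e wrist side
```

```text
t 6.25 at [481.9 263.9 300.6] [-179.93    0.     87.41] F [-0.9 -0.8 -2. ] op 42.6 rv [-0.001  0.     0.011] n 4
[[-0.9, 0, 19.9, 0, 0, 0.003], [-0.9, 0, 19.9, 0, 0, 0.003], [-0.9, 0, 19.9, 0, 0, 0.003], [-1.0, 0.1, 19.9, 0, 0, 0.003]]
wrist 305.5088943009462 305.5088943009462 252.34249298350167 195.62351906240238 -0.035478710109108066 10 [[0.9990341853973227, -0.04388957361760217, -0.002098031261378076], [-0.041725648817059625, -0.9625781639199357, 0.2677727554762094], [-0.013771951143685204, -0.26742659492315174, -0.9634798128085016]] [-0.46819733  0.22572532  0.50441185]
side 409.2625714543586 409.2625714543586 252.9375954239944 190.53437592010917 -0.06826057228411557 11 [[0.9274092763237369, -0.37311628415301773, -0.02638697952641148], [-0.206048791092789, -0.4507253707070529, -0.8685565818587698], [0.3121793232709093, 0.8109444362598673, -0.49488704915493886]] [-0.44083596  0.23163268  1.01519948]
6.35 [0.48153928 0.26160891 0.3012213 ] [-1.79954431e+02  4.09888532e-02  8.70079404e+01] 0.04261240393300192 [ 0.37014101 -1.41335108 -1.82588202]
```

Run:
```python
from geo import *
p=pickle.load(open('pics/e_wrist.pkl','rb'))
a=np.radians(86.76)
X=place(np.array([[-60,0,195],[-100,0,198.5],[-118,0,200],[-131,0,215]])/1000,[.491,.427,a])
print((proj(p,X)+.5)*1.5625)
# window of held square
for uv in[(397,245),(397,258),(400,20),(398,200)]: print(np.round(ray(p,[(uv[0]+.5)/1.5625-.5,(uv[1]+.5)/1.5625-.5],.215 if uv[1]>230 else .198)*1000,1))
```

```text
[[400.48449551  92.02397506]
 [399.2129629  184.02639946]
 [398.66042838 223.77893676]
 [398.40744488 256.76709661]]
[483.4 301.2 215. ]
[483.2 295.5 215. ]
[488.8 395.3 198. ]
[484.7 319.7 198. ]
```

Call:
{"name": "servo_tool", "arguments": {
  "motion": [
    [[-1.5,0.5,20,0,0,0.004],[0,0,20,0,0,0],[0,0,20,0,0,0],[0,0,20,0,0,0],[0,0,0,0,0,0]]
  ]
}}

```text
time: 6.85
ee_pos: [0.4811, 0.2583, 0.2192]
tcp_rot: [-179.8, 0.1, 86.7]
wrist_force: [-0.0, 0.4, -2.5]
opening: 0.0426
```

Call:
{"name": "servo_tool", "arguments": {
  "motion": [
    [[0,0,0,0,0,0]]
  ]
}}

```text
time: 6.95
ee_pos: [0.482, 0.2591, 0.2222]
tcp_rot: [180.0, -0.0, 86.7]
wrist_force: [0.3, 0.4, -1.4]
opening: 0.0428
```

```bash
python3 plan.py 485.5 327 221 86.8 15; python3 look.py f wrist side
```

```text
t 6.95 at [482.  259.1 222.2] [179.99  -0.    86.7 ] F [ 0.3  0.4 -1.4] op 42.8 rv [ 0.    -0.    -0.002] n 5
[[13.6, -0.1, 0.2, 0, 0, 0], [13.6, -0.1, 0.2, 0, 0, 0], [13.6, -0.1, 0.3, 0, 0, 0], [13.6, 0, 0.2, 0, 0, 0], [13.6, -0.1, 0.3, 0, 0, 0]]
wrist 305.5088943009462 305.5088943009462 252.34249298350167 195.62351906240238 -0.035478710109108066 12 [[0.9984146269998884, -0.05628290373182939, -0.0006836228403040075], [-0.05404464700544073, -0.9619622506138477, 0.267783129647853], [-0.01572923147300797, -0.26732164734913477, -0.9634789712992254]] [-0.46548072  0.24784853  0.4284232 ]
side 409.2625714543586 409.2625714543586 252.9375954239944 190.53437592010917 -0.06826057228411557 13 [[0.9274092763237369, -0.37311628415301773, -0.02638697952641148], [-0.206048791092789, -0.4507253707070529, -0.8685565818587698], [0.3121793232709093, 0.8109444362598673, -0.49488704915493886]] [-0.44083596  0.23163268  1.01519948]
7.05 [0.48241899 0.25958383 0.22294877] [ 1.79904900e+02 -5.46456867e-02  8.67365974e+01] 0.04249077245714506 [ 0.43428115 -0.41138456 -2.68932501]
```

Call:
{"name": "servo_tool", "arguments": {
  "motion": [
    [[10,0,0.5,0,0,0],[10,0,0.5,0,0,0],[10,0,0,0,0,0],[6,0,0,0,0,0],[0,0,0,0,0,0]]
  ]
}}

```text
time: 7.55
ee_pos: [0.484, 0.2968, 0.22]
tcp_rot: [-180.0, 0.0, 86.9]
wrist_force: [0.1, -0.4, -2.8]
opening: 0.043
```

Call:
{"name": "servo_tool", "arguments": {
  "motion": [
    [[10,0,0,0,0,0],[10,0,0,0,0,0],[10,0,0,0,0,0],[0,0,0,0,0,0]]
  ]
}}

```text
time: 7.95
ee_pos: [0.4857, 0.327, 0.22]
tcp_rot: [-180.0, -0.0, 86.9]
wrist_force: [-0.7, 0.4, -1.7]
opening: 0.0429
```

```bash
python3 plan.py 489.5 405 203 86.8 15; python3 look.py g wrist side
```

```text
t 7.95 at [485.7 327.  220. ] [-179.99   -0.     86.86] F [-0.7  0.4 -1.7] op 42.9 rv [-0.    -0.     0.001] n 6
[[13.0, -0.1, 2.8, 0, 0, 0], [13.0, -0.1, 2.8, 0, 0, 0], [13.0, -0.1, 2.8, 0, 0, 0], [13.0, -0.1, 2.9, 0, 0, 0], [13.0, -0.1, 2.8, 0, 0, 0]]
[[13.1, 0, 2.9, 0, 0, 0]]
wrist 305.5088943009462 305.5088943009462 252.34249298350167 195.62351906240238 -0.035478710109108066 14 [[0.9985604219188297, -0.053626483946065076, -0.0011331358572824561], [-0.05136663035724737, -0.962136657074176, 0.2676836237050589], [-0.015445163094980481, -0.2672400668569592, -0.9635061980097782]] [-0.46622959  0.31276357  0.44434618]
side 409.2625714543586 409.2625714543586 252.9375954239944 190.53437592010917 -0.06826057228411557 15 [[0.9274092763237369, -0.37311628415301773, -0.02638697952641148], [-0.206048791092789, -0.4507253707070529, -0.8685565818587698], [0.3121793232709093, 0.8109444362598673, -0.49488704915493886]] [-0.44083596  0.23163268  1.01519948]
8.05 [0.48567934 0.32591645 0.22007676] [-1.79982475e+02  2.46236294e-02  8.68220329e+01] 0.04267957396969803 [-0.2303054  -0.70348806 -2.64706421]
```

Call:
{"name": "servo_tool", "arguments": {
  "motion": [
    [[15,0,4,0,0,0],[15,0,4,0,0,0],[15,0,4,0,0,0],[15,0,4,0,0,0],[15,0,4,0,0,0]]
  ]
}}

```text
time: 8.55
ee_pos: [0.4899, 0.4021, 0.1996]
tcp_rot: [-180.0, 0.0, 86.8]
wrist_force: [-0.3, -0.4, -2.0]
opening: 0.0426
```

Call:
{"name": "servo_tool", "arguments": {
  "motion": [
    [[5,0,1,0,0,0],[3,0,0,0,0,0],[0,0,0,0,0,0]]
  ]
}}

```text
time: 8.85
ee_pos: [0.4902, 0.4081, 0.1986]
tcp_rot: [-179.9, 0.1, 86.8]
wrist_force: [-0.4, -2.7, -3.3]
opening: 0.0426
```

```bash
python3 look.py h wrist side;python3 st.py
```

```text
wrist 305.5088943009462 305.5088943009462 252.34249298350167 195.62351906240238 -0.035478710109108066 16 [[0.9984947513945693, -0.05481423757962586, -0.001905464788775256], [-0.052269178253262605, -0.9615110811895954, 0.2697487233599891], [-0.01661819611827922, -0.2692430873916351, -0.9629288631303947]] [-0.46568891  0.39654473  0.44682215]
side 409.2625714543586 409.2625714543586 252.9375954239944 190.53437592010917 -0.06826057228411557 17 [[0.9274092763237369, -0.37311628415301773, -0.02638697952641148], [-0.206048791092789, -0.4507253707070529, -0.8685565818587698], [0.3121793232709093, 0.8109444362598673, -0.49488704915493886]] [-0.44083596  0.23163268  1.01519948]
8.95 [0.49039613 0.40814345 0.19917111] [-1.79979916e+02  3.93925269e-02  8.67735524e+01] 0.04262775820267021 [-0.73897245 -2.1016682  -4.54135615]
8.95 [490.4 408.1 199.2] [-1.7998e+02  4.0000e-02  8.6770e+01] [-0.7 -2.1 -4.5] [ 39.8  16.7  17.9  91.2  -0.  133. ] 42.6
```

Call:
{"name": "servo_tool", "arguments": {
  "motion": [
    [[1,0,0,0,0,0],[1,0,0,0,0,0],[0,0,0,0,0,0]]
  ]
}}

```text
time: 9.25
ee_pos: [0.4904, 0.4083, 0.1993]
tcp_rot: [-180.0, 0.2, 86.7]
wrist_force: [-2.0, -11.7, -3.5]
opening: 0.0427
```

Call:
{"name": "servo_tool", "arguments": {
  "motion": [
    [[0,0,2,0,0,0],[0,0,1,0,0,0],[0,0,0,0,0,0]]
  ]
}}

```text
time: 9.55
ee_pos: [0.491, 0.4084, 0.1979]
tcp_rot: [179.9, 0.1, 86.7]
wrist_force: [-2.0, -13.1, 4.9]
opening: 0.0426
```

Call:
{"name": "servo_tool", "arguments": {
  "motion": [
    [[-1.5,0,0,0,0,0],[0,0,1,0,0,0],[0,0,1,0,0,0],[0,0,0,0,0,0]]
  ]
}}

```text
time: 9.95
ee_pos: [0.4909, 0.4082, 0.1952]
tcp_rot: [179.9, 0.0, 86.7]
wrist_force: [-0.1, -6.2, 1.6]
opening: 0.0425
```

Call:
{"name": "servo_tool", "arguments": {
  "motion": [
    [[0,0,1,0,0,0],[0,0,1,0,0,0],[0,0,0,0,0,0]]
  ]
}}

```text
time: 10.25
ee_pos: [0.4909, 0.4082, 0.1932]
tcp_rot: [179.9, 0.0, 86.7]
wrist_force: [0.5, -7.0, 1.2]
opening: 0.043
```

Call:
{"name": "servo_tool", "arguments": {
  "motion": [
    [[0,0,1,0,0,0],[0,0,1,0,0,0],[0,0,0,0,0,0]]
  ]
}}

```text
time: 10.55
ee_pos: [0.491, 0.4082, 0.1924]
tcp_rot: [179.8, -0.0, 86.7]
wrist_force: [-0.9, -8.8, 8.6]
opening: 0.043
```

```bash
python3 look.py i wrist side;python3 st.py
python3 - <<'E'
import cv2
p=cv2.imread('pics/i_side.png');cv2.imwrite('pics/i_z.png',cv2.resize(p[130:330,230:430],(600,600),interpolation=cv2.INTER_CUBIC))
E
```

```text
wrist 305.5088943009462 305.5088943009462 252.34249298350167 195.62351906240238 -0.035478710109108066 18 [[0.9984424130586594, -0.055763239868641096, 0.0017913360808769294], [-0.054213043069115334, -0.9621009587872129, 0.2672502405273259], [-0.013179293106555466, -0.2669310888227141, -0.9636254978222262]] [-0.46680412  0.40004226  0.43841502]
side 409.2625714543586 409.2625714543586 252.9375954239944 190.53437592010917 -0.06826057228411557 19 [[0.9274092763237369, -0.37311628415301773, -0.02638697952641148], [-0.206048791092789, -0.4507253707070529, -0.8685565818587698], [0.3121793232709093, 0.8109444362598673, -0.49488704915493886]] [-0.44083596  0.23163268  1.01519948]
10.65 [0.49098768 0.40823973 0.19244909] [ 1.79849749e+02 -2.85743147e-02  8.67297921e+01] 0.04271578288763906 [-1.70505896 -8.14315739  8.13606788]
10.65 [491.  408.2 192.4] [ 1.7985e+02 -3.0000e-02  8.6730e+01] [-1.7 -8.1  8.1] [ 3.98e+01  1.65e+01  1.69e+01  9.03e+01 -1.00e-01  1.33e+02] 42.7
```

Call:
{"name": "servo_tool", "arguments": {
  "motion": [
    [[0,0,0,0,0,0],[0,0,0,0,0,0],[0,0,0,0,0,0],[0,0,-3,0,0,0],[0,0,-10,0,0,0]]
  ],
  "gripper": 64
}}

```text
time: 11.15
ee_pos: [0.4901, 0.4089, 0.2027]
tcp_rot: [-179.9, 0.1, 86.8]
wrist_force: [0.3, 0.0, 1.3]
opening: 0.0639
```

Call:
{"name": "servo_tool", "arguments": {
  "motion": [
    [[0,0,-30,0,0,0],[0,0,-30,0,0,0],[-25,0,-30,0,0,0],[-50,0,0,0,0,0],[-50,0,0,0,0,0]]
  ]
}}

```text
time: 11.65
ee_pos: [0.4835, 0.2837, 0.2948]
tcp_rot: [179.9, -0.1, 86.9]
wrist_force: [1.0, -1.1, -0.3]
opening: 0.0643
```

```bash
python3 look.py j wrist side;python3 - <<'E'
import cv2
p=cv2.imread('pics/j_side.png');cv2.imwrite('pics/j_z.png',cv2.resize(p[130:330,230:430],(600,600),interpolation=cv2.INTER_CUBIC))
E
python3 plan.py 565.1 118 260 25.8
```

```text
wrist 305.5088943009462 305.5088943009462 252.34249298350167 195.62351906240238 -0.035478710109108066 20 [[0.9985964469474014, -0.05294994739304266, 0.0011996729140757256], [-0.05135440188580529, -0.9624677913860566, 0.26649291913932305], [-0.012956139509049381, -0.2661804906741299, -0.9638361296576831]] [-0.46714508  0.2514148   0.50347201]
side 409.2625714543586 409.2625714543586 252.9375954239944 190.53437592010917 -0.06826057228411557 21 [[0.9274092763237369, -0.37311628415301773, -0.02638697952641148], [-0.206048791092789, -0.4507253707070529, -0.8685565818587698], [0.3121793232709093, 0.8109444362598673, -0.49488704915493886]] [-0.44083596  0.23163268  1.01519948]
11.75 [0.48313888 0.28004305 0.29548784] [ 1.79891418e+02 -1.12757464e-02  8.65942968e+01] 0.06397443251311521 [0.94977628 0.07596093 0.88662816]
t 11.75 at [483.1 280.  295.5] [ 1.7989e+02 -1.0000e-02  8.6590e+01] F [0.9 0.1 0.9] op 64.0 rv [ 2.000e-03 -1.000e-03  1.061e+00] n 8
[[-19.6, 11.4, 4.5, 0, 0, 0.133], [-17.9, 13.9, 4.4, 0, 0, 0.133], [-15.9, 16.2, 4.5, 0, 0, 0.133], [-13.6, 18.1, 4.4, 0, 0, 0.133], [-11.1, 19.8, 4.5, 0, 0, 0.133]]
[[-8.4, 21.1, 4.4, 0, 0, 0.133], [-5.5, 22.1, 4.5, 0, 0, 0.133], [-2.6, 22.6, 4.4, 0, 0, 0.133]]
```

Call:
{"name": "servo_tool", "arguments": {
  "motion": [
    [[-20,11.5,4,0,0,0.133],[-18,14,4,0,0,0.133],[-16,16,4,0,0,0.133],[-13.5,18,4,0,0,0.133],[-11,20,4,0,0,0.133]]
  ],
  "gripper": 66
}}

```text
time: 12.25
ee_pos: [0.5355, 0.1824, 0.2739]
tcp_rot: [180.0, -0.0, 48.4]
wrist_force: [0.0, 0.3, 0.1]
opening: 0.066
```

Call:
{"name": "servo_tool", "arguments": {
  "motion": [
    [[-8.5,21,4,0,0,0.133],[-5.5,22,4,0,0,0.133],[-2.5,22.5,4,0,0,0.133],[0,0,0,0,0,0],[0,0,0,0,0,0]]
  ]
}}

```text
time: 12.75
ee_pos: [0.566, 0.1223, 0.2617]
tcp_rot: [-180.0, -0.0, 25.9]
wrist_force: [0.2, 0.1, -0.8]
opening: 0.0656
```

```bash
python3 plan.py 565.1 118 109 25.8; python3 look.py k wrist
cat > chk.py <<'E'
# project square n pose into wrist pic for check: chk.py tag n x y yaw
from geo import *
import sys
tag,n=sys.argv[1],int(sys.argv[2]);x,y,a=map(float,sys.argv[3:6])
p=pickle.load(open(f'pics/{tag}_wrist.pkl','rb'));im=cv2.resize(p['color'][:,:,::-1],(800,600),interpolation=cv2.INTER_CUBIC)
h,l=SQ[n]
for z,xs in((h,(-5,5)),(10,(-5-l,-5)),(0,(-5-l,5))):
    B=np.array([[xs[0],-22,z],[xs[1],-22,z],[xs[1],22,z],[xs[0],22,z]])/1000
    q=np.round((proj(p,place(B,[x/1000,y/1000,np.radians(a)]))+.5)*1.5625).astype(np.int32);cv2.polylines(im,[q],True,(255,255,255),1)
cv2.imwrite(f'pics/{tag}_chk.png',im)
E
python3 chk.py k 2 572.3 121.4 25.8
```

```text
t 12.75 at [566.  122.3 261.7] [-1.7999e+02 -1.0000e-02  2.5910e+01] F [ 0.2  0.1 -0.8] op 65.6 rv [-0.    -0.     0.002] n 4
[[-0.7, 0.9, 38.2, 0, 0, 0], [-0.7, 0.9, 38.2, 0, 0, 0], [-0.7, 0.9, 38.1, 0, 0, 0], [-0.6, 0.8, 38.2, 0, 0, 0]]
wrist 305.5088943009462 305.5088943009462 252.34249298350167 195.62351906240238 -0.035478710109108066 22 [[0.43807595934729654, -0.8989377462220496, -0.0006182711125826054], [-0.8659297701652359, -0.42217477238024587, 0.26820532192197405], [-0.24136090607952237, -0.1169589243406008, -0.9633615744016167]] [-0.13740971  0.5027323   0.54034245]
12.8 [0.56581149 0.12275977 0.26181299] [-1.79987010e+02 -2.68021935e-02  2.59560941e+01] 0.06611415045699175 [0.2939612  0.06468309 0.02439547]
```

```bash
cat > fitw.py <<'E'
from geo import *
import sys
tag,n=sys.argv[1],int(sys.argv[2]);x,y,a=map(float,sys.argv[3:6])
p=pickle.load(open(f'pics/{tag}_wrist.pkl','rb'))
C={1:((172,110,40),(6,255,255)),2:((100,60,20),(130,255,255)),3:((19,145,30),(32,255,255)),4:((45,60,20),(90,255,255)),5:((0,0,0),(180,70,72))}
q=np.array([x/1000,y/1000,np.radians(a)])
M0=cv2.dilate(mask(p,[place(B,q) for B in sqparts(n)]),np.ones((25,25)))
k=cv2.morphologyEx(hsvmask(p,*C[n])&(M0*255),cv2.MORPH_CLOSE,np.ones((3,3)))
nn,lab,st,_=cv2.connectedComponentsWithStats((k>0).astype(np.uint8));i=1+np.argmax(st[1:,4])
kk=np.zeros((384,512),np.uint8);cv2.drawContours(kk,cv2.findContours((lab==i).astype(np.uint8),0,2)[0],-1,1,-1)
def cost(q):
    M=mask(p,[place(B,q) for B in sqparts(n)]);return 1-((M>0)&(kk>0)).sum()/((M>0)|(kk>0)).sum()
best=(9,q)
for da in np.radians(np.arange(-10,11,2.5)):
  for dx in np.arange(-.012,.013,.003):
    for dy in np.arange(-.012,.013,.003):
      c=cost(q+[dx,dy,da])
      if c<best[0]: best=(c,q+[dx,dy,da])
q=best[1]
for st in(.006,.003,.0015):
    r=minimize(cost,q,method='Nelder-Mead',options=dict(initial_simplex=np.array([q,q+[st,0,0],q+[0,st,0],q+[0,0,st*12]]),xatol=1e-5,fatol=1e-5));q=r.x
X,Y,A=q[0]*1000,q[1]*1000,q[2]
print('fit',round(X,1),round(Y,1),round(np.degrees(A),1),round(r.fun,3),'TCP(-8):',round(X-8*np.cos(A),1),round(Y-8*np.sin(A),1))
im=p['color'][:,:,::-1].copy();M=mask(p,[place(B,q) for B in sqparts(n)])
cv2.drawContours(im,cv2.findContours(M,0,2)[0],-1,(255,255,255),1);xx,yy,w,h=cv2.boundingRect(M)
cv2.imwrite(f'pics/{tag}_fit.png',cv2.resize(im[max(yy-20,0):yy+h+20,max(xx-20,0):xx+w+20],None,fx=5,fy=5))
E
python3 fitw.py k 2 572.3 121.4 25.8
```

```text
fit 573.0 124.5 32.5 0.05 TCP(-8): 566.2 120.2
```

```bash
python3 plan.py 566.2 120.2 109 32.5
```

```text
t 12.80 at [565.8 122.8 261.8] [-1.7999e+02 -3.0000e-02  2.5960e+01] F [0.3 0.1 0. ] op 66.1 rv [-0.    -0.    -0.114] n 4
[[-0.2, 0.6, 38.2, 0, 0, -0.029], [-0.2, 0.6, 38.2, 0, 0, -0.029], [-0.3, 0.6, 38.2, 0, 0, -0.029], [-0.3, 0.7, 38.2, 0, 0, -0.029]]
```

Call:
{"name": "servo_tool", "arguments": {
  "motion": [
    [[-0.2,0.6,35,0,0,-0.057],[-0.2,0.6,35,0,0,-0.057],[-0.3,0.6,42,0,0,0],[-0.3,0.7,41,0,0,0],[0,0,0,0,0,0]]
  ]
}}

```text
time: 13.3
ee_pos: [0.5631, 0.1199, 0.1031]
tcp_rot: [-179.8, 0.5, 32.5]
wrist_force: [-1.2, -1.0, -0.8]
opening: 0.0658
```

Call:
{"name": "servo_tool", "arguments": {
  "motion": [
    [[0,0,0,0,0,0]]
  ]
}}

```text
time: 13.4
ee_pos: [0.566, 0.1203, 0.1095]
tcp_rot: [-180.0, 0.0, 32.5]
wrist_force: [-1.4, -0.6, 1.0]
opening: 0.0663
```

```bash
python3 plan.py 566.2 120.2 109 32.5; python3 look.py l wrist
```

```text
t 13.40 at [566.  120.3 109.5] [-179.99    0.     32.47] F [-1.4 -0.6  1. ] op 66.3 rv [-0.     0.    -0.001] n 1
[[0.1, 0.2, 0.5, 0, 0, -0.001]]
wrist 305.5088943009462 305.5088943009462 252.34249298350167 195.62351906240238 -0.035478710109108066 23 [[0.5378871966618028, -0.8430166158877362, -0.0005907660255737329], [-0.8119826969547678, -0.5182741255655383, 0.26846979460516374], [-0.2266306764614387, -0.1439267734178269, -0.9632879218489999]] [-0.20247295  0.52379467  0.38837572]
13.45 [0.56697679 0.12033433 0.11087131] [ 1.79952298e+02 -1.39408593e-01  3.24453732e+01] 0.0664095713977433 [-0.18854173 -0.10528963 -0.32350993]
```

Call:
{"name": "servo_tool", "arguments": {
  "motion": [
    [[0,0,0,0,0,0],[0,0,0,0,0,0],[0,0,0,0,0,0],[0,0,0,0,0,0],[0,0,-2,0,0,0]]
  ],
  "gripper": 35
}}

```text
time: 13.95
ee_pos: [0.5669, 0.1198, 0.112]
tcp_rot: [180.0, -0.1, 32.4]
wrist_force: [-1.0, -0.6, -2.0]
opening: 0.0427
```

Call:
{"name": "servo_tool", "arguments": {
  "motion": [
    [[0,0,-20,0,0,0],[0,0,-45,0,0,0],[0,0,-45,0,0,0],[0,0,-45,0,0,0],[0,0,-30,0,0,0]]
  ]
}}

```text
time: 14.45
ee_pos: [0.5663, 0.1195, 0.2995]
tcp_rot: [179.9, -0.2, 32.4]
wrist_force: [0.3, 0.1, -2.5]
opening: 0.0428
```

```bash
python3 plan.py 481.7 258.5 290 86.8 32
```

```text
t 14.45 at [566.3 119.5 299.5] [179.92  -0.2   32.36] F [ 0.3  0.1 -2.5] op 42.8 rv [ 0.003 -0.003 -0.95 ] n 7
[[0.4, -23.2, 1.3, 0, 0, -0.136], [3.6, -23.0, 1.3, 0, 0, -0.136], [6.6, -22.3, 1.3, 0, 0, -0.136], [9.6, -21.2, 1.4, 0, 0, -0.136], [12.4, -19.7, 1.3, 0, 0, -0.136]]
[[15.0, -17.8, 1.4, 0, 0, -0.136], [17.2, -15.5, 1.3, 0, 0, -0.136]]
```

Call:
{"name": "servo_tool", "arguments": {
  "motion": [
    [[0.5,-23,0,0,0,-0.136],[3.5,-23,0,0,0,-0.136],[6.5,-22.5,0,0,0,-0.136],[9.5,-21,0,0,0,-0.136],[12.5,-19.5,0,0,0,-0.136]]
  ]
}}

```text
time: 14.95
ee_pos: [0.5054, 0.2192, 0.2959]
tcp_rot: [180.0, -0.0, 71.6]
wrist_force: [0.0, 0.9, -2.0]
opening: 0.0424
```

Call:
{"name": "servo_tool", "arguments": {
  "motion": [
    [[15,-18,0,0,0,-0.136],[17,-15.5,0,0,0,-0.134],[0,0,20,0,0,0],[0,0,30,0,0,0],[0,0,29,0,0,0]]
  ]
}}

```text
time: 15.45
ee_pos: [0.4817, 0.2584, 0.2162]
tcp_rot: [179.9, -0.0, 86.8]
wrist_force: [0.4, 0.6, -2.5]
opening: 0.0428
```

Call:
{"name": "servo_tool", "arguments": {
  "motion": [
    [[0,0,0,0,0,0],[0,0,0,0,0,0]]
  ]
}}

```text
time: 15.65
ee_pos: [0.4816, 0.258, 0.2173]
tcp_rot: [180.0, 0.0, 86.8]
wrist_force: [-0.1, -0.1, -1.7]
opening: 0.0429
```

```bash
python3 plan.py 485.5 327 221 86.8 15; python3 look.py m wrist
```

```text
t 15.65 at [481.6 258.  217.3] [180.     0.    86.79] F [-0.1 -0.1 -1.7] op 42.9 rv [ 0.  0. -0.] n 5
[[13.8, 0, -0.7, 0, 0, 0], [13.8, 0, -0.8, 0, 0, 0], [13.8, 0, -0.7, 0, 0, 0], [13.9, 0, -0.8, 0, 0, 0], [13.8, 0, -0.7, 0, 0, 0]]
wrist 305.5088943009462 305.5088943009462 252.34249298350167 195.62351906240238 -0.035478710109108066 24 [[0.9985010413884582, -0.05472593033613682, -0.0008619135738593751], [-0.052496452095616854, -0.962041015058922, 0.26780815495755894], [-0.015485246641145435, -0.26736147421280343, -0.9634718725750222]] [-0.46555991  0.24739757  0.4233117 ]
15.7 [0.48204662 0.25822457 0.21819037] [ 1.79912010e+02 -5.16469378e-02  8.67860039e+01] 0.042288095350301154 [-0.05323001 -0.28911087 -2.4104873 ]
```

Call:
{"name": "servo_tool", "arguments": {
  "motion": [
    [[0,0,-3,0,0,0],[10,0,0,0,0,0],[12,0,0,0,0,0],[12,0,0,0,0,0],[0,0,0,0,0,0]]
  ]
}}

```text
time: 16.2
ee_pos: [0.4835, 0.2939, 0.2189]
tcp_rot: [-180.0, -0.0, 86.9]
wrist_force: [-0.5, 0.4, -2.2]
opening: 0.0425
```

Call:
{"name": "servo_tool", "arguments": {
  "motion": [
    [[12,0,0,0,0,0],[12,0,0,0,0,0],[10,0,0,0,0,0],[12,0,4,0,0,0],[12,0,4,0,0,0]]
  ]
}}

```text
time: 16.7
ee_pos: [0.4869, 0.3511, 0.2109]
tcp_rot: [-180.0, -0.0, 86.8]
wrist_force: [0.8, -0.6, -3.5]
opening: 0.0429
```

Call:
{"name": "servo_tool", "arguments": {
  "motion": [
    [[12,0,4,0,0,0],[12,0,4,0,0,0],[12,0,4,0,0,0],[6,0,1,0,0,0],[0,0,0,0,0,0]]
  ]
}}

```text
time: 17.2
ee_pos: [0.489, 0.3927, 0.1977]
tcp_rot: [-180.0, 0.0, 86.8]
wrist_force: [0.7, -0.6, -1.7]
opening: 0.0427
```

```bash
python3 st.py; python3 look.py n wrist
```

```text
17.2 [489.  392.7 197.7] [-1.7997e+02  3.0000e-02  8.6840e+01] [ 0.7 -0.6 -1.7] [ 38.8  15.1  15.7  90.7   0.  131.9] 42.7
wrist 305.5088943009462 305.5088943009462 252.34249298350167 195.62351906240238 -0.035478710109108066 25 [[0.9985454030050661, -0.05389861961604628, -0.0014201904575382998], [-0.051543264282709486, -0.9619767433069962, 0.26822385658913545], [-0.01582308580946512, -0.26776049772128657, -0.9633555656223284]] [-0.46586837  0.38198338  0.44087501]
17.25 [0.48910286 0.39213654 0.19807855] [-1.79984689e+02  2.52629812e-02  8.68172351e+01] 0.04272764703341389 [ 0.57976021  0.50704997 -2.13863678]
```

Call:
{"name": "servo_tool", "arguments": {
  "motion": [
    [[2,0,2,0,0,0],[1.5,0,0,0,0,0],[1,0,0,0,0,0],[1,0,0,0,0,0],[0,0,0,0,0,0]]
  ]
}}

```text
time: 17.75
ee_pos: [0.4895, 0.3974, 0.1964]
tcp_rot: [180.0, -0.0, 86.8]
wrist_force: [0.6, -0.8, -3.0]
opening: 0.0427
```

Call:
{"name": "servo_tool", "arguments": {
  "motion": [
    [[1,0,0,0,0,0],[0,0,0,0,0,0]]
  ]
}}

```text
time: 17.95
ee_pos: [0.4896, 0.3983, 0.1963]
tcp_rot: [180.0, 0.0, 86.8]
wrist_force: [0.8, -1.4, -1.3]
opening: 0.0423
```

Call:
{"name": "servo_tool", "arguments": {
  "motion": [
    [[1,0,0,0,0,0],[0,0,0,0,0,0]]
  ]
}}

```text
time: 18.15
ee_pos: [0.4896, 0.3987, 0.1963]
tcp_rot: [-180.0, 0.1, 86.8]
wrist_force: [-1.6, -4.7, 0.0]
opening: 0.0426
```

```bash
python3 look.py o wrist
```

```text
wrist 305.5088943009462 305.5088943009462 252.34249298350167 195.62351906240238 -0.035478710109108066 26 [[0.998472455722952, -0.05524438628476102, -0.0009016355134069968], [-0.05296275386968682, -0.9616283246563911, 0.26919493294095054], [-0.015738547109498475, -0.2687359726619494, -0.9630852896458959]] [-0.465612    0.38855603  0.44146363]
18.2 [0.48956448 0.39868435 0.19631586] [-1.79992758e+02  8.13648557e-02  8.67578845e+01] 0.0425960086886122 [-0.96137939 -5.6751555  -0.71067313]
```

Call:
{"name": "servo_tool", "arguments": {
  "motion": [
    [[0,0,1,0,0,0],[0,0,1,0,0,0],[0,0,0,0,0,0]]
  ]
}}

```text
time: 18.5
ee_pos: [0.4898, 0.3987, 0.1948]
tcp_rot: [180.0, 0.0, 86.7]
wrist_force: [0.2, -6.0, 2.3]
opening: 0.0423
```

Call:
{"name": "servo_tool", "arguments": {
  "motion": [
    [[0,0,1,0,0,0],[0,0,0.5,0,0,0],[0,0,0,0,0,0]]
  ]
}}

```text
time: 18.8
ee_pos: [0.4898, 0.3987, 0.1945]
tcp_rot: [179.9, -0.0, 86.7]
wrist_force: [-2.5, -7.1, 8.3]
opening: 0.0424
```

Call:
{"name": "servo_tool", "arguments": {
  "motion": [
    [[0,0,0,0,0,0],[0,0,0,0,0,0],[0,0,0,0,0,0],[0,0,-3,0,0,0],[0,0,-10,0,0,0]]
  ],
  "gripper": 64
}}

```text
time: 19.3
ee_pos: [0.4893, 0.3993, 0.2052]
tcp_rot: [-179.9, 0.1, 86.8]
wrist_force: [-0.0, -0.1, 0.1]
opening: 0.0641
```

Call:
{"name": "servo_tool", "arguments": {
  "motion": [
    [[0,0,-30,0,0,0],[0,0,-30,0,0,0],[-25,0,-20,0,0,0],[-50,0,0,0,0,0],[-50,0,0,0,0,0]]
  ]
}}

```text
time: 19.8
ee_pos: [0.4825, 0.274, 0.287]
tcp_rot: [179.9, -0.1, 86.9]
wrist_force: [0.6, -1.1, 0.2]
opening: 0.0644
```

```bash
python3 look.py q wrist side;python3 - <<'E'
import cv2
p=cv2.imread('pics/q_side.png');cv2.imwrite('pics/q_z.png',cv2.resize(p[130:330,230:430],(600,600),interpolation=cv2.INTER_CUBIC))
E
python3 plan.py 653.7 52.5 235 11.3
```

```text
wrist 305.5088943009462 305.5088943009462 252.34249298350167 195.62351906240238 -0.035478710109108066 27 [[0.9985961264998416, -0.05296536853747538, 0.000667738872879584], [-0.05122179786564202, -0.9623582679580637, 0.2669136405584554], [-0.013494575314705147, -0.26657313035721814, -0.9637202200891244]] [-0.46654826  0.24383896  0.49363063]
side 409.2625714543586 409.2625714543586 252.9375954239944 190.53437592010917 -0.06826057228411557 28 [[0.9274092763237369, -0.37311628415301773, -0.02638697952641148], [-0.206048791092789, -0.4507253707070529, -0.8685565818587698], [0.3121793232709093, 0.8109444362598673, -0.49488704915493886]] [-0.44083596  0.23163268  1.01519948]
19.9 [0.48230376 0.27038642 0.28791232] [ 1.79896437e+02 -3.10324861e-03  8.65896820e+01] 0.06402729077323599 [-0.54855816  1.040348    1.21987793]
t 19.90 at [482.3 270.4 287.9] [179.9   -0.    86.59] F [-0.5  1.   1.2] op 64.0 rv [ 2.000e-03 -1.000e-03  1.314e+00] n 10
[[-20.7, 18.4, 5.3, 0, 0, 0.131], [-18.2, 20.9, 5.3, 0, 0, 0.131], [-15.3, 23.1, 5.3, 0, 0, 0.131], [-12.1, 24.9, 5.3, 0, 0, 0.131], [-8.7, 26.3, 5.3, 0, 0, 0.131]]
[[-5.2, 27.2, 5.3, 0, 0, 0.131], [-1.6, 27.7, 5.4, 0, 0, 0.131], [2.0, 27.7, 5.3, 0, 0, 0.131], [5.6, 27.2, 5.4, 0, 0, 0.131], [9.1, 26.1, 5.3, 0, 0, 0.131]]
```

Call:
{"name": "servo_tool", "arguments": {
  "motion": [
    [[-20.5,18.5,5,0,0,0.131],[-18,21,5,0,0,0.131],[-15.5,23,5,0,0,0.131],[-12,25,5,0,0,0.131],[-8.5,26.5,5,0,0,0.131]]
  ],
  "gripper": 66
}}

```text
time: 20.4
ee_pos: [0.5698, 0.1657, 0.2614]
tcp_rot: [180.0, -0.0, 49.0]
wrist_force: [0.3, 0.0, 0.1]
opening: 0.0659
```

Call:
{"name": "servo_tool", "arguments": {
  "motion": [
    [[-5,27,5,0,0,0.131],[-1.5,27.5,5,0,0,0.131],[2,27.5,5,0,0,0.131],[5.5,27,5,0,0,0.131],[0,26,5,0,0,0.131]]
  ]
}}

```text
time: 20.9
ee_pos: [0.6474, 0.0551, 0.2357]
tcp_rot: [-180.0, -0.0, 11.4]
wrist_force: [0.7, 0.8, 0.3]
opening: 0.066
```

Call:
{"name": "servo_tool", "arguments": {
  "motion": [
    [[0,0,0,0,0,0],[0,0,0,0,0,0]]
  ]
}}

```text
time: 21.1
ee_pos: [0.6464, 0.0555, 0.236]
tcp_rot: [-180.0, 0.0, 11.8]
wrist_force: [-0.1, 0.0, 0.9]
opening: 0.066
```

```bash
python3 st.py; python3 look.py r wrist; python3 fitw.py r 3 661.5 54.1 11.3
```

```text
21.1 [646.4  55.5 236. ] [-179.98    0.     11.78] [-0.1  0.   0.9] [  4.9  18.9  24.8  95.9   0.  173.1] 66.0
wrist 305.5088943009462 305.5088943009462 252.34249298350167 195.62351906240238 -0.035478710109108066 29 [[0.2054810159386624, -0.9786609962425943, -0.0004544472115697249], [-0.9426906202111413, -0.19805332038956683, 0.2685317054811244], [-0.2628915111880732, -0.05474976453027529, -0.9632707390080583]] [-0.07818514  0.58802322  0.53763048]
21.15 [0.64621101 0.05610888 0.23634147] [-1.79984105e+02 -2.67607815e-02  1.18388736e+01] 0.0658876843228175 [-0.50818899  0.62872085 -0.51781656]
fit 662.2 54.7 13.2 0.036 TCP(-8): 654.4 52.9
```

```bash
python3 plan.py 654.4 52.9 91 13.2
```

```text
t 21.15 at [646.2  56.1 236.3] [-1.7998e+02 -3.0000e-02  1.1840e+01] F [-0.5  0.6 -0.5] op 65.9 rv [-0.    -0.    -0.024] n 4
[[1.8, 1.2, 36.3, 0, 0, -0.006], [1.8, 1.2, 36.3, 0, 0, -0.006], [1.8, 1.3, 36.4, 0, 0, -0.006], [1.8, 1.2, 36.3, 0, 0, -0.006]]
```

Call:
{"name": "servo_tool", "arguments": {
  "motion": [
    [[2,1,36,0,0,-0.012],[2,1,36,0,0,-0.012],[2,1.5,37,0,0,0],[1.5,1,36,0,0,0],[0,0,0,0,0,0]]
  ]
}}

```text
time: 21.65
ee_pos: [0.6518, 0.0538, 0.086]
tcp_rot: [-179.9, 0.4, 13.3]
wrist_force: [0.3, 0.2, -0.1]
opening: 0.0662
```

Call:
{"name": "servo_tool", "arguments": {
  "motion": [
    [[0,0,0,0,0,0],[0,0,0,0,0,0]]
  ]
}}

```text
time: 21.85
ee_pos: [0.6555, 0.0535, 0.0939]
tcp_rot: [180.0, -0.2, 13.2]
wrist_force: [0.4, -0.2, 0.1]
opening: 0.0659
```

```bash
python3 plan.py 654.4 52.9 91 13.2; python3 look.py s wrist
```

```text
t 21.85 at [655.5  53.5  93.9] [179.97  -0.21  13.17] F [ 0.4 -0.2  0.1] op 65.9 rv [ 0.    -0.004 -0.   ] n 1
[[-1.3, 0.3, 2.9, 0, -0.004, 0]]
wrist 305.5088943009462 305.5088943009462 252.34249298350167 195.62351906240238 -0.035478710109108066 30 [[0.22913333127163868, -0.9733949954991246, 0.0003150200330444479], [-0.93862558074893, -0.22086300089484287, 0.26495575857010384], [-0.25783703315097306, -0.061005881462235796, -0.9642605180981538]] [-0.09799545  0.63333399  0.40012261]
21.9 [0.65565429 0.05334435 0.09388987] [179.96950724  -0.22862399  13.15460735] 0.06596149555601569 [-0.04302187  0.15880111  0.4067087 ]
```

Call:
{"name": "servo_tool", "arguments": {
  "motion": [
    [[-1,0.3,2.5,0,0,0],[0,0,0,0,0,0],[0,0,0,0,0,0]]
  ]
}}

```text
time: 22.2
ee_pos: [0.6537, 0.0522, 0.0888]
tcp_rot: [180.0, -0.0, 13.1]
wrist_force: [0.2, 0.5, 0.3]
opening: 0.0661
```

Call:
{"name": "servo_tool", "arguments": {
  "motion": [
    [[0,0,0,0,0,0],[0,0,0,0,0,0],[0,0,0,0,0,0],[0,0,0,0,0,0],[0,0,-2,0,0,0]]
  ],
  "gripper": 35
}}

```text
time: 22.7
ee_pos: [0.6533, 0.0522, 0.0898]
tcp_rot: [-180.0, 0.1, 13.1]
wrist_force: [-2.0, 0.4, -2.3]
opening: 0.0423
```

Call:
{"name": "servo_tool", "arguments": {
  "motion": [
    [[0,0,-20,0,0,0],[0,0,-45,0,0,0],[0,0,-45,0,0,0],[0,0,-45,0,0,0],[0,0,-35,0,0,0]]
  ]
}}

```text
time: 23.2
ee_pos: [0.6533, 0.0522, 0.2829]
tcp_rot: [180.0, -0.1, 13.1]
wrist_force: [1.2, 0.2, -2.3]
opening: 0.0424
```

```bash
python3 plan.py 481.7 258.5 280 86.8 32;python3 look.py t wrist
```

```text
t 23.20 at [653.3  52.2 282.9] [ 1.7998e+02 -6.0000e-02  1.3100e+01] F [ 1.2  0.2 -2.3] op 42.4 rv [ 1.000e-03 -1.000e-03 -1.286e+00] n 9
[[-13.4, -26.7, 0.3, 0, 0, -0.143], [-9.4, -28.3, 0.3, 0, 0, -0.143], [-5.3, -29.3, 0.3, 0, 0, -0.143], [-1.1, -29.8, 0.3, 0, 0, -0.143], [3.2, -29.6, 0.3, 0, 0, -0.143]]
[[7.4, -28.9, 0.3, 0, 0, -0.143], [11.4, -27.5, 0.3, 0, 0, -0.143], [15.2, -25.7, 0.3, 0, 0, -0.143], [18.7, -23.2, 0.3, 0, 0, -0.143]]
wrist 305.5088943009462 305.5088943009462 252.34249298350167 195.62351906240238 -0.035478710109108066 31 [[0.22795669965830834, -0.9736712580009231, 0.00015628113281277359], [-0.9381851967074528, -0.21960573106105974, 0.26754786406199643], [-0.26046934514428144, -0.061135948737532024, -0.9635445583947179]] [-0.09798452  0.57972474  0.58320622]
23.25 [0.65375347 0.05221283 0.28850119] [179.92858047  -0.4214922   13.10282736] 0.04234738666506859 [-2.7525304  -0.51794152  2.98068933]
```

Call:
{"name": "servo_tool", "arguments": {
  "motion": [
    [[-13.5,-26.5,0,0,0,-0.143],[-9.5,-28.5,0,0,0,-0.143],[-5.5,-29.5,0,0,0,-0.143],[-1,-30,0,0,0,-0.143],[3,-29.5,0,0,0,-0.143]]
  ]
}}

```text
time: 23.75
ee_pos: [0.5566, 0.1676, 0.2795]
tcp_rot: [-180.0, 0.1, 54.4]
wrist_force: [0.1, 0.1, -2.0]
opening: 0.0426
```

Call:
{"name": "servo_tool", "arguments": {
  "motion": [
    [[7.5,-29,0,0,0,-0.143],[11.5,-27.5,0,0,0,-0.143],[15,-25.5,0,0,0,-0.143],[18.5,-23,0,0,0,-0.143],[0,0,30,0,0,0]]
  ]
}}

```text
time: 24.25
ee_pos: [0.4807, 0.2609, 0.2531]
tcp_rot: [179.8, -0.2, 87.3]
wrist_force: [2.4, 0.8, -1.3]
opening: 0.0427
```

Call:
{"name": "servo_tool", "arguments": {
  "motion": [
    [[0,0,30,0,0,0],[0,0,0,0,0,0],[0,0,0,0,0,0]]
  ]
}}

```text
time: 24.55
ee_pos: [0.4813, 0.258, 0.2204]
tcp_rot: [-179.9, 0.0, 86.8]
wrist_force: [-1.0, 0.6, -1.1]
opening: 0.0424
```

```bash
python3 plan.py 481.7 258.5 217.5 86.8 15; python3 look.py u wrist
```

```text
t 24.55 at [481.3 258.  220.4] [-1.7993e+02  5.0000e-02  8.6840e+01] F [-1.   0.6 -1.1] op 42.4 rv [-0.001  0.001  0.001] n 1
[[0.5, 0.3, 2.9, -0.001, 0.001, 0.001]]
wrist 305.5088943009462 305.5088943009462 252.34249298350167 195.62351906240238 -0.035478710109108066 32 [[0.9985454885154378, -0.053876812872273666, -0.002048511701471633], [-0.051348219699714426, -0.9618922664670119, 0.2685640110748723], [-0.016439820532320876, -0.2680681942075194, -0.9632596615426104]] [-0.46528978  0.24580621  0.42684919]
24.6 [0.48187078 0.25820269 0.22142965] [ 1.79970315e+02 -1.31599143e-02  8.68294223e+01] 0.04280826025652425 [ 0.88305738 -0.41752416 -1.01181361]
```

Call:
{"name": "servo_tool", "arguments": {
  "motion": [
    [[0,0,3,0,0,0],[10,0,0,0,0,0],[12,0,0,0,0,0],[12,0,0,0,0,0],[0,0,0,0,0,0]]
  ]
}}

```text
time: 25.1
ee_pos: [0.4836, 0.2941, 0.2171]
tcp_rot: [-180.0, -0.0, 86.9]
wrist_force: [-0.3, -0.4, -1.8]
opening: 0.0423
```

Call:
{"name": "servo_tool", "arguments": {
  "motion": [
    [[12,0,0,0,0,0],[12,0,0,0,0,0],[10,0,0,0,0,0],[12,0,4,0,0,0],[12,0,4,0,0,0]]
  ]
}}

```text
time: 25.6
ee_pos: [0.4868, 0.3513, 0.2089]
tcp_rot: [180.0, -0.0, 86.9]
wrist_force: [0.5, -0.2, -2.0]
opening: 0.0425
```

Call:
{"name": "servo_tool", "arguments": {
  "motion": [
    [[12,0,4,0,0,0],[12,0,4,0,0,0],[8,0,4,0,0,0],[0,0,3,0,0,0],[0,0,0,0,0,0]]
  ]
}}

```text
time: 26.1
ee_pos: [0.4883, 0.382, 0.1936]
tcp_rot: [-180.0, 0.0, 86.9]
wrist_force: [0.2, 0.6, -1.7]
opening: 0.0422
```

```bash
python3 st.py; python3 look.py v wrist
```

```text
26.1 [488.3 382.  193.6] [-1.7995e+02  5.0000e-02  8.6860e+01] [ 0.2  0.6 -1.7] [ 38.   14.   14.   90.1  -0.  131.2] 42.2
wrist 305.5088943009462 305.5088943009462 252.34249298350167 195.62351906240238 -0.035478710109108066 33 [[0.9985681000761094, -0.053470023864341375, -0.001645010132673448], [-0.05106344994928328, -0.961889058671895, 0.2686297877871575], [-0.015945958411675256, -0.26816113692189436, -0.9632420936893751]] [-0.46586736  0.37247399  0.43418843]
26.15 [0.48842676 0.38183241 0.19403246] [-1.79977529e+02  2.83041584e-02  8.68432405e+01] 0.04248708710001694 [ 0.46949438  0.17128659 -2.03825859]
```

Gold is threaded and facing blue, with about a 6 mm gap (rows 380–406). I'll close the gap in small steps.

Call:
{"name": "servo_tool", "arguments": {
  "motion": [
    [[2,0,0,0,0,0],[1.5,0,0,0,0,0],[1,0,0,0,0,0],[1,0,0,0,0,0],[0,0,0,0,0,0]]
  ]
}}

```text
time: 26.65
ee_pos: [0.4889, 0.3871, 0.1946]
tcp_rot: [180.0, 0.1, 86.8]
wrist_force: [0.2, -4.3, 0.4]
opening: 0.0424
```

Call:
{"name": "servo_tool", "arguments": {
  "motion": [
    [[1,0,0,0,0,0],[0,0,0,0,0,0]]
  ]
}}

```text
time: 26.85
ee_pos: [0.4889, 0.3871, 0.1946]
tcp_rot: [180.0, 0.2, 86.8]
wrist_force: [-1.3, -9.7, 2.1]
opening: 0.0427
```

Contact as predicted (387.1). Next I lower it onto the shank.

Call:
{"name": "servo_tool", "arguments": {
  "motion": [
    [[-0.5,0,1,0,0,0],[0,0,1,0,0,0],[0,0,0,0,0,0]]
  ]
}}

```text
time: 27.15
ee_pos: [0.4891, 0.3871, 0.1928]
tcp_rot: [179.9, 0.1, 86.8]
wrist_force: [0.5, -7.4, 2.4]
opening: 0.0428
```

Call:
{"name": "servo_tool", "arguments": {
  "motion": [
    [[0,0,1,0,0,0],[0,0,0,0,0,0]]
  ]
}}

```text
time: 27.35
ee_pos: [0.4892, 0.3871, 0.1918]
tcp_rot: [179.9, 0.1, 86.8]
wrist_force: [0.6, -7.8, 2.9]
opening: 0.0426
```

Call:
{"name": "servo_tool", "arguments": {
  "motion": [
    [[0,0,1,0,0,0],[0,0,0,0,0,0]]
  ]
}}

```text
time: 27.55
ee_pos: [0.4892, 0.3871, 0.191]
tcp_rot: [179.9, 0.1, 86.8]
wrist_force: [-0.0, -7.5, 4.2]
opening: 0.0421
```

Call:
{"name": "servo_tool", "arguments": {
  "motion": [
    [[0,0,1,0,0,0],[0,0,0,0,0,0]]
  ]
}}

```text
time: 27.75
ee_pos: [0.4893, 0.3871, 0.1908]
tcp_rot: [179.9, 0.0, 86.8]
wrist_force: [-1.2, -9.4, 8.1]
opening: 0.0427
```

Call:
{"name": "servo_tool", "arguments": {
  "motion": [
    [[0,0,0,0,0,0],[0,0,0,0,0,0],[0,0,0,0,0,0],[0,0,-3,0,0,0],[0,0,-10,0,0,0]]
  ],
  "gripper": 64
}}

```text
time: 28.25
ee_pos: [0.4885, 0.388, 0.2017]
tcp_rot: [-179.9, 0.1, 86.9]
wrist_force: [0.1, 0.4, 0.2]
opening: 0.064
```

Call:
{"name": "servo_tool", "arguments": {
  "motion": [
    [[0,0,-30,0,0,0],[0,0,-30,0,0,0],[-25,0,-20,0,0,0],[-50,0,0,0,0,0],[-50,0,0,0,0,0]]
  ]
}}

```text
time: 28.75
ee_pos: [0.4819, 0.2627, 0.2835]
tcp_rot: [179.9, -0.0, 87.0]
wrist_force: [-0.1, 0.2, 0.3]
opening: 0.0641
```

```bash
python3 look.py w wrist side;python3 - <<'E'
import cv2
p=cv2.imread('pics/w_side.png');cv2.imwrite('pics/w_z.png',cv2.resize(p[130:330,230:430],(600,600),interpolation=cv2.INTER_CUBIC))
E
python3 plan.py 410.6 120.6 235 198.4
```

```text
wrist 305.5088943009462 305.5088943009462 252.34249298350167 195.62351906240238 -0.035478710109108066 34 [[0.9986524965781051, -0.05189111194608704, 0.0007096332268750909], [-0.05019810982057152, -0.9624206666487072, 0.2668831395534381], [-0.013165897187805423, -0.26655913585629876, -0.963728637243277]] [-0.46682083  0.23343654  0.48713045]
side 409.2625714543586 409.2625714543586 252.9375954239944 190.53437592010917 -0.06826057228411557 35 [[0.9274092763237369, -0.37311628415301773, -0.02638697952641148], [-0.206048791092789, -0.4507253707070529, -0.8685565818587698], [0.3121793232709093, 0.8109444362598673, -0.49488704915493886]] [-0.44083596  0.23163268  1.01519948]
28.85 [0.48168599 0.25916684 0.28443427] [ 1.79890818e+02 -5.43423919e-03  8.66455234e+01] 0.06364182114818796 [ 0.41775472 -0.26363732 -0.34123476]
t 28.85 at [481.7 259.2 284.4] [ 1.7989e+02 -1.0000e-02  8.6650e+01] F [ 0.4 -0.3 -0.3] op 63.6 rv [ 1.00e-03  2.00e-03 -1.95e+00] n 14
[[-10.2, -4.5, 3.5, 0, 0, -0.139], [-9.5, -5.9, 3.5, 0, 0, -0.139], [-8.5, -7.1, 3.5, 0, 0, -0.139], [-7.5, -8.2, 3.5, 0, 0, -0.139], [-6.3, -9.2, 3.5, 0, 0, -0.139]]
[[-4.9, -10.0, 3.5, 0, 0, -0.139], [-3.5, -10.6, 3.5, 0, 0, -0.139], [-2.0, -10.9, 3.5, 0, 0, -0.139], [-0.5, -11.1, 3.6, 0, 0, -0.139], [1.1, -11.1, 3.5, 0, 0, -0.139]]
[[2.6, -10.8, 3.6, 0, 0, -0.139], [4.0, -10.4, 3.5, 0, 0, -0.139], [5.5, -9.7, 3.6, 0, 0, -0.139], [6.7, -8.8, 3.5, 0, 0, -0.139]]
```

Call:
{"name": "servo_tool", "arguments": {
  "motion": [
    [[-10,-4.5,3.5,0,0,-0.139],[-9.5,-6,3.5,0,0,-0.139],[-8.5,-7,3.5,0,0,-0.139],[-7.5,-8,3.5,0,0,-0.139],[-6.5,-9,3.5,0,0,-0.139]]
  ],
  "gripper": 66
}}

```text
time: 29.35
ee_pos: [0.4571, 0.2139, 0.2655]
tcp_rot: [179.9, 0.0, 127.0]
wrist_force: [0.1, 1.0, 0.9]
opening: 0.066
```

Call:
{"name": "servo_tool", "arguments": {
  "motion": [
    [[-5,-10,3.5,0,0,-0.139],[-3.5,-10.5,3.5,0,0,-0.139],[-2,-11,3.5,0,0,-0.139],[-0.5,-11,3.5,0,0,-0.139],[1,-11,3.5,0,0,-0.139]]
  ]
}}

```text
time: 29.85
ee_pos: [0.4321, 0.1644, 0.248]
tcp_rot: [180.0, 0.0, 166.8]
wrist_force: [0.6, 0.2, 0.4]
opening: 0.0659
```

Call:
{"name": "servo_tool", "arguments": {
  "motion": [
    [[2.5,-11,3.5,0,0,-0.139],[4,-10.5,3.5,0,0,-0.139],[5.5,-9.5,3.5,0,0,-0.139],[6.5,-9,3.5,0,0,-0.139],[0,0,0,0,0,0]]
  ]
}}

```text
time: 30.35
ee_pos: [0.412, 0.1241, 0.234]
tcp_rot: [-180.0, 0.0, -161.6]
wrist_force: [0.6, 0.6, -0.0]
opening: 0.0659
```

```bash
python3 st.py; python3 look.py x wrist; python3 fitw.py x 4 418.2 123.1 18.4
```

```text
30.35 [412.  124.1 234. ] [-1.8000e+02  4.0000e-02 -1.6157e+02] [ 0.6  0.6 -0. ] [ 16.8 -11.7  -7.6  94.    0.   -1.7] 65.9
wrist 305.5088943009462 305.5088943009462 252.34249298350167 195.62351906240238 -0.035478710109108066 36 [[-0.31744035831720546, 0.9482782092917099, 0.0002381049185762541], [0.9137376099003102, 0.3058105682185571, 0.26751350735899615], [0.2536044147192881, 0.08513714904993744, -0.96355408083124]] [ 0.01259741 -0.44389799  0.24811387]
30.4 [0.41237261 0.12454859 0.23404572] [ 1.79992325e+02  5.90406111e-02 -1.61864126e+02] 0.06624479147756514 [-0.63312467  0.40096711 -0.41213181]
fit 419.3 124.0 21.2 0.042 TCP(-8): 411.8 121.1
```

```bash
python3 plan.py 411.8 121.1 73 201.2
```

```text
t 30.40 at [412.4 124.5 234. ] [ 1.7999e+02  6.0000e-02 -1.6186e+02] F [-0.6  0.4 -0.4] op 66.2 rv [ 0.     0.001 -0.053] n 4
[[0.4, -0.8, 40.3, 0, 0, -0.013], [0.5, -0.8, 40.2, 0, 0, -0.013], [0.5, -0.7, 40.3, 0, 0, -0.013], [0.4, -0.8, 40.2, 0, 0, -0.013]]
```

Call:
{"name": "servo_tool", "arguments": {
  "motion": [
    [[0.5,-1,40,0,0,-0.026],[0.5,-1,40,0,0,-0.026],[0.5,-1,40,0,0,0],[0.5,0,40,0,0,0],[0,0,0,0,0,0]]
  ]
}}

```text
time: 30.9
ee_pos: [0.4089, 0.1207, 0.0691]
tcp_rot: [180.0, -0.4, -158.9]
wrist_force: [-0.7, 0.5, 0.6]
opening: 0.066
```

Call:
{"name": "servo_tool", "arguments": {
  "motion": [
    [[0,0,0,0,0,0],[0,0,0,0,0,0]]
  ]
}}

```text
time: 31.1
ee_pos: [0.4128, 0.1216, 0.0759]
tcp_rot: [-180.0, 0.2, -158.7]
wrist_force: [0.3, 0.0, -0.2]
opening: 0.0658
```

```bash
python3 plan.py 411.8 121.1 73 201.2; python3 look.py y wrist
```

```text
t 31.10 at [412.8 121.6  75.9] [-179.99    0.19 -158.74] F [ 0.3  0.  -0.2] op 65.8 rv [-0.     0.003  0.001] n 1
[[1.1, -0.1, 2.9, 0, 0.003, 0.001]]
wrist 305.5088943009462 305.5088943009462 252.34249298350167 195.62351906240238 -0.035478710109108066 37 [[-0.36379725510014665, 0.93147815485297, 6.49099818979911e-05], [0.8968668679826091, 0.35026068156895207, 0.2700875340735278], [0.251557902473098, 0.09831531914488241, -0.9628357698614941]] [ 0.0363952  -0.40026128  0.09503819]
31.15 [0.41288223 0.12159046 0.07588744] [-179.98473405    0.20619615 -158.72168818] 0.06603831251622501 [-0.27587628  0.91230347  0.32303832]
```

Call:
{"name": "servo_tool", "arguments": {
  "motion": [
    [[0.5,0,2,0,0,0],[0,0,0,0,0,0],[0,0,0,0,0,0]]
  ]
}}

```text
time: 31.45
ee_pos: [0.4112, 0.1208, 0.0718]
tcp_rot: [-180.0, 0.0, -158.7]
wrist_force: [-0.3, -0.4, 0.6]
opening: 0.066
```

Call:
{"name": "servo_tool", "arguments": {
  "motion": [
    [[0,0,0,0,0,0],[0,0,0,0,0,0],[0,0,0,0,0,0],[0,0,0,0,0,0],[0,0,-2,0,0,0]]
  ],
  "gripper": 35
}}

```text
time: 31.95
ee_pos: [0.4107, 0.1207, 0.073]
tcp_rot: [180.0, -0.0, -158.7]
wrist_force: [-0.1, 1.0, -2.1]
opening: 0.0427
```

Call:
{"name": "servo_tool", "arguments": {
  "motion": [
    [[0,0,-20,0,0,0],[0,0,-45,0,0,0],[0,0,-45,0,0,0],[0,0,-45,0,0,0],[0,0,-35,0,0,0]]
  ]
}}

```text
time: 32.45
ee_pos: [0.4109, 0.1208, 0.2656]
tcp_rot: [180.0, 0.1, -158.7]
wrist_force: [0.2, -0.8, -2.1]
opening: 0.0427
```

```bash
python3 plan.py 481.7 258.5 265 266.8 32;python3 look.py aa wrist
```

```text
t 32.45 at [410.9 120.8 265.6] [ 1.8000e+02  6.0000e-02 -1.5867e+02] F [ 0.2 -0.8 -2.1] op 42.7 rv [-1.000e-03  1.000e-03 -1.143e+00] n 8
[[-14.5, 12.8, 0.1, 0, 0, -0.143], [-16.2, 10.6, 0.1, 0, 0, -0.143], [-17.5, 8.2, 0.1, 0, 0, -0.143], [-18.5, 5.6, 0.1, 0, 0, -0.143], [-19.1, 2.9, 0.1, 0, 0, -0.143]]
[[-19.4, 0.2, 0.1, 0, 0, -0.143], [-19.2, -2.6, 0.1, 0, 0, -0.143], [-18.6, -5.3, 0, 0, 0, -0.143]]
wrist 305.5088943009462 305.5088943009462 252.34249298350167 195.62351906240238 -0.035478710109108066 38 [[-0.3648809066151559, 0.9310541226707829, 0.0003803228118925766], [0.897031875008193, 0.35143808352516775, 0.2680020310882788], [0.24939073600875275, 0.09812998576325471, -0.9634182719292366]] [ 0.0368006  -0.4490855   0.27929352]
32.5 [0.41176486 0.12110891 0.27043657] [-179.97587503    0.40735983 -158.67123469] 0.04261976939540561 [-3.42314398 -0.4954176   2.06492652]
```

Call:
{"name": "servo_tool", "arguments": {
  "motion": [
    [[-14.5,13,0,0,0,-0.143],[-16,10.5,0,0,0,-0.143],[-17.5,8,0,0,0,-0.143],[-18.5,5.5,0,0,0,-0.143],[-19,3,0,0,0,-0.143]]
  ]
}}

```text
time: 33.0
ee_pos: [0.4552, 0.2072, 0.2624]
tcp_rot: [179.9, -0.1, -117.4]
wrist_force: [0.4, -0.1, -2.2]
opening: 0.0427
```

Call:
{"name": "servo_tool", "arguments": {
  "motion": [
    [[-19.5,0,0,0,0,-0.143],[-19,-2.5,0,0,0,-0.143],[-18.5,-5.5,0,0,0,-0.143],[0,0,20,0,0,0],[0,0,25,0,0,0]]
  ]
}}

```text
time: 33.5
ee_pos: [0.4822, 0.2587, 0.2175]
tcp_rot: [-180.0, 0.0, -93.1]
wrist_force: [0.1, 0.3, -3.1]
opening: 0.0427
```

Call:
{"name": "servo_tool", "arguments": {
  "motion": [
    [[0,0,0,0,0,0],[0,0,0,0,0,0]]
  ]
}}

```text
time: 33.7
ee_pos: [0.4815, 0.2577, 0.218]
tcp_rot: [179.9, -0.0, -93.1]
wrist_force: [-0.1, 0.5, -1.4]
opening: 0.0426
```

```bash
python3 plan.py 481.7 258.5 218.5 266.8 15; python3 look.py ab wrist side
```

```text
t 33.70 at [481.5 257.7 218. ] [ 1.7992e+02 -4.0000e-02 -9.3130e+01] F [-0.1  0.5 -1.4] op 42.6 rv [ 0.001 -0.001  0.001] n 1
[[-0.8, -0.2, -0.5, 0.001, -0.001, 0.001]]
wrist 305.5088943009462 305.5088943009462 252.34249298350167 195.62351906240238 -0.035478710109108066 39 [[-0.998574009482704, 0.05334055077903231, 0.002175598360454734], [0.05198486719894974, 0.9623064245235291, 0.2669530275217897], [0.012145829240693982, 0.26668545322782666, -0.9637070861359924]] [ 0.46541061 -0.29908522  0.27310789]
side 409.2625714543586 409.2625714543586 252.9375954239944 190.53437592010917 -0.06826057228411557 40 [[0.9274092763237369, -0.37311628415301773, -0.02638697952641148], [-0.206048791092789, -0.4507253707070529, -0.8685565818587698], [0.3121793232709093, 0.8109444362598673, -0.49488704915493886]] [-0.44083596  0.23163268  1.01519948]
33.8 [0.48210464 0.25795189 0.2195269 ] [-1.79935976e+02  4.37631405e-02 -9.31378415e+01] 0.04255060894453511 [ 0.00971338 -0.04262894 -1.86619941]
```

Call:
{"name": "servo_tool", "arguments": {
  "motion": [
    [[-8,0,0,0,0,0],[-10,0,0,0,0,0],[-10,0,0,0,0,0],[-10,0,0,0,0,0],[0,0,0,0,0,0]]
  ]
}}

```text
time: 34.3
ee_pos: [0.4838, 0.2973, 0.218]
tcp_rot: [180.0, 0.0, -93.0]
wrist_force: [-0.4, -0.6, -3.0]
opening: 0.0425
```

```bash
python3 st.py; python3 look.py ac wrist side
```

```text
34.3 [483.8 297.3 218. ] [179.98   0.   -93.05] [-0.4 -0.6 -3. ] [ 31.6   6.9   8.6  91.7   0.  -55.4] 42.5
wrist 305.5088943009462 305.5088943009462 252.34249298350167 195.62351906240238 -0.035478710109108066 41 [[-0.9986545159691915, 0.05184361428394339, 0.0011821134963028775], [0.05026774391916184, 0.9621952499707443, 0.2676816296554836], [0.012740159167687325, 0.26738089047595676, -0.9635066931540575]] [ 0.46634662 -0.33660094  0.26189363]
side 409.2625714543586 409.2625714543586 252.9375954239944 190.53437592010917 -0.06826057228411557 42 [[0.9274092763237369, -0.37311628415301773, -0.02638697952641148], [-0.206048791092789, -0.4507253707070529, -0.8685565818587698], [0.3121793232709093, 0.8109444362598673, -0.49488704915493886]] [-0.44083596  0.23163268  1.01519948]
34.4 [0.4837915  0.29618203 0.21806733] [ 1.79978210e+02 -2.48497612e-02 -9.30828936e+01] 0.042542507189067796 [-0.2469215  -0.86371081 -2.65071122]
```

Call:
{"name": "servo_tool", "arguments": {
  "motion": [
    [[-14,0,0,0,0,0],[-15,0,0,0,0,0],[-12,0,4,0,0,0],[-12,0,5,0,0,0],[-12,0,5,0,0,0]]
  ]
}}

```text
time: 34.9
ee_pos: [0.4874, 0.3619, 0.2035]
tcp_rot: [180.0, -0.0, -93.1]
wrist_force: [-0.1, -0.3, -2.1]
opening: 0.0423
```

Call:
{"name": "servo_tool", "arguments": {
  "motion": [
    [[-8,0,5,0,0,0],[0,0,3,0,0,0],[0,0,0,0,0,0]]
  ]
}}

```text
time: 35.2
ee_pos: [0.4877, 0.3686, 0.1955]
tcp_rot: [179.9, -0.1, -93.1]
wrist_force: [-0.1, -0.2, -1.8]
opening: 0.0429
```

Call:
{"name": "servo_tool", "arguments": {
  "motion": [
    [[-2,0,0,0,0,0],[-1.5,0,0,0,0,0],[0,0,0,0,0,0]]
  ]
}}

```text
time: 35.5
ee_pos: [0.4883, 0.3722, 0.1967]
tcp_rot: [-180.0, 0.0, -93.1]
wrist_force: [0.5, 0.3, -2.0]
opening: 0.0427
```

Call:
{"name": "servo_tool", "arguments": {
  "motion": [
    [[-1,0,0,0,0,0],[0,0,0,0,0,0]]
  ]
}}

```text
time: 35.7
ee_pos: [0.4882, 0.3732, 0.1964]
tcp_rot: [-180.0, 0.0, -93.1]
wrist_force: [0.5, 0.5, -2.3]
opening: 0.0423
```

Call:
{"name": "servo_tool", "arguments": {
  "motion": [
    [[-1.5,0,0,0,0,0],[-1.5,0,0,0,0,0],[0,0,0,0,0,0]]
  ]
}}

```text
time: 36.0
ee_pos: [0.4883, 0.3764, 0.1962]
tcp_rot: [180.0, -0.0, -93.1]
wrist_force: [-0.2, -0.3, -2.0]
opening: 0.0429
```

Call:
{"name": "servo_tool", "arguments": {
  "motion": [
    [[-1,0,0,0,0,0],[0,0,0,0,0,0]]
  ]
}}

```text
time: 36.2
ee_pos: [0.4884, 0.3772, 0.1963]
tcp_rot: [180.0, -0.0, -93.1]
wrist_force: [0.6, -1.3, -2.3]
opening: 0.043
```

Call:
{"name": "servo_tool", "arguments": {
  "motion": [
    [[-1,0,0,0,0,0],[0,0,0,0,0,0]]
  ]
}}

```text
time: 36.4
ee_pos: [0.4884, 0.3773, 0.1963]
tcp_rot: [180.0, -0.1, -93.2]
wrist_force: [-0.9, -6.8, -0.8]
opening: 0.0426
```

Contact at 377.3, as predicted. Next, lower it.

Call:
{"name": "servo_tool", "arguments": {
  "motion": [
    [[0,0,1,0,0,0],[0,0,1,0,0,0],[0,0,1,0,0,0],[0,0,0,0,0,0]]
  ]
}}

```text
time: 36.8
ee_pos: [0.4887, 0.3773, 0.1937]
tcp_rot: [-180.0, -0.1, -93.2]
wrist_force: [0.3, -7.2, 0.8]
opening: 0.0428
```

Call:
{"name": "servo_tool", "arguments": {
  "motion": [
    [[0,0,1,0,0,0],[0,0,0,0,0,0]]
  ]
}}

```text
time: 37.0
ee_pos: [0.4887, 0.3773, 0.1929]
tcp_rot: [-179.9, -0.1, -93.2]
wrist_force: [-0.1, -5.9, 1.8]
opening: 0.0428
```

Call:
{"name": "servo_tool", "arguments": {
  "motion": [
    [[0,0,1,0,0,0],[0,0,0,0,0,0]]
  ]
}}

```text
time: 37.2
ee_pos: [0.4888, 0.3773, 0.1926]
tcp_rot: [-179.9, -0.0, -93.2]
wrist_force: [-1.0, -7.2, 6.2]
opening: 0.0428
```

Call:
{"name": "servo_tool", "arguments": {
  "motion": [
    [[0,0,0,0,0,0],[0,0,0,0,0,0],[0,0,0,0,0,0],[0,0,-3,0,0,0],[0,0,-10,0,0,0]]
  ],
  "gripper": 64
}}

```text
time: 37.7
ee_pos: [0.4881, 0.3781, 0.2038]
tcp_rot: [179.9, -0.1, -93.1]
wrist_force: [0.5, 0.5, 0.4]
opening: 0.0637
```

Call:
{"name": "servo_tool", "arguments": {
  "motion": [
    [[0,0,-30,0,0,0],[0,0,-30,0,0,0],[25,0,-20,0,0,0],[50,0,0,0,0,0],[50,0,0,0,0,0]]
  ]
}}

```text
time: 38.2
ee_pos: [0.4815, 0.2528, 0.2855]
tcp_rot: [-179.9, 0.1, -93.0]
wrist_force: [0.9, -0.6, -0.2]
opening: 0.064
```

```bash
python3 look.py ad top side;python3 - <<'E'
import cv2,numpy as np
p=cv2.imread('pics/ad_side.png');t=cv2.imread('pics/ad_top.png')
cv2.imwrite('pics/ad_z.png',np.hstack([cv2.resize(p[150:300,260:410],(400,400),interpolation=cv2.INTER_CUBIC),cv2.resize(t[220:370,130:280],(400,400),interpolation=cv2.INTER_CUBIC)]))
E
python3 plan.py 536.2 -59.3 210 214.3
```

```text
top 493.3760941735024 493.3760941735024 257.73920475376434 195.86197899745872 -0.09078077870362201 43 [[0.01408435381994912, -0.9997871079529173, 0.015078784719476709], [-0.9810016457206369, -0.01673470838860964, -0.19327628056373092], [0.19348747264584426, -0.012070141104810474, -0.9810284958261067]] [0.02201878 0.50141137 1.36901509]
side 409.2625714543586 409.2625714543586 252.9375954239944 190.53437592010917 -0.06826057228411557 44 [[0.9274092763237369, -0.37311628415301773, -0.02638697952641148], [-0.206048791092789, -0.4507253707070529, -0.8685565818587698], [0.3121793232709093, 0.8109444362598673, -0.49488704915493886]] [-0.44083596  0.23163268  1.01519948]
38.3 [0.48134218 0.24925884 0.28643769] [-1.79884733e+02  3.93749296e-03 -9.33313744e+01] 0.06407173398973964 [0.5587308  0.73385583 0.07347144]
t 38.30 at [481.3 249.3 286.4] [-179.88    0.    -93.33] F [0.6 0.7 0.1] op 64.1 rv [-0.002  0.001  0.914] n 8
[[38.1, -9.1, 9.6, 0, 0, 0.114], [36.8, -13.3, 9.6, 0, 0, 0.114], [35.1, -17.4, 9.6, 0, 0, 0.114], [32.9, -21.3, 9.6, 0, 0, 0.114], [30.2, -24.9, 9.5, 0, 0, 0.114]]
[[27.2, -28.2, 9.6, 0, 0, 0.114], [23.8, -31.2, 9.5, 0, 0, 0.114], [20.1, -33.6, 9.6, 0, 0, 0.114]]
```

Four nested. Next, the black one.

Call:
{"name": "servo_tool", "arguments": {
  "motion": [
    [[38,-9,9,0,0,0.114],[37,-13,9,0,0,0.114],[35,-17,9,0,0,0.114],[33,-21,9,0,0,0.114],[30,-25,9,0,0,0.114]]
  ],
  "gripper": 66
}}

```text
time: 38.8
ee_pos: [0.5157, 0.0599, 0.2399]
tcp_rot: [-180.0, 0.1, -126.0]
wrist_force: [0.1, 0.9, -0.0]
opening: 0.0657
```

Call:
{"name": "servo_tool", "arguments": {
  "motion": [
    [[27,-28,9,0,0,0.114],[24,-31,9,0,0,0.114],[20,-33,9,0,0,0.114],[0,0,0,0,0,0],[0,0,0,0,0,0]]
  ]
}}

```text
time: 39.3
ee_pos: [0.536, -0.0544, 0.2126]
tcp_rot: [180.0, 0.0, -145.4]
wrist_force: [0.2, 0.5, 0.5]
opening: 0.066
```

```bash
python3 st.py; python3 look.py ae wrist; python3 fitw.py ae 5 542.8 -54.8 34.3
```

```text
39.3 [536.  -54.4 212.6] [ 1.7999e+02  1.0000e-02 -1.4544e+02] [0.2 0.5 0.5] [ -5.8   2.8   3.6  90.8   0.  -40.4] 66.0
wrist 305.5088943009462 305.5088943009462 252.34249298350167 195.62351906240238 -0.035478710109108066 45 [[-0.568375927498419, 0.8227686655224532, 0.0007266874937547871], [0.7929777412813311, 0.547560146871389, 0.26714076325140035], [0.21939714417619433, 0.15241262609306533, -0.9636572443222464]] [ 0.34851407 -0.4190589   0.23331283]
39.35 [ 0.53603302 -0.05361969  0.2128927 ] [-1.79998053e+02  3.21634953e-02 -1.45349142e+02] 0.06590790054827585 [0.66234669 0.30635996 0.58678463]
fit 545.7 -51.0 43.9 0.937 TCP(-8): 539.9 -56.6
```

```bash
sed -i 's/5:((0,0,0),(180,70,72))/5:((0,0,0),(180,90,100))/' fitw.py; python3 fitw.py ae 5 542.8 -54.8 38
```

```text
fit 544.6 -52.5 39.5 0.191 TCP(-8): 538.4 -57.6
```

```bash
python3 plan.py 538.4 -57.8 55 219
```

```text
t 39.35 at [536.  -53.6 212.9] [-1.8000e+02  3.0000e-02 -1.4535e+02] F [0.7 0.3 0.6] op 65.9 rv [-0.     0.001 -0.076] n 4
[[0.1, -1.2, 39.5, 0, 0, -0.019], [0.2, -1.2, 39.5, 0, 0, -0.019], [0.2, -1.2, 39.4, 0, 0, -0.019], [0.2, -1.2, 39.5, 0, 0, -0.019]]
```

Call:
{"name": "servo_tool", "arguments": {
  "motion": [
    [[0,-2.5,38,0,0,-0.038],[0.5,-2.5,38,0,0,-0.038],[0,0,38,0,0,0],[0,0,20,0,0,0],[0,0,20,0,0,0]]
  ]
}}

```text
time: 39.85
ee_pos: [0.5383, -0.0567, 0.0577]
tcp_rot: [180.0, 0.0, -140.9]
wrist_force: [0.3, 1.3, 0.2]
opening: 0.0661
```

Call:
{"name": "servo_tool", "arguments": {
  "motion": [
    [[0,0,4,0,0,0],[0,0,0,0,0,0],[0,0,0,0,0,0]]
  ]
}}

```text
time: 40.15
ee_pos: [0.5391, -0.0578, 0.0558]
tcp_rot: [-179.9, 0.1, -141.0]
wrist_force: [1.7, 0.3, 1.3]
opening: 0.0659
```

```bash
python3 plan.py 538.4 -57.8 55 219; python3 look.py af wrist
```

```text
t 40.15 at [539.1 -57.8  55.8] [-1.7993e+02  8.0000e-02 -1.4097e+02] F [1.7 0.3 1.3] op 65.9 rv [-0.001  0.001  0.001] n 1
[[0.6, 0.4, 0.8, -0.001, 0.001, 0.001]]
wrist 305.5088943009462 305.5088943009462 252.34249298350167 195.62351906240238 -0.035478710109108066 46 [[-0.6308014421588192, 0.7759438903854219, -0.0007871111048019553], [0.7473457157673736, 0.607824869038923, 0.2683715888501781], [0.2087197204255193, 0.16870094116913925, -0.963315146125161]] [ 0.38414314 -0.34984717  0.08870256]
40.2 [ 0.53918334 -0.05793855  0.0558785 ] [-1.79913221e+02  8.78969884e-02 -1.40981933e+02] 0.06605374571331017 [ 0.32562359 -0.07901655  0.83199699]
```

Call:
{"name": "servo_tool", "arguments": {
  "motion": [
    [[0.5,0,0,0,0,0],[0,0,0,0,0,0],[0,0,0,0,0,0],[0,0,0,0,0,0],[0,0,0,0,0,0]]
  ],
  "gripper": 35
}}

```text
time: 40.7
ee_pos: [0.5387, -0.0586, 0.0556]
tcp_rot: [-179.9, 0.1, -141.0]
wrist_force: [-1.1, 0.7, 5.5]
opening: 0.0426
```

Call:
{"name": "servo_tool", "arguments": {
  "motion": [
    [[0,0,-10,0,0,0],[0,0,-45,0,0,0],[0,0,-45,0,0,0],[0,0,-45,0,0,0],[0,0,-45,0,0,0]]
  ]
}}

```text
time: 41.2
ee_pos: [0.5374, -0.0586, 0.2467]
tcp_rot: [-180.0, 0.0, -141.0]
wrist_force: [1.3, 0.4, -1.4]
opening: 0.0424
```

```bash
python3 plan.py 481.7 258.5 245 266.8 40;python3 look.py ag wrist
```

```text
t 41.20 at [537.4 -58.6 246.7] [-1.7999e+02  1.0000e-02 -1.4104e+02] F [ 1.3  0.4 -1.4] op 42.4 rv [-0.    -0.    -0.835] n 9
[[-17.3, 31.3, 0.2, 0, 0, -0.093], [-20.2, 29.5, 0.2, 0, 0, -0.093], [-22.8, 27.5, 0.2, 0, 0, -0.093], [-25.3, 25.3, 0.2, 0, 0, -0.093], [-27.5, 22.9, 0.2, 0, 0, -0.093]]
[[-29.6, 20.2, 0.2, 0, 0, -0.093], [-31.3, 17.4, 0.1, 0, 0, -0.093], [-32.8, 14.4, 0.2, 0, 0, -0.093], [-33.9, 11.2, 0.1, 0, 0, -0.093]]
wrist 305.5088943009462 305.5088943009462 252.34249298350167 195.62351906240238 -0.035478710109108066 47 [[-0.6298270524587043, 0.7767353314578941, 0.00032993359583918363], [0.7485767134066267, 0.6068807856541032, 0.2670741772414413], [0.2072457192236185, 0.16845752244662604, -0.9636759180319031]] [ 0.3831255 -0.39964    0.2739085]
41.25 [ 0.53876641 -0.05874065  0.25450249] [-179.60855516    0.3827498  -141.03307619] 0.04273285247838421 [-4.03874257  0.38022733  3.5010028 ]
```

Call:
{"name": "servo_tool", "arguments": {
  "motion": [
    [[-17.5,31,0,0,0,-0.093],[-20,29.5,0,0,0,-0.093],[-23,27.5,0,0,0,-0.093],[-25.5,25.5,0,0,0,-0.093],[-27.5,23,0,0,0,-0.093]]
  ]
}}

```text
time: 41.75
ee_pos: [0.5065, 0.119, 0.2446]
tcp_rot: [-180.0, 0.0, -114.2]
wrist_force: [0.8, 0.2, -1.1]
opening: 0.0426
```

Call:
{"name": "servo_tool", "arguments": {
  "motion": [
    [[-29.5,20,0,0,0,-0.093],[-31,17.5,0,0,0,-0.093],[-33,14.5,0,0,0,-0.093],[-33,11,0,0,0,-0.093],[0,0,24,0,0,0]]
  ]
}}

```text
time: 42.25
ee_pos: [0.4823, 0.2614, 0.2227]
tcp_rot: [-179.8, 0.2, -92.7]
wrist_force: [-1.1, -1.1, -1.8]
opening: 0.0424
```

Call:
{"name": "servo_tool", "arguments": {
  "motion": [
    [[0,0,0,0,0,0],[0,0,0,0,0,0]]
  ]
}}

```text
time: 42.45
ee_pos: [0.482, 0.2572, 0.2204]
tcp_rot: [179.9, -0.0, -93.1]
wrist_force: [0.9, -0.6, -1.3]
opening: 0.0424
```

```bash
python3 plan.py 481.7 258.5 220.5 266.8 15; python3 look.py ah wrist
```

```text
t 42.45 at [482.  257.2 220.4] [ 1.7995e+02 -4.0000e-02 -9.3100e+01] F [ 0.9 -0.6 -1.3] op 42.4 rv [ 0.001 -0.001  0.002] n 1
[[-1.3, 0.4, -0.1, 0.001, -0.001, 0.002]]
wrist 305.5088943009462 305.5088943009462 252.34249298350167 195.62351906240238 -0.035478710109108066 48 [[-0.9986024793059055, 0.05281989412519262, 0.0017740092169790016], [0.051376845539962364, 0.9623567411256181, 0.2668893451459669], [0.012389837224973244, 0.2666075047606194, -0.9637255472067008]] [ 0.46621481 -0.29893074  0.27541123]
42.5 [0.4824659  0.2570818  0.22108666] [-1.79986605e+02 -2.80220312e-03 -9.31300660e+01] 0.042676482435343194 [-0.14346396  0.01099644 -1.31646259]
```

Call:
{"name": "servo_tool", "arguments": {
  "motion": [
    [[-9,0,0,0,0,0],[-10,0,0,0,0,0],[-10,0,0,0,0,0],[-10,0,0,0,0,0],[0,0,0,0,0,0]]
  ]
}}

```text
time: 43.0
ee_pos: [0.4844, 0.298, 0.22]
tcp_rot: [180.0, 0.0, -93.0]
wrist_force: [0.1, 0.0, -1.3]
opening: 0.0427
```

```bash
python3 st.py; python3 look.py ai wrist
```

```text
43.0 [484.4 298.  220. ] [179.98   0.   -93.  ] [ 0.1  0.  -1.3] [ 31.6   7.    9.   91.9   0.  -55.4] 42.7
wrist 305.5088943009462 305.5088943009462 252.34249298350167 195.62351906240238 -0.035478710109108066 49 [[-0.998695815331642, 0.05104215959349081, 0.001168923906923441], [0.0494921657694755, 0.962238523503351, 0.2676705987095679], [0.012537701803533214, 0.2673793593943339, -0.9635097737975273]] [ 0.46713072 -0.33744199  0.26375825]
43.05 [0.48434126 0.29735277 0.22002352] [ 1.79978386e+02 -1.85917463e-02 -9.30072675e+01] 0.04270232725172053 [ 0.4809775  -0.9094026  -1.23702851]
```

Call:
{"name": "servo_tool", "arguments": {
  "motion": [
    [[-15,0,0,0,0,0],[-17,0,0,0,0,0],[-12,0,5,0,0,0],[-12,0,6,0,0,0],[-8,0,6,0,0,0]]
  ]
}}

```text
time: 43.55
ee_pos: [0.4877, 0.3618, 0.2022]
tcp_rot: [180.0, -0.0, -93.0]
wrist_force: [0.3, -0.2, -1.2]
opening: 0.0425
```

Call:
{"name": "servo_tool", "arguments": {
  "motion": [
    [[0,0,4,0,0,0],[0,0,0,0,0,0],[0,0,0,0,0,0]]
  ]
}}

```text
time: 43.85
ee_pos: [0.4878, 0.3601, 0.1993]
tcp_rot: [180.0, -0.0, -93.1]
wrist_force: [0.7, 0.3, -0.9]
opening: 0.0428
```

Call:
{"name": "servo_tool", "arguments": {
  "motion": [
    [[-2,0,0,0,0,0],[-1.5,0,0,0,0,0],[0,0,0,0,0,0]]
  ]
}}

```text
time: 44.15
ee_pos: [0.4882, 0.364, 0.1996]
tcp_rot: [-180.0, 0.0, -93.1]
wrist_force: [1.0, 0.3, -2.6]
opening: 0.043
```

Call:
{"name": "servo_tool", "arguments": {
  "motion": [
    [[-2,0,0,0,0,0],[-1,0,0,0,0,0],[0,0,0,0,0,0]]
  ]
}}

```text
time: 44.45
ee_pos: [0.4882, 0.3671, 0.1992]
tcp_rot: [180.0, -0.0, -93.1]
wrist_force: [0.6, -0.5, -1.8]
opening: 0.0424
```

Call:
{"name": "servo_tool", "arguments": {
  "motion": [
    [[-1,0,0,0,0,0],[0,0,0,0,0,0]]
  ]
}}

```text
time: 44.65
ee_pos: [0.4882, 0.3675, 0.1993]
tcp_rot: [180.0, -0.1, -93.1]
wrist_force: [-0.9, -3.9, 0.6]
opening: 0.0426
```

Call:
{"name": "servo_tool", "arguments": {
  "motion": [
    [[-1,0,0,0,0,0],[0,0,0,0,0,0]]
  ]
}}

```text
time: 44.85
ee_pos: [0.4882, 0.3675, 0.1993]
tcp_rot: [180.0, -0.2, -93.1]
wrist_force: [-2.1, -10.2, 1.6]
opening: 0.0426
```

Call:
{"name": "servo_tool", "arguments": {
  "motion": [
    [[0.5,0,1,0,0,0],[0,0,1,0,0,0],[0,0,1,0,0,0],[0,0,0,0,0,0]]
  ]
}}

```text
time: 45.25
ee_pos: [0.4885, 0.3675, 0.1968]
tcp_rot: [-180.0, -0.1, -93.1]
wrist_force: [-1.0, -7.7, 2.1]
opening: 0.0428
```

Call:
{"name": "servo_tool", "arguments": {
  "motion": [
    [[0,0,1,0,0,0],[0,0,0,0,0,0]]
  ]
}}

```text
time: 45.45
ee_pos: [0.4885, 0.3675, 0.1959]
tcp_rot: [-180.0, -0.1, -93.1]
wrist_force: [-0.1, -8.4, 1.8]
opening: 0.0424
```

Call:
{"name": "servo_tool", "arguments": {
  "motion": [
    [[0,0,0.7,0,0,0],[0,0,0,0,0,0]]
  ]
}}

```text
time: 45.65
ee_pos: [0.4885, 0.3675, 0.1956]
tcp_rot: [-179.9, -0.1, -93.1]
wrist_force: [-0.7, -9.6, 6.6]
opening: 0.0426
```

Call:
{"name": "servo_tool", "arguments": {
  "motion": [
    [[0,0,0,0,0,0],[0,0,0,0,0,0],[0,0,0,0,0,0],[0,0,-3,0,0,0],[0,0,-10,0,0,0]]
  ],
  "gripper": 64
}}

```text
time: 46.15
ee_pos: [0.488, 0.3684, 0.2071]
tcp_rot: [179.9, -0.1, -93.1]
wrist_force: [0.4, -0.6, -0.4]
opening: 0.0638
```

Call:
{"name": "servo_tool", "arguments": {
  "motion": [
    [[0,0,-30,0,0,0],[0,0,-30,0,0,0],[25,0,-20,0,0,0],[50,0,0,0,0,0],[50,0,0,0,0,0]]
  ]
}}

```text
time: 46.65
ee_pos: [0.4815, 0.243, 0.2889]
tcp_rot: [-179.9, 0.0, -93.0]
wrist_force: [1.2, -0.9, 0.2]
opening: 0.064
```

```bash
python3 look.py aj side;python3 - <<'E'
import cv2,numpy as np
p=cv2.imread('pics/aj_side.png')
cv2.imwrite('pics/aj_z.png',cv2.resize(p[150:300,260:410],(500,500),interpolation=cv2.INTER_CUBIC))
E
python3 plan.py 658 -170 230 172
```

```text
side 409.2625714543586 409.2625714543586 252.9375954239944 190.53437592010917 -0.06826057228411557 50 [[0.9274092763237369, -0.37311628415301773, -0.02638697952641148], [-0.206048791092789, -0.4507253707070529, -0.8685565818587698], [0.3121793232709093, 0.8109444362598673, -0.49488704915493886]] [-0.44083596  0.23163268  1.01519948]
46.7 [0.48094372 0.23692802 0.28972151] [-1.79897311e+02 -9.34720632e-02 -9.31677527e+01] 0.06412997459372677 [ 4.41794465 -1.40064978  2.73098623]
t 46.70 at [480.9 236.9 289.7] [-1.799e+02 -9.000e-02 -9.317e+01] F [ 4.4 -1.4  2.7] op 64.1 rv [-0.003  0.     1.655] n 12
[[33.0, -16.6, 5.1, 0, 0, 0.138], [30.4, -21.0, 5.1, 0, 0, 0.138], [27.3, -25.0, 5.1, 0, 0, 0.138], [23.6, -28.5, 5.0, 0, 0, 0.138], [19.4, -31.5, 5.1, 0, 0, 0.138]]
[[14.9, -33.8, 5.0, 0, 0, 0.138], [10.1, -35.6, 5.1, 0, 0, 0.138], [5.2, -36.6, 5.0, 0, 0, 0.138], [0.1, -37.0, 5.1, 0, 0, 0.138], [-5.0, -36.6, 5.0, 0, 0, 0.138]]
[[-10.0, -35.6, 5.1, 0, 0, 0.138], [-14.9, -33.8, 5.0, 0, 0, 0.138]]
```

Call:
{"name": "servo_tool", "arguments": {
  "motion": [
    [[33,-16.5,4,0,0,0.138],[30.5,-21,4,0,0,0.138],[27.5,-25,4,0,0,0.138],[23.5,-28.5,4,0,0,0.138],[19.5,-31.5,4,0,0,0.138]]
  ],
  "gripper": 40
}}

```text
time: 47.2
ee_pos: [0.556, 0.0726, 0.2685]
tcp_rot: [-180.0, 0.1, -132.9]
wrist_force: [1.1, 1.3, -0.7]
opening: 0.0398
```

Call:
{"name": "servo_tool", "arguments": {
  "motion": [
    [[15,-34,4,0,0,0.138],[10,-35.5,4,0,0,0.138],[5,-36.5,4,0,0,0.138],[0,-37,4,0,0,0.138],[-5,-36.5,4,0,0,0.138]]
  ]
}}

```text
time: 47.7
ee_pos: [0.6303, -0.0966, 0.2484]
tcp_rot: [-180.0, 0.1, -172.5]
wrist_force: [0.5, 0.8, 0.3]
opening: 0.0403
```

Call:
{"name": "servo_tool", "arguments": {
  "motion": [
    [[-10,-35.5,0,0,0,0.138],[-15,-34,0,0,0,0.138],[0,0,0,0,0,0],[0,0,0,0,0,0]]
  ]
}}

```text
time: 48.1
ee_pos: [0.6596, -0.1637, 0.2475]
tcp_rot: [180.0, -0.0, 172.0]
wrist_force: [0.7, 0.2, 0.4]
opening: 0.0398
```

```bash
python3 st.py; python3 look.py ak wrist top side
```

```text
48.1 [ 659.6 -163.7  247.5] [ 1.7998e+02 -2.0000e-02  1.7202e+02] [0.7 0.2 0.4] [-13.9  24.2  33.   98.8   0.   -6. ] 39.8
wrist 305.5088943009462 305.5088943009462 252.34249298350167 195.62351906240238 -0.035478710109108066 51 [[0.13754123783986694, 0.9904960332121697, 0.0001268244208635666], [0.9546715360695703, -0.132600735797508, 0.26649447102055834], [0.26397853343036204, -0.03653290375697122, -0.9638364388375446]] [ 0.07142859 -0.68416491  0.1962282 ]
top 493.3760941735024 493.3760941735024 257.73920475376434 195.86197899745872 -0.09078077870362201 52 [[0.01408435381994912, -0.9997871079529173, 0.015078784719476709], [-0.9810016457206369, -0.01673470838860964, -0.19327628056373092], [0.19348747264584426, -0.012070141104810474, -0.9810284958261067]] [0.02201878 0.50141137 1.36901509]
side 409.2625714543586 409.2625714543586 252.9375954239944 190.53437592010917 -0.06826057228411557 53 [[0.9274092763237369, -0.37311628415301773, -0.02638697952641148], [-0.206048791092789, -0.4507253707070529, -0.8685565818587698], [0.3121793232709093, 0.8109444362598673, -0.49488704915493886]] [-0.44083596  0.23163268  1.01519948]
48.25 [ 0.6593135  -0.1620406   0.24840011] [1.79995269e+02 4.32773137e-02 1.72152609e+02] 0.04006367640668322 [ 0.82044346 -0.32787079  0.77161223]
```

```bash
cat > keyfit.py <<'E'
from geo import *
import sys
tag=sys.argv[1];x,y,a=map(float,sys.argv[2:5]);zc=float(sys.argv[5]) if len(sys.argv)>5 else 84
p=pickle.load(open(f'pics/{tag}_wrist.pkl','rb'))
B=[box(-15,15,-6,6,zc-15,zc+15)]
q=np.array([x/1000,y/1000,np.radians(a)])
M0=cv2.dilate(mask(p,[place(b,q) for b in B]),np.ones((31,31)))
k=hsvmask(p,(170,110,40),(8,255,255))&(M0*255)
nn,lab,st,_=cv2.connectedComponentsWithStats((k>0).astype(np.uint8));i=1+np.argmax(st[1:,4])
kk=np.zeros((384,512),np.uint8);cv2.drawContours(kk,cv2.findContours((lab==i).astype(np.uint8),0,2)[0],-1,1,-1)
def cost(q):
    M=mask(p,[place(b,q) for b in B]);return 1-((M>0)&(kk>0)).sum()/((M>0)|(kk>0)).sum()
best=(9,q)
for da in np.radians(np.arange(-10,11,2.5)):
  for dx in np.arange(-.008,.009,.002):
    for dy in np.arange(-.008,.009,.002):
      c=cost(q+[dx,dy,da])
      if c<best[0]: best=(c,q+[dx,dy,da])
q=best[1]
for s in(.004,.002,.001): 
    r=minimize(cost,q,method='Nelder-Mead',options=dict(initial_simplex=np.array([q,q+[s,0,0],q+[0,s,0],q+[0,0,s*20]]),xatol=1e-5,fatol=1e-5));q=r.x
print('key',q[:2]*1000,np.degrees(q[2]),r.fun,kk.sum())
im=p['color'][:,:,::-1].copy();M=mask(p,[place(b,q) for b in B]);cv2.drawContours(im,cv2.findContours(M,0,2)[0],-1,(255,255,255),1)
xx,yy,w,h=cv2.boundingRect(M)
c=im[max(yy-15,0):yy+h+15,max(xx-15,0):xx+w+15+100];cv2.imwrite(f'pics/{tag}_kfit.png',cv2.resize(c,None,fx=5,fy=5,interpolation=cv2.INTER_CUBIC));print('crop',xx-15,yy-15)
E
python3 keyfit.py ak 658 -182 -8
```

```text
key [ 656.8633393  -181.88475669] -17.67148196980038 0.23364485981308414 410
crop 209 151
```

Run:
```python
from geo import *
p=pickle.load(open('pics/ak_wrist.pkl','rb'))
c=lambda X,Y:[209+(X+.5)/5-.5,151+(Y+.5)/5-.5]
def d(a,b,z):
    a,b=ray(p,c(*a),z)*1000,ray(p,c(*b),z)*1000;print(np.round((a+b)/2,1),np.degrees(np.arctan2(*(a-b)[1::-1])),np.linalg.norm(a-b))
d((540,130),(524,234),.061);d((519,130),(504,233),.061);d((559,132),(544,235),.061)
d((529,68),(529,288),.061);d((416,180),(640,180),.061)
d((520,265),(505,325),.061)
for z in(.099,.09,.084): d((130,110),(117,258),z)
d((302,0),(270,330),.061);d((395,10),(355,310),.061)
```

```text
[676.4 -99.8  61. ] 166.63714411491404 22.543108164305696
[ 675.7 -104.    61. ] 166.89130908041875 22.30871806311484
[677.3 -95.7  61. ] 167.2846980112383 22.31979971038487
[ 675.8 -100.3   61. ] 175.17335659887814 47.489041712329886
[ 675.8 -100.5   61. ] -97.88221404674316 47.06740526574117
[ 700.6 -106.    61. ] 161.5235021073272 13.717521937032469
[ 656.2 -180.9   99. ] 166.2811432555956 28.15398374077583
[ 658.3 -181.8   90. ] 166.28114325559557 29.08401414896113
[ 659.7 -182.4   84. ] 166.2811432555956 29.7040344210847
[ 666.6 -150.6   61. ] 167.35783914400645 70.99781304815045
[ 667.9 -132.    61. ] 166.2069026665378 64.55743948540842
```

```bash
python3 plan.py 657.8 -182 160 166.9
```

```text
t 48.25 at [ 659.3 -162.   248.4] [1.8000e+02 4.0000e-02 1.7215e+02] F [ 0.8 -0.3  0.8] op 40.1 rv [0.    0.001 0.092] n 3
[[-0.4, -6.7, 29.5, 0, 0, 0.031], [-0.6, -6.6, 29.4, 0, 0, 0.031], [-0.8, -6.6, 29.5, 0, 0, 0.031]]
```

Call:
{"name": "servo_tool", "arguments": {
  "motion": [
    [[-0.5,-6.5,29.5,0,0,0.031],[-0.5,-6.5,29.5,0,0,0.031],[-1,-6.5,29.5,0,0,0.03],[0,0,0,0,0,0],[0,0,0,0,0,0]]
  ]
}}

```text
time: 48.75
ee_pos: [0.6579, -0.1817, 0.1602]
tcp_rot: [180.0, 0.0, 166.9]
wrist_force: [-0.7, 0.7, -0.5]
opening: 0.04
```

```bash
python3 plan.py 657.8 -182 86 166.9; python3 look.py al wrist
```

```text
t 48.75 at [ 657.9 -181.7  160.2] [179.99   0.   166.89] F [-0.7  0.7 -0.5] op 40.0 rv [ 0.  0. -0.] n 2
[[0, -0.2, 37.1, 0, 0, 0], [0, -0.2, 37.1, 0, 0, 0]]
wrist 305.5088943009462 305.5088943009462 252.34249298350167 195.62351906240238 -0.035478710109108066 54 [[0.22561165305461886, 0.9742173143121158, -8.062537292309291e-05], [0.9388637650934918, -0.21740229685593743, 0.26696642469838017], [0.2600657851399053, -0.06030643262746759, -0.9637058273058815]] [ 0.02870126 -0.66676215  0.11009506]
48.8 [ 0.65845822 -0.1818464   0.16130739] [1.79997480e+02 1.16550859e-01 1.66881205e+02] 0.0400690668646065 [ 0.07150709 -0.0680553   1.07339252]
```

Run:
```python
from geo import *
p=pickle.load(open('pics/al_wrist.pkl','rb'))
print(-p['R'].T@p['t'])
c=lambda X,Y:[(X+.5)/1.5625-.5,(Y+.5)/1.5625-.5]
a,b=ray(p,c(395,308),.099)*1000,ray(p,c(394.5,376.5),.099)*1000;print(a,b,(a+b)/2,np.linalg.norm(a-b))
a,b=ray(p,c(567,298),.061)*1000,ray(p,c(564,341),.061)*1000;print(a,b,(a+b)/2,np.linalg.norm(a-b),np.degrees(np.arctan2(*(a-b)[1::-1])))
a,b=ray(p,c(515,316),.061)*1000,ray(p,c(612,316),.061)*1000;print((a+b)/2)
a,b=ray(p,c(563,270),.061)*1000,ray(p,c(563,363),.061)*1000;print((a+b)/2)
im=p['color'][180:250,190:420,::-1];cv2.imwrite('pics/al_z.png',cv2.resize(im,None,fx=3.4,fy=3.4,interpolation=cv2.INTER_CUBIC))
```

```text
[ 0.59089153 -0.16627745  0.28410467]
[ 641.72101261 -177.88468337   99.        ] [ 670.78706525 -184.82379075   99.        ] [ 656.25403893 -181.35423706   99.        ] 29.88288184815064
[666.07026646 -97.86294109  61.        ] [ 687.73958584 -102.21384538   61.        ] [ 676.90492615 -100.03839323   61.        ] 22.101804680255363 168.64675052324063
[ 674.77877038 -100.65218913   61.        ]
[ 675.6133008  -101.07876875   61.        ]
```

Call:
{"name": "servo_tool", "arguments": {
  "motion": [
    [[1,0,20,0,0,0],[0,0,20,0,0,0],[0,0,20,0,0,0],[0,0,10,0,0,0],[0,0,4,0,0,0]]
  ]
}}

```text
time: 49.3
ee_pos: [0.6575, -0.182, 0.0857]
tcp_rot: [-180.0, 0.0, 166.8]
wrist_force: [-0.1, 0.6, -0.3]
opening: 0.0402
```

Call:
{"name": "servo_tool", "arguments": {
  "motion": [
    [[0,0,0,0,0,0],[0,0,0,0,0,0]]
  ]
}}

```text
time: 49.5
ee_pos: [0.6577, -0.1824, 0.0866]
tcp_rot: [-180.0, 0.1, 166.8]
wrist_force: [0.5, 0.1, -1.1]
opening: 0.0399
```

```bash
python3 plan.py 656.8 -181.5 86 166.9; python3 look.py am wrist
```

```text
t 49.50 at [ 657.7 -182.4   86.6] [-1.8000e+02  1.1000e-01  1.6679e+02] F [ 0.5  0.1 -1.1] op 39.9 rv [-0.     0.002 -0.002] n 1
[[1.1, 0.6, 0.6, 0, 0.002, -0.002]]
wrist 305.5088943009462 305.5088943009462 252.34249298350167 195.62351906240238 -0.035478710109108066 55 [[0.2272639458085804, 0.9738331567770675, -0.0002858270909514413], [0.938031862590306, -0.2188301085139413, 0.26871845558713997], [0.2616243943153536, -0.061338131446825164, -0.9632187238263885]] [ 0.02830108 -0.64701404  0.03793085]
49.55 [ 0.65771454 -0.18243147  0.08650308] [-1.79995510e+02  1.03983695e-01  1.66789210e+02] 0.03965267453837897 [-0.9172854   0.13012889  0.79408527]
```

Run:
```python
from geo import *
p=pickle.load(open('pics/am_wrist.pkl','rb'))
c=lambda X,Y:[(X+.5)/1.5625-.5,(Y+.5)/1.5625-.5]
a,b=ray(p,c(397,389),.099)*1000,ray(p,c(397,485),.099)*1000;print(a,b,(a+b)/2,np.linalg.norm(a-b))
a,b=ray(p,c(644,352),.061)*1000,ray(p,c(637,411),.061)*1000;print(a,b,(a+b)/2,np.linalg.norm(a-b),np.degrees(np.arctan2(*(a-b)[1::-1])))
```

```text
[ 642.37395343 -178.30650008   99.        ] [ 670.24213788 -184.76712555   99.        ] [ 656.30804565 -181.53681282   99.        ] 28.607261075224283
[665.97882025 -98.03741538  61.        ] [ 687.64495816 -102.31574083   61.        ] [ 676.8118892 -100.1765781   61.       ] 22.084510432448386 168.8297390163907
```

Call:
{"name": "servo_tool", "arguments": {
  "motion": [
    [[1.5,0.5,0,0,0,0],[0,0,0,0,0,0],[0,0,0,0,0,0]]
  ]
}}

```text
time: 49.85
ee_pos: [0.6558, -0.1815, 0.0854]
tcp_rot: [180.0, 0.0, 166.8]
wrist_force: [0.9, 1.0, 0.2]
opening: 0.0398
```

Call:
{"name": "servo_tool", "arguments": {
  "motion": [
    [[0,0,0,0,0,0],[0,0,0,0,0,0],[0,0,0,0,0,0],[0,0,0,0,0,0],[0,0,0,0,0,0]]
  ],
  "gripper": 5,
  "newtons": 70
}}

```text
time: 50.35
ee_pos: [0.6558, -0.1815, 0.0852]
tcp_rot: [-180.0, 0.0, 166.8]
wrist_force: [-0.4, 0.7, 2.0]
opening: 0.0108
```

```bash
python3 st.py; python3 look.py an wrist
```

```text
50.35 [ 655.8 -181.5   85.2] [-1.8000e+02  1.0000e-02  1.6678e+02] [-0.4  0.7  2. ] [-15.5  22.8  13.1  80.3   0.   -2.2] 10.8
wrist 305.5088943009462 305.5088943009462 252.34249298350167 195.62351906240238 -0.035478710109108066 56 [[0.2275229170432423, 0.973772694416367, -0.00024865482757581285], [0.9384091990182606, -0.21919199785074905, 0.26710118546368156], [0.2600413379023433, -0.061004980839982355, -0.9636684569366546]] [ 0.02771836 -0.64482942  0.03826969]
50.4 [ 0.65583435 -0.18154667  0.08524212] [-1.79998103e+02  1.25320790e-02  1.66772424e+02] 0.010963749999908581 [-0.42826292  0.10157638  1.32095897]
```

Call:
{"name": "servo_tool", "arguments": {
  "motion": [
    [[0,0,-10,0,0,0],[0,0,-20,0,0,0],[0,0,-25,0,0,0],[0,0,0,0,0,0],[0,0,0,0,0,0]]
  ]
}}

```text
time: 50.9
ee_pos: [0.6561, -0.1816, 0.1409]
tcp_rot: [-180.0, 0.1, 166.8]
wrist_force: [-0.6, -0.3, -1.9]
opening: 0.0108
```

```bash
python3 plan.py 676.3 -100.1 140 167.5 25
```

```text
t 50.90 at [ 656.1 -181.6  140.9] [-1.8000e+02  8.0000e-02  1.6678e+02] F [-0.6 -0.3 -1.9] op 10.8 rv [-0.     0.001 -0.013] n 4
[[-0.2, 21.0, 0.2, 0, 0, -0.003], [-0.3, 21.0, 0.2, 0, 0, -0.003], [-0.4, 21.0, 0.2, 0, 0, -0.003], [-0.5, 20.9, 0.3, 0, 0, -0.003]]
```

Call:
{"name": "servo_tool", "arguments": {
  "motion": [
    [[-0.5,21,0,0,0,-0.006],[-0.5,21,0,0,0,-0.006],[-0.5,21,0,0,0,0],[-0.5,21,0,0,0,0],[0,0,0,0,0,0]]
  ]
}}

```text
time: 51.4
ee_pos: [0.6763, -0.0976, 0.1387]
tcp_rot: [180.0, -0.1, 167.6]
wrist_force: [-0.5, 0.2, -1.1]
opening: 0.011
```

Call:
{"name": "servo_tool", "arguments": {
  "motion": [
    [[0,0,10,0,0,0],[0,0,10,0,0,0],[0,0,0,0,0,0],[0,0,0,0,0,0]]
  ]
}}

```text
time: 51.8
ee_pos: [0.6758, -0.1007, 0.1192]
tcp_rot: [-180.0, -0.1, 167.4]
wrist_force: [1.0, -0.0, 0.3]
opening: 0.0109
```

```bash
python3 plan.py 676.3 -100.1 112 167.5 25; python3 look.py ao wrist side
python3 - <<'E'
import cv2
a=cv2.imread('pics/ao_side.png');cv2.imwrite('pics/ao_z.png',cv2.resize(a[280:430,440:600],(800,600)[0:2] if 0 else (640,600),interpolation=cv2.INTER_CUBIC))
E
```

```text
t 51.80 at [ 675.8 -100.7  119.2] [-1.7999e+02 -8.0000e-02  1.6741e+02] F [ 1.  -0.   0.3] op 10.9 rv [-0.    -0.001 -0.002] n 1
[[-0.4, 0.7, 7.2, 0, -0.001, -0.002]]
wrist 305.5088943009462 305.5088943009462 252.34249298350167 195.62351906240238 -0.035478710109108066 57 [[0.21669225342316611, 0.9762398951255222, -0.0003667038316083625], [0.9412089618573358, -0.20881681915277037, 0.26555832910747723], [0.2591720614299049, -0.05788957768224724, -0.9640947253096789]] [-0.04795714 -0.65557929  0.071744  ]
side 409.2625714543586 409.2625714543586 252.9375954239944 190.53437592010917 -0.06826057228411557 58 [[0.9274092763237369, -0.37311628415301773, -0.02638697952641148], [-0.206048791092789, -0.4507253707070529, -0.8685565818587698], [0.3121793232709093, 0.8109444362598673, -0.49488704915493886]] [-0.44083596  0.23163268  1.01519948]
51.9 [ 0.67629538 -0.10050885  0.12026856] [-1.79999581e+02  1.24099830e-02  1.67430309e+02] 0.011239927974809258 [ 1.07906919 -1.1499333  -0.07990257]
```

Call:
{"name": "servo_tool", "arguments": {
  "motion": [
    [[0,0.5,5,0,0,0],[0,0,5,0,0,0],[0,0,4,0,0,0],[0,0,0,0,0,0]]
  ]
}}

```text
time: 52.3
ee_pos: [0.676, -0.0995, 0.105]
tcp_rot: [-180.0, -0.1, 167.5]
wrist_force: [0.1, -1.1, -1.8]
opening: 0.0112
```

Call:
{"name": "servo_tool", "arguments": {
  "motion": [
    [[0,0,3,0,0,0],[0,0,3,0,0,0],[0,0,0,0,0,0]]
  ]
}}

```text
time: 52.6
ee_pos: [0.6763, -0.0995, 0.0996]
tcp_rot: [-180.0, -0.0, 167.5]
wrist_force: [-0.8, -0.8, -1.1]
opening: 0.011
```

Call:
{"name": "servo_tool", "arguments": {
  "motion": [
    [[0,0,4,0,0,0],[0,0,4,0,0,0],[0,0,0,0,0,0]]
  ]
}}

```text
time: 52.9
ee_pos: [0.6761, -0.0995, 0.0912]
tcp_rot: [-180.0, -0.1, 167.5]
wrist_force: [-0.0, 0.1, -0.6]
opening: 0.011
```

Call:
{"name": "servo_tool", "arguments": {
  "motion": [
    [[0,0,3,0,0,0],[0,0,2,0,0,0],[0,0,0,0,0,0]]
  ]
}}

```text
time: 53.2
ee_pos: [0.6763, -0.0995, 0.0867]
tcp_rot: [-180.0, -0.0, 167.5]
wrist_force: [0.6, -1.1, -0.7]
opening: 0.011
```

Call:
{"name": "servo_tool", "arguments": {
  "motion": [
    [[0,0,1,0,0,0],[0,0,1,0,0,0],[0,0,0,0,0,0]]
  ]
}}

```text
time: 53.5
ee_pos: [0.6765, -0.0996, 0.0853]
tcp_rot: [180.0, 0.0, 167.5]
wrist_force: [0.8, 0.1, -0.1]
opening: 0.0107
```

Call:
{"name": "servo_tool", "arguments": {
  "motion": [
    [[0,0,0.7,0,0,0],[0,0,0.7,0,0,0],[0,0,0,0,0,0]]
  ]
}}

```text
time: 53.8
ee_pos: [0.6766, -0.0996, 0.0851]
tcp_rot: [180.0, 0.1, 167.5]
wrist_force: [-3.2, 1.7, 7.9]
opening: 0.011
```

```bash
python3 st.py
```

```text
53.8 [676.6 -99.6  85.1] [1.7999e+02 7.0000e-02 1.6746e+02] [-3.2  1.7  7.9] [-8.4 23.2 13.7 80.4  0.   4.2] 11.0
```

Call:
{"name": "servo_tool", "arguments": {
  "motion": [
    [[0,0,-0.7,0,0,0.1],[0,0,0,0,0,0.12],[0,0,0,0,0,0.12],[0,0,0,0,0,0.12],[0,0,0,0,0,0.12]]
  ]
}}

```text
time: 54.3
ee_pos: [0.677, -0.0993, 0.0852]
tcp_rot: [179.9, 0.1, 134.0]
wrist_force: [1.3, 1.0, 2.9]
opening: 0.0108
```

```bash
python3 st.py; python3 -c "
from workcell import bot;print(bot.get_obs()['torque'])"
```

```text
54.3 [677.  -99.3  85.2] [1.7992e+02 6.0000e-02 1.3397e+02] [1.3 1.  2.9] [-8.4 23.3 13.7 80.4  0.  37.7] 10.8
[ 0.30624642 -0.32885958  0.10222993]
```

Call:
{"name": "servo_tool", "arguments": {
  "motion": [
    [[0,0,0,0,0,0.12],[0,0,0,0,0,0.12],[0,0,0,0,0,0.12],[0,0,0,0,0,0.05],[0,0,0,0,0,0]]
  ]
}}

```text
time: 54.8
ee_pos: [0.6774, -0.0993, 0.0852]
tcp_rot: [179.9, 0.0, 110.7]
wrist_force: [3.2, 1.0, 3.3]
opening: 0.011
```

```bash
python3 st.py; python3 -c "
from workcell import bot;print(bot.get_obs()['torque'])"
```

```text
54.8 [677.4 -99.3  85.2] [1.7986e+02 4.0000e-02 1.1073e+02] [3.2 1.  3.3] [-8.4 23.3 13.7 80.3  0.  60.9] 11.0
[ 0.43241285 -0.89377657  0.00273733]
```

Call:
{"name": "servo_tool", "arguments": {
  "motion": [
    [[0,0,0,0,0,0.05],[0,0,0,0,0,0.05],[0,0,0,0,0,0]]
  ]
}}

```text
time: 55.1
ee_pos: [0.6775, -0.0993, 0.0852]
tcp_rot: [179.8, 0.0, 105.0]
wrist_force: [4.4, 2.8, 2.4]
opening: 0.0111
```

```bash
python3 st.py; python3 -c "
from workcell import bot;print(bot.get_obs()['torque'])"
```

```text
55.1 [677.5 -99.3  85.2] [1.7985e+02 2.0000e-02 1.0505e+02] [4.4 2.8 2.4] [-8.4 23.3 13.7 80.3  0.  66.6] 11.1
[ 0.41893128 -1.06782491  0.0393947 ]
```

Call:
{"name": "servo_tool", "arguments": {
  "motion": [
    [[0,0,0,0,0,0.05],[0,0,0,0,0,0.03],[0,0,0,0,0,0]]
  ]
}}

```text
time: 55.4
ee_pos: [0.6775, -0.0993, 0.0852]
tcp_rot: [179.8, 0.0, 100.5]
wrist_force: [5.1, 3.6, 3.4]
opening: 0.0106
```

```bash
python3 st.py; python3 -c "
from workcell import bot;print(bot.get_obs()['torque'])"
```

```text
55.4 [677.5 -99.3  85.2] [1.7984e+02 2.0000e-02 1.0050e+02] [5.1 3.6 3.4] [-8.4 23.3 13.7 80.3  0.  71.1] 10.6
[ 0.41790344 -1.12217561  0.0773507 ]
```

Call:
{"name": "servo_tool", "arguments": {
  "motion": [
    [[0,0,0,0,0,0.05],[0,0,0,0,0,0.03],[0,0,0,0,0,0]]
  ]
}}

```text
time: 55.7
ee_pos: [0.6776, -0.0993, 0.0852]
tcp_rot: [179.8, 0.0, 95.9]
wrist_force: [5.6, 2.2, 2.5]
opening: 0.0111
```

```bash
python3 st.py; python3 -c "
from workcell import bot;print(bot.get_obs()['torque'])"; python3 look.py ap wrist side;  python3 - <<'E'
import cv2
a=cv2.imread('pics/ap_side.png');cv2.imwrite('pics/ap_z.png',cv2.resize(a[280:430,440:600],(640,600),interpolation=cv2.INTER_CUBIC))
E
```

```text
55.7 [677.6 -99.3  85.2] [1.7983e+02 1.0000e-02 9.5920e+01] [5.6 2.2 2.5] [-8.4 23.3 13.7 80.3  0.  75.7] 11.1
[ 0.3205333  -1.25192152  0.00950715]
wrist 305.5088943009462 305.5088943009462 252.34249298350167 195.62351906240238 -0.035478710109108066 59 [[0.994529536471749, 0.10443517090796207, 0.002072718676678444], [0.10007126339839871, -0.9582857500483877, 0.2677203083369796], [0.029945672928424864, -0.26604833457780547, -0.9634944422990926]] [-0.66268603 -0.15354687  0.17293482]
side 409.2625714543586 409.2625714543586 252.9375954239944 190.53437592010917 -0.06826057228411557 60 [[0.9274092763237369, -0.37311628415301773, -0.02638697952641148], [-0.206048791092789, -0.4507253707070529, -0.8685565818587698], [0.3121793232709093, 0.8109444362598673, -0.49488704915493886]] [-0.44083596  0.23163268  1.01519948]
55.8 [ 0.67758189 -0.09934642  0.08521482] [1.79831564e+02 7.29146460e-03 9.59769421e+01] 0.011103997662453298 [5.66039327 1.90148359 2.60175135]
```

Call:
{"name": "servo_tool", "arguments": {
  "motion": [
    [[0,0,0,0,0,0.04],[0,0,0,0,0,0.03],[0,0,0,0,0,0]]
  ]
}}

```text
time: 56.1
ee_pos: [0.6778, -0.0993, 0.0852]
tcp_rot: [179.8, -0.0, 91.9]
wrist_force: [6.5, 1.2, 2.4]
opening: 0.0109
```

```bash
python3 st.py; python3 -c "
from workcell import bot;print(bot.get_obs()['torque'])"
```

```text
56.1 [677.8 -99.3  85.2] [179.81  -0.    91.92] [6.5 1.2 2.4] [-8.4 23.3 13.7 80.3  0.  79.7] 10.9
[ 0.39959862 -1.44873965  0.22004486]
```

Call:
{"name": "servo_tool", "arguments": {
  "motion": [
    [[0,0,0,0,0,0.03],[0,0,0,0,0,0.03],[0,0,0,0,0,0]]
  ]
}}

```text
time: 56.4
ee_pos: [0.6779, -0.0994, 0.0852]
tcp_rot: [179.8, -0.0, 88.5]
wrist_force: [7.8, 1.7, 1.7]
opening: 0.0112
```

```bash
python3 st.py; python3 -c "
from workcell import bot;print(bot.get_obs()['torque'])"; python3 look.py aq side;  python3 - <<'E'
import cv2
a=cv2.imread('pics/aq_side.png');cv2.imwrite('pics/aq_z.png',cv2.resize(a[330:370,500:550],(750,600),interpolation=cv2.INTER_CUBIC))
E
```

```text
56.4 [677.9 -99.4  85.2] [179.8   -0.    88.52] [7.8 1.7 1.7] [-8.3 23.3 13.8 80.3  0.  83.1] 11.2
[ 0.21889737 -1.60090721  0.51213519]
side 409.2625714543586 409.2625714543586 252.9375954239944 190.53437592010917 -0.06826057228411557 61 [[0.9274092763237369, -0.37311628415301773, -0.02638697952641148], [-0.206048791092789, -0.4507253707070529, -0.8685565818587698], [0.3121793232709093, 0.8109444362598673, -0.49488704915493886]] [-0.44083596  0.23163268  1.01519948]
56.45 [ 0.6779042  -0.09936277  0.08523051] [ 1.79794362e+02 -6.48774830e-03  8.85580087e+01] 0.010815473750027583 [7.13452285 1.71273302 2.38802568]
```

Call:
{"name": "servo_tool", "arguments": {
  "motion": [
    [[0,0,0.5,0,0,-0.04],[0,0,0,0,0,0]]
  ]
}}

```text
time: 56.65
ee_pos: [0.6778, -0.0993, 0.0852]
tcp_rot: [179.8, 0.0, 90.9]
wrist_force: [6.4, 1.1, 4.2]
opening: 0.0113
```

Call:
{"name": "servo_tool", "arguments": {
  "motion": [
    [[0,0,0,0,0,0],[0,0,0,0,0,0],[0,0,0,0,0,0],[0,0,0,0,0,0]]
  ],
  "gripper": 40
}}

```text
time: 57.05
ee_pos: [0.6761, -0.0996, 0.0835]
tcp_rot: [-179.9, -0.0, 90.7]
wrist_force: [0.0, 0.4, 0.8]
opening: 0.0405
```

Call:
{"name": "servo_tool", "arguments": {
  "motion": [
    [[0,0,-10,0,0,0],[0,0,-30,0,0,0],[0,0,-40,0,0,0],[0,0,-40,0,0,0],[0,0,0,0,0,0]]
  ]
}}

```text
time: 57.55
ee_pos: [0.678, -0.0998, 0.2116]
tcp_rot: [179.5, 0.1, 90.7]
wrist_force: [1.1, -0.2, 0.6]
opening: 0.04
```

```bash
python3 look.py ar wrist side; python3 st.py
python3 - <<'E'
import cv2
a=cv2.imread('pics/ar_side.png');cv2.imwrite('pics/ar_z.png',cv2.resize(a[310:390,480:580],(750,600),interpolation=cv2.INTER_CUBIC))
E
```

```text
wrist 305.5088943009462 305.5088943009462 252.34249298350167 195.62351906240238 -0.035478710109108066 62 [[0.9998731738142139, 0.013360221637066459, 0.008668377270200372], [0.010533866103698606, -0.96302234341279, 0.26921553401066534], [0.011944620194858218, -0.2690900789058319, -0.9630409417479888]] [-0.67736913 -0.12807281  0.3063571 ]
side 409.2625714543586 409.2625714543586 252.9375954239944 190.53437592010917 -0.06826057228411557 63 [[0.9274092763237369, -0.37311628415301773, -0.02638697952641148], [-0.206048791092789, -0.4507253707070529, -0.8685565818587698], [0.3121793232709093, 0.8109444362598673, -0.49488704915493886]] [-0.44083596  0.23163268  1.01519948]
57.65 [ 0.67693381 -0.09965301  0.20569235] [1.79843146e+02 2.80965244e-02 9.06934751e+01] 0.04001560351590467 [-0.36211342  0.34108874 -1.37808387]
57.65 [676.9 -99.7 205.7] [1.7984e+02 3.0000e-02 9.0690e+01] [-0.4  0.3 -1.4] [-8.4 23.6 27.4 93.7 -0.  80.9] 40.0
```

```bash
python3 look.py as top
```

```text
top 493.3760941735024 493.3760941735024 257.73920475376434 195.86197899745872 -0.09078077870362201 64 [[0.01408435381994912, -0.9997871079529173, 0.015078784719476709], [-0.9810016457206369, -0.01673470838860964, -0.19327628056373092], [0.19348747264584426, -0.012070141104810474, -0.9810284958261067]] [0.02201878 0.50141137 1.36901509]
57.7 [ 0.6764478  -0.09955561  0.20400874] [1.79986023e+02 3.55690185e-03 9.06900257e+01] 0.040393465208651384 [ 0.07221537 -0.27273519 -0.75677696]
```

```bash
python3 - <<'E'
from geo import *
p=pickle.load(open('pics/ar_side.pkl','rb'))
c=lambda X,Y:[(X+.5)/1.5625-.5,(Y+.5)/1.5625-.5]
a,b=ray(p,c(437,422),.04)*1000,ray(p,c(493,390),.04)*1000
print(a,b,(a+b)/2,np.linalg.norm(a-b),np.degrees(np.arctan2(*(b-a)[1::-1])))
print(ray(p,c(468,357),.155)*1000)
E
python3 plan.py 500 -100 330 70
```

```text
[ 465.33610143 -198.59265861   40.        ] [ 582.73708236 -163.96127572   40.        ] [ 524.0365919  -181.27696717   40.        ] 122.4022998371785 16.435203279943057
[ 509.69678265 -208.20932721  155.        ]
t 57.70 at [676.4 -99.6 204. ] [179.99   0.    90.69] F [ 0.1 -0.3 -0.8] op 40.4 rv [0.    0.    0.361] n 5
[[0.3, -35.3, -25.2, 0, 0, 0.072], [-2.2, -35.2, -25.2, 0, 0, 0.072], [-4.7, -35.0, -25.2, 0, 0, 0.072], [-7.2, -34.5, -25.2, 0, 0, 0.072], [-9.7, -33.9, -25.2, 0, 0, 0.072]]
```

```bash
python3 plan.py 495 -200 340 20
```

```text
t 57.70 at [676.4 -99.6 204. ] [179.99   0.    90.69] F [ 0.1 -0.3 -0.8] op 40.4 rv [ 0.    -0.     1.234] n 9
[[-10.9, -20.3, -15.1, 0, 0, 0.137], [-13.6, -18.6, -15.1, 0, 0, 0.137], [-16.0, -16.6, -15.1, 0, 0, 0.137], [-18.1, -14.2, -15.1, 0, 0, 0.137], [-19.9, -11.6, -15.1, 0, 0, 0.137]]
[[-21.3, -8.8, -15.1, 0, 0, 0.137], [-22.3, -5.8, -15.1, 0, 0, 0.137], [-22.9, -2.7, -15.2, 0, 0, 0.137], [-23.0, 0.4, -15.1, 0, 0, 0.137]]
```

Call:
{"name": "servo_tool", "arguments": {
  "motion": [
    [[-11,-20.5,-20,0,0,0.137],[-13.5,-18.5,-20,0,0,0.137],[-16,-16.5,-20,0,0,0.137],[-18,-14,-15,0,0,0.137],[-20,-11.5,-15,0,0,0.137]]
  ],
  "gripper": 60
}}

```text
time: 58.2
ee_pos: [0.5748, -0.1558, 0.2931]
tcp_rot: [-179.9, 0.1, 51.1]
wrist_force: [1.3, 0.5, 0.1]
opening: 0.0599
```

Call:
{"name": "servo_tool", "arguments": {
  "motion": [
    [[-21.5,-9,-15,0,0,0.137],[-22.5,-6,-15,0,0,0.137],[-23,-2.5,-10,0,0,0.137],[-23,0.5,-6,0,0,0.137],[0,0,0,0,0,0]]
  ]
}}

```text
time: 58.7
ee_pos: [0.4931, -0.2015, 0.3404]
tcp_rot: [180.0, 0.0, 19.7]
wrist_force: [0.1, 0.9, -0.0]
opening: 0.0598
```

```bash
python3 st.py; python3 look.py at wrist side top
```

```text
58.7 [ 493.1 -201.5  340.4] [1.7998e+02 1.0000e-02 1.9730e+01] [ 0.1  0.9 -0. ] [-22.2   5.8  21.2 105.4  -0.  138.1] 59.8
wrist 305.5088943009462 305.5088943009462 252.34249298350167 195.62351906240238 -0.035478710109108066 65 [[0.3388521066197865, -0.9408396498490238, 5.577902489760394e-05], [-0.9062448458009726, -0.3263765376467266, 0.2686980370842079], [-0.25278356216040665, -0.09109944536440266, -0.9632244607337348]] [-0.35633191  0.32077225  0.57147646]
side 409.2625714543586 409.2625714543586 252.9375954239944 190.53437592010917 -0.06826057228411557 66 [[0.9274092763237369, -0.37311628415301773, -0.02638697952641148], [-0.206048791092789, -0.4507253707070529, -0.8685565818587698], [0.3121793232709093, 0.8109444362598673, -0.49488704915493886]] [-0.44083596  0.23163268  1.01519948]
top 493.3760941735024 493.3760941735024 257.73920475376434 195.86197899745872 -0.09078077870362201 67 [[0.01408435381994912, -0.9997871079529173, 0.015078784719476709], [-0.9810016457206369, -0.01673470838860964, -0.19327628056373092], [0.19348747264584426, -0.012070141104810474, -0.9810284958261067]] [0.02201878 0.50141137 1.36901509]
58.85 [ 0.49506571 -0.20035149  0.33875208] [-1.79933622e+02  5.85483268e-02  2.01632983e+01] 0.059888420705674204 [ 0.78371734  0.00697239 -0.00973834]
```

Run:
```python
from geo import *
p=pickle.load(open('pics/at_wrist.pkl','rb'))
im=p['color'][60:210,205:300,::-1];cv2.imwrite('pics/at_z.png',cv2.resize(im,None,fx=4,fy=4,interpolation=cv2.INTER_CUBIC))
c=lambda X,Y:[(X+.5)/1.5625-.5,(Y+.5)/1.5625-.5]
P=[ray(p,c(*u),.155)*1000 for u in((362,203),(408,205),(405,250),(359,248))];P=np.array(P);print(P,P.mean(0))
u=P[0]+P[1]-P[2]-P[3];v=P[0]+P[3]-P[1]-P[2];print(np.degrees(np.arctan2(u[1],u[0])),np.degrees(np.arctan2(v[1],v[0]))-90,np.linalg.norm(u)/2,np.linalg.norm(v)/2)
```

```text
[[ 531.62793862 -165.25830789  155.        ]
 [ 540.35305308 -193.19916643  155.        ]
 [ 512.64732898 -201.3212604   155.        ]
 [ 503.73602693 -172.69126706  155.        ]] [ 522.0910869  -183.11750045  155.        ]
15.630506075673559 17.31528613765269 28.866315942463867 29.628130506836285
```

```bash
python3 plan.py 522 -183.1 240 16.5
```

```text
t 58.85 at [ 495.1 -200.4  338.8] [-1.7993e+02  6.0000e-02  2.0160e+01] F [ 0.8  0.  -0. ] op 59.9 rv [-0.001  0.001  0.064] n 3
[[10.4, -2.3, 32.9, 0, 0, 0.021], [10.4, -2.5, 32.9, 0, 0, 0.021], [10.4, -2.7, 32.9, 0, 0, 0.021]]
```

Call:
{"name": "servo_tool", "arguments": {
  "motion": [
    [[10.5,-2.5,33,0,0,0.021],[10.5,-2.5,33,0,0,0.021],[10.5,-2.5,33,0,0,0.021],[0,0,0,0,0,0],[0,0,0,0,0,0]]
  ]
}}

```text
time: 59.35
ee_pos: [0.5221, -0.1827, 0.2406]
tcp_rot: [-179.9, 0.1, 16.6]
wrist_force: [0.5, 0.3, 1.1]
opening: 0.0599
```

```bash
python3 st.py; python3 look.py au wrist side
```

```text
59.35 [ 522.1 -182.7  240.6] [-1.7993e+02  1.0000e-01  1.6590e+01] [0.5 0.3 1.1] [-19.3   5.3   9.4  94.2  -0.  144.1] 59.9
wrist 305.5088943009462 305.5088943009462 252.34249298350167 195.62351906240238 -0.035478710109108066 68 [[0.2866853765875106, -0.9580237476746514, -0.0014119993949775374], [-0.9222847408995574, -0.2763888163972016, 0.27018526768569123], [-0.25923416355625634, -0.07615589971872265, -0.9628073158131478]] [-0.32412691  0.39716877  0.49040789]
side 409.2625714543586 409.2625714543586 252.9375954239944 190.53437592010917 -0.06826057228411557 69 [[0.9274092763237369, -0.37311628415301773, -0.02638697952641148], [-0.206048791092789, -0.4507253707070529, -0.8685565818587698], [0.3121793232709093, 0.8109444362598673, -0.49488704915493886]] [-0.44083596  0.23163268  1.01519948]
59.45 [ 0.52261929 -0.18334318  0.24269197] [ 1.79932756e+02 -8.30739183e-02  1.65075288e+01] 0.06014157495853779 [ 0.27744214 -0.01218975  0.2904037 ]
```

```bash
python3 - <<'E'
from geo import *
p=pickle.load(open('pics/au_wrist.pkl','rb'))
c=lambda X,Y:[(X+.5)/1.5625-.5,(Y+.5)/1.5625-.5]
P=np.array([ray(p,c(*u),.155)*1000 for u in((362,289),(429,291),(428,352),(362,352))]);print(P.mean(0))
u=P[0]+P[1]-P[2]-P[3];v=P[0]+P[3]-P[1]-P[2];print(np.degrees(np.arctan2(u[1],u[0])),np.degrees(np.arctan2(v[1],v[0]))-90,np.linalg.norm(u)/2,np.linalg.norm(v)/2)
E
python3 plan.py 522 -182.5 159 16.5
```

```text
[ 522.91008917 -182.40708734  155.        ]
16.22405925641046 15.814979971951914 29.88946993614922 30.589628945956047
t 59.45 at [ 522.6 -183.3  242.7] [ 1.7993e+02 -8.0000e-02  1.6510e+01] F [ 0.3 -0.   0.3] op 60.1 rv [ 0.001 -0.001  0.   ] n 2
[[-0.2, -0.5, 41.8, 0.001, -0.001, 0], [-0.2, -0.5, 41.9, 0.001, -0.001, 0]]
```

Call:
{"name": "servo_tool", "arguments": {
  "motion": [
    [[0,-0.5,35,0,0,0],[0,0,30,0,0,0],[0,0,12,0,0,0],[0,0,5,0,0,0],[0,0,0,0,0,0]]
  ]
}}

```text
time: 59.95
ee_pos: [0.5224, -0.183, 0.16]
tcp_rot: [180.0, -0.1, 16.4]
wrist_force: [-0.1, -0.4, 0.3]
opening: 0.0602
```

Call:
{"name": "servo_tool", "arguments": {
  "motion": [
    [[0,0,0,0,0,0],[0,0,0,0,0,0]]
  ]
}}

```text
time: 60.15
ee_pos: [0.5227, -0.183, 0.1604]
tcp_rot: [179.9, -0.1, 16.4]
wrist_force: [-0.4, -0.1, -0.0]
opening: 0.0601
```

```bash
python3 plan.py 522.5 -182.5 159 16.5; python3 look.py av wrist side
python3 - <<'E'
import cv2
a=cv2.imread('pics/av_side.png');cv2.imwrite('pics/av_z.png',cv2.resize(a[290:450,380:560],(675,600),interpolation=cv2.INTER_CUBIC))
E
```

```text
t 60.15 at [ 522.7 -183.   160.4] [ 1.7993e+02 -1.0000e-01  1.6430e+01] F [-0.4 -0.1 -0. ] op 60.1 rv [ 0.001 -0.002 -0.001] n 1
[[0, -0.5, 1.4, 0.001, -0.002, -0.001]]
wrist 305.5088943009462 305.5088943009462 252.34249298350167 195.62351906240238 -0.035478710109108066 70 [[0.28413636576904017, -0.9587833393654821, 0.00101676090474605], [-0.924093483154435, -0.2735730068363779, 0.2668502282592381], [-0.2555733946228883, -0.07676143618822082, -0.9637374755996859]] [-0.32388547  0.42125409  0.41142433]
side 409.2625714543586 409.2625714543586 252.9375954239944 190.53437592010917 -0.06826057228411557 71 [[0.9274092763237369, -0.37311628415301773, -0.02638697952641148], [-0.206048791092789, -0.4507253707070529, -0.8685565818587698], [0.3121793232709093, 0.8109444362598673, -0.49488704915493886]] [-0.44083596  0.23163268  1.01519948]
60.25 [ 0.52249497 -0.18290393  0.15985784] [ 1.79952540e+02 -6.50557734e-02  1.64336451e+01] 0.0599516876014551 [ 0.06129437 -1.35114186 -0.08215878]
```

Call:
{"name": "servo_tool", "arguments": {
  "motion": [
    [[0,-0.5,1,0,0,0],[0,0,0,0,0,0],[0,0,0,0,0,0],[0,0,0,0,0,0],[0,0,0,0,0,0]]
  ],
  "gripper": 22,
  "newtons": 80
}}

```text
time: 60.75
ee_pos: [0.5221, -0.1825, 0.1583]
tcp_rot: [180.0, -0.0, 16.4]
wrist_force: [-1.2, -0.7, 4.7]
opening: 0.0299
```

Call:
{"name": "servo_tool", "arguments": {
  "motion": [
    [[0,0,0,0,0,0],[0,0,-5,0,0,0],[0,0,-5,0,0,0],[0,0,0,0,0,0]]
  ]
}}

```text
time: 61.15
ee_pos: [0.5221, -0.1822, 0.1682]
tcp_rot: [-180.0, -0.0, 16.4]
wrist_force: [-0.4, -0.8, -3.7]
opening: 0.0298
```

```bash
python3 st.py; python3 look.py aw wrist side
python3 - <<'E'
import cv2
a=cv2.imread('pics/aw_side.png');cv2.imwrite('pics/aw_z.png',cv2.resize(a[290:450,380:560],(675,600),interpolation=cv2.INTER_CUBIC))
E
```

```text
61.15 [ 522.1 -182.2  168.2] [-1.7999e+02 -1.0000e-02  1.6430e+01] [-0.4 -0.8 -3.7] [-19.2   4.5   0.5  86.    0.  144.3] 29.8
wrist 305.5088943009462 305.5088943009462 252.34249298350167 195.62351906240238 -0.035478710109108066 72 [[0.2842177376448741, -0.9587596837567057, -0.0003826366065312837], [-0.9235666088673855, -0.2738920861544475, 0.26834277356985686], [-0.2573810338646349, -0.07591438562425275, -0.963323418931599]] [-0.32273306  0.41822434  0.41990905]
side 409.2625714543586 409.2625714543586 252.9375954239944 190.53437592010917 -0.06826057228411557 73 [[0.9274092763237369, -0.37311628415301773, -0.02638697952641148], [-0.206048791092789, -0.4507253707070529, -0.8685565818587698], [0.3121793232709093, 0.8109444362598673, -0.49488704915493886]] [-0.44083596  0.23163268  1.01519948]
61.25 [ 0.52192822 -0.1821521   0.1676367 ] [-1.79976512e+02  1.70066729e-02  1.64387163e+01] 0.030191933919573574 [-0.44834131 -0.27353309 -3.84997548]
```

Call:
{"name": "servo_tool", "arguments": {
  "motion": [
    [[0,0,-20,0,0,0],[0,0,-35,0,0,0],[0,0,-40,0,0,0],[0,0,-40,0,0,0],[0,0,-30,0,0,0]]
  ]
}}

```text
time: 61.75
ee_pos: [0.5219, -0.1822, 0.3352]
tcp_rot: [180.0, -0.1, 16.4]
wrist_force: [0.7, -0.6, -2.9]
opening: 0.0303
```

Call:
{"name": "servo_tool", "arguments": {
  "motion": [
    [[0,0,-20,0,0,0],[0,0,0,0,0,0]]
  ]
}}

```text
time: 61.95
ee_pos: [0.5225, -0.1824, 0.3553]
tcp_rot: [179.9, -0.2, 16.4]
wrist_force: [-0.5, -0.5, -3.3]
opening: 0.0304
```

```bash
python3 plan.py 468.2 -378 352 103.5 25
```

```text
t 61.95 at [ 522.5 -182.4  355.3] [179.87  -0.19  16.43] F [-0.5 -0.5 -3.3] op 30.4 rv [ 4.00e-03 -1.00e-03 -1.52e+00] n 11
[[-9.8, 15.7, 0.3, 0, 0, -0.138], [-11.8, 14.2, 0.3, 0, 0, -0.138], [-13.7, 12.4, 0.3, 0, 0, -0.138], [-15.2, 10.4, 0.3, 0, 0, -0.138], [-16.5, 8.2, 0.3, 0, 0, -0.138]]
[[-17.5, 5.9, 0.3, 0, 0, -0.138], [-18.1, 3.4, 0.3, 0, 0, -0.138], [-18.4, 0.8, 0.3, 0, 0, -0.138], [-18.4, -1.7, 0.3, 0, 0, -0.138], [-18.0, -4.2, 0.3, 0, 0, -0.138]]
[[-17.2, -6.6, 0.4, 0, 0, -0.138]]
```

Call:
{"name": "servo_tool", "arguments": {
  "motion": [
    [[-10,15.5,0,0,0,-0.138],[-12,14,0,0,0,-0.138],[-13.5,12.5,0,0,0,-0.138],[-15,10.5,0,0,0,-0.138],[-16.5,8,0,0,0,-0.138]]
  ]
}}

```text
time: 62.45
ee_pos: [0.4968, -0.2714, 0.3509]
tcp_rot: [-179.9, 0.0, 56.3]
wrist_force: [-0.3, 0.3, -3.3]
opening: 0.0303
```

Call:
{"name": "servo_tool", "arguments": {
  "motion": [
    [[-17.5,6,0,0,0,-0.138],[-18,3.5,0,0,0,-0.138],[-18.5,1,0,0,0,-0.138],[-18.5,-1.5,0,0,0,-0.138],[-18,-4,0,0,0,-0.138]]
  ]
}}

```text
time: 62.95
ee_pos: [0.4728, -0.3607, 0.3509]
tcp_rot: [-179.9, -0.1, 95.8]
wrist_force: [0.6, 0.8, -3.2]
opening: 0.0298
```

Call:
{"name": "servo_tool", "arguments": {
  "motion": [
    [[-17,-6.5,0,0,0,-0.138],[0,0,0,0,0,0],[0,0,0,0,0,0]]
  ]
}}

```text
time: 63.25
ee_pos: [0.4681, -0.3775, 0.3513]
tcp_rot: [-179.9, -0.1, 103.2]
wrist_force: [1.1, 0.4, -3.5]
opening: 0.0303
```

```bash
python3 plan.py 468.2 -378 352 103.5 25; python3 look.py ax wrist side top
```

```text
t 63.25 at [ 468.1 -377.5  351.3] [-1.7994e+02 -1.1000e-01  1.0322e+02] F [ 1.1  0.4 -3.5] op 30.3 rv [-0.001 -0.002 -0.005] n 1
[[-0.5, 0, -0.7, -0.001, -0.002, -0.005]]
wrist 305.5088943009462 305.5088943009462 252.34249298350167 195.62351906240238 -0.035478710109108066 74 [[0.9731942178624253, 0.22997612896208236, -0.0019986062039559177], [0.2222290907260015, -0.9381021624497409, 0.2656662644036968], [0.05922200228156269, -0.2589890208382124, -0.9640629862882545]] [-0.36709443 -0.51915024  0.35074642]
side 409.2625714543586 409.2625714543586 252.9375954239944 190.53437592010917 -0.06826057228411557 75 [[0.9274092763237369, -0.37311628415301773, -0.02638697952641148], [-0.206048791092789, -0.4507253707070529, -0.8685565818587698], [0.3121793232709093, 0.8109444362598673, -0.49488704915493886]] [-0.44083596  0.23163268  1.01519948]
top 493.3760941735024 493.3760941735024 257.73920475376434 195.86197899745872 -0.09078077870362201 76 [[0.01408435381994912, -0.9997871079529173, 0.015078784719476709], [-0.9810016457206369, -0.01673470838860964, -0.19327628056373092], [0.19348747264584426, -0.012070141104810474, -0.9810284958261067]] [0.02201878 0.50141137 1.36901509]
63.4 [ 0.46845957 -0.37683849  0.35250831] [-1.79987725e+02 -3.12280204e-02  1.03348765e+02] 0.030452081878928356 [ 0.73541901 -0.29738792 -3.02369772]
```

Call:
{"name": "servo_tool", "arguments": {
  "motion": [
    [[0,0,25,0,0,0],[0,0,25,0,0,0],[0,0,25,0,0,0],[0,0,25,0,0,0],[0,0,20,0,0,0]]
  ]
}}

```text
time: 63.9
ee_pos: [0.4683, -0.3765, 0.2313]
tcp_rot: [-180.0, -0.0, 103.4]
wrist_force: [-0.6, -0.2, -3.0]
opening: 0.0299
```

Call:
{"name": "servo_tool", "arguments": {
  "motion": [
    [[0,0,15,0,0,0],[0,0,0,0,0,0],[0,0,0,0,0,0]]
  ]
}}

```text
time: 64.2
ee_pos: [0.4684, -0.377, 0.2184]
tcp_rot: [180.0, 0.0, 103.4]
wrist_force: [-0.4, 0.0, -1.9]
opening: 0.0302
```

```bash
python3 look.py low1 side wrist
```

```text
side 409.2625714543586 409.2625714543586 252.9375954239944 190.53437592010917 -0.06826057228411557 77 [[0.9274092763237369, -0.37311628415301773, -0.02638697952641148], [-0.206048791092789, -0.4507253707070529, -0.8685565818587698], [0.3121793232709093, 0.8109444362598673, -0.49488704915493886]] [-0.44083596  0.23163268  1.01519948]
wrist 305.5088943009462 305.5088943009462 252.34249298350167 195.62351906240238 -0.035478710109108066 78 [[0.9724469418931382, 0.23312430747295518, -4.967834916917007e-05], [0.2245794224218227, -0.9367458855813916, 0.26846085165441663], [0.06253821413634893, -0.2610750909443282, -0.9632905940893675]] [-0.36672772 -0.48507055  0.22073701]
64.3 [ 0.46866243 -0.37748424  0.21924969] [1.79936920e+02 8.20914154e-02 1.03410756e+02] 0.02987843690420717 [-0.42216016 -0.90512611 -3.0737388 ]
```

View pics/low1_side.png

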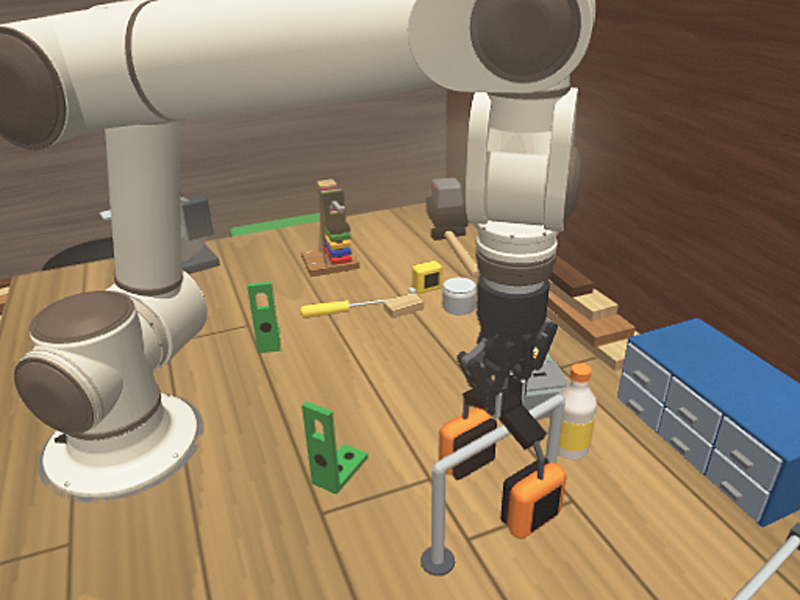

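Call:
{"name": "servo_tool", "arguments": {
  "motion": [
    [[0,0,12,0,0,0],[0,0,8,0,0,0],[0,0,0,0,0,0],[0,0,0,0,0,0]]
  ]
}}

```text
time: 64.7
ee_pos: [0.4681, -0.3774, 0.1975]
tcp_rot: [-180.0, -0.0, 103.4]
wrist_force: [-0.1, 0.3, -2.0]
opening: 0.0298
```

The picture shows the rail (437,465)–(562,400) passing between the orange cups (468,445) and (535,500), one on each side. Now lowering to contact.

Call:
{"name": "servo_tool", "arguments": {
  "motion": [
    [[0,0,3,0,0,0],[0,0,0,0,0,0],[0,0,0,0,0,0]]
  ]
}}

```text
time: 65.0
ee_pos: [0.4683, -0.3775, 0.195]
tcp_rot: [180.0, 0.0, 103.4]
wrist_force: [0.5, -0.1, -1.8]
opening: 0.0302
```

Call:
{"name": "servo_tool", "arguments": {
  "motion": [
    [[0,0,1.5,0,0,0],[0,0,0,0,0,0],[0,0,0,0,0,0]]
  ]
}}

```text
time: 65.3
ee_pos: [0.4683, -0.3775, 0.1934]
tcp_rot: [-180.0, -0.0, 103.4]
wrist_force: [-0.5, 0.8, -2.6]
opening: 0.0301
```

Call:
{"name": "servo_tool", "arguments": {
  "motion": [
    [[0,0,1,0,0,0],[0,0,0,0,0,0]]
  ]
}}

```text
time: 65.5
ee_pos: [0.4683, -0.3775, 0.1925]
tcp_rot: [180.0, 0.0, 103.4]
wrist_force: [0.2, -0.3, -2.4]
opening: 0.0303
```

Call:
{"name": "servo_tool", "arguments": {
  "motion": [
    [[0,0,1,0,0,0],[0,0,0,0,0,0]]
  ]
}}

```text
time: 65.7
ee_pos: [0.4684, -0.3776, 0.1923]
tcp_rot: [180.0, 0.1, 103.4]
wrist_force: [-0.4, 1.5, 4.6]
opening: 0.03
```

Call:
{"name": "servo_tool", "arguments": {
  "motion": [
    [[0,0,0,0,0,0],[0,0,0,0,0,0],[0,0,0,0,0,0],[0,0,0,0,0,0]]
  ],
  "gripper": 46
}}

```text
time: 66.1
ee_pos: [0.4683, -0.3775, 0.1913]
tcp_rot: [-180.0, -0.0, 103.4]
wrist_force: [-0.4, 0.4, 0.4]
opening: 0.0458
```

```bash
python3 look.py rel1 side wrist | tail -1
```

```text
66.2 [ 0.46825298 -0.3775082   0.19132193] [-1.79997121e+02 -3.27844050e-03  1.03408138e+02] 0.04596269245538501 [-0.97203161  0.27842752 -0.48591865]
```

View pics/rel1_side.png

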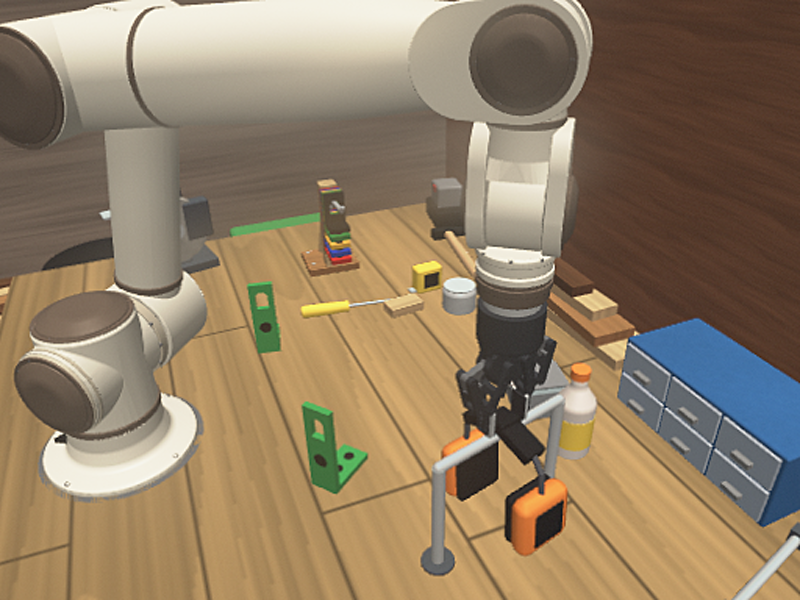

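View pics/rel1_wrist.png

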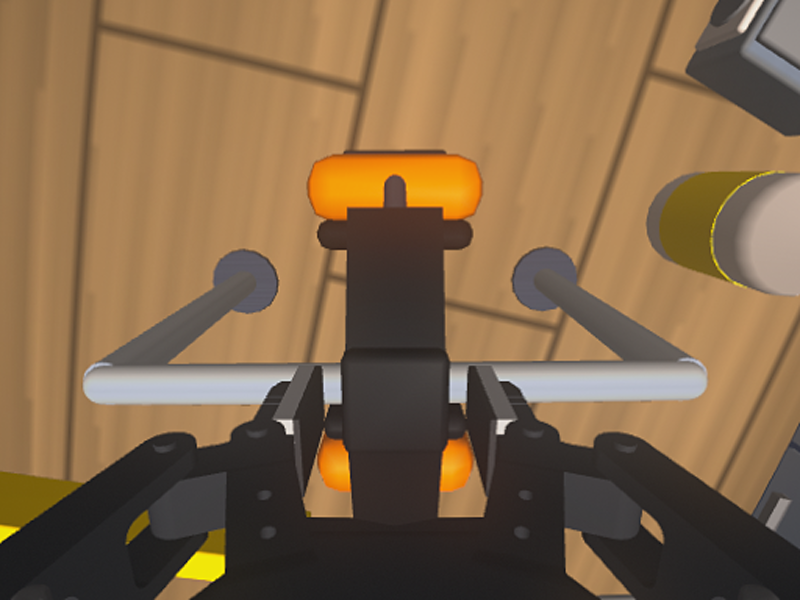

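The jaws (300–500, 370–460) are clear on both sides. The crown pad (395,400) sits over the rail, with a cup on each side.

Call:
{"name": "servo_tool", "arguments": {
  "motion": [
    [[0,0,-5,0,0,0],[0,0,-15,0,0,0],[0,0,-25,0,0,0],[0,0,-30,0,0,0],[0,0,-30,0,0,0]]
  ]
}}

```text
time: 66.7
ee_pos: [0.4681, -0.3773, 0.2978]
tcp_rot: [-180.0, -0.0, 103.4]
wrist_force: [1.9, -0.5, 0.5]
opening: 0.046
```

Call:
{"name": "servo_tool", "arguments": {
  "motion": [
    [[0,0,-30,0,0,0],[0,0,-30,0,0,0],[-30,0,0,0,0,0],[-30,0,0,0,0,0],[0,0,0,0,0,0]]
  ]
}}

```text
time: 67.2
ee_pos: [0.4827, -0.4387, 0.354]
tcp_rot: [-179.9, -0.1, 103.3]
wrist_force: [-0.6, 0.1, 0.2]
opening: 0.0459
```

Call:
{"name": "servo_tool", "arguments": {
  "motion": [
    [[0,0,0,0,0,0],[0,0,0,0,0,0],[0,0,0,0,0,0],[0,0,0,0,0,0],[0,0,0,0,0,0]]
  ]
}}

```text
time: 67.7
ee_pos: [0.4821, -0.4354, 0.3571]
tcp_rot: [180.0, 0.0, 103.4]
wrist_force: [-0.7, 0.5, -0.9]
opening: 0.046
```

```bash
python3 look.py fin1 side wrist top | tail -1
```

```text
67.85 [ 0.48213344 -0.43564998  0.35664351] [1.79989254e+02 1.51310707e-02 1.03417243e+02] 0.04597608600926434 [ 0.38487778  0.12833    -0.02439303]
```

View pics/fin1_side.png

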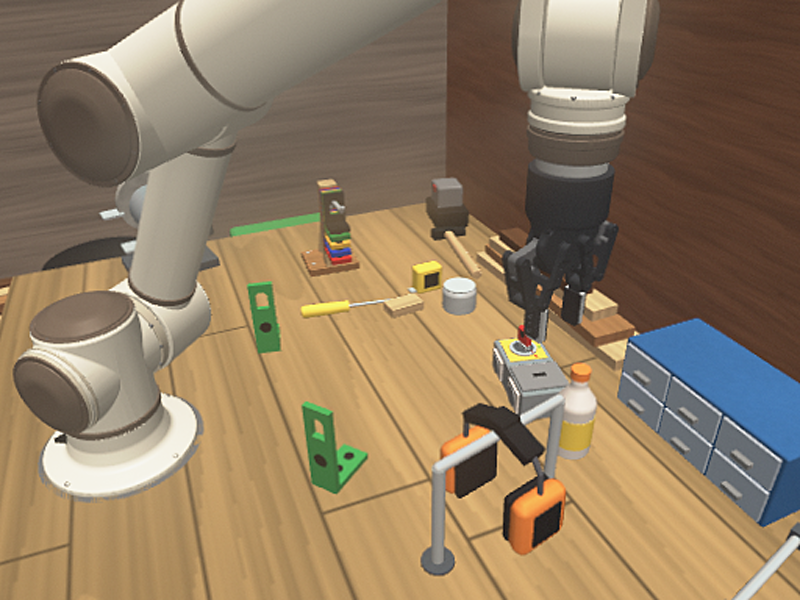

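View pics/fin1_wrist.png

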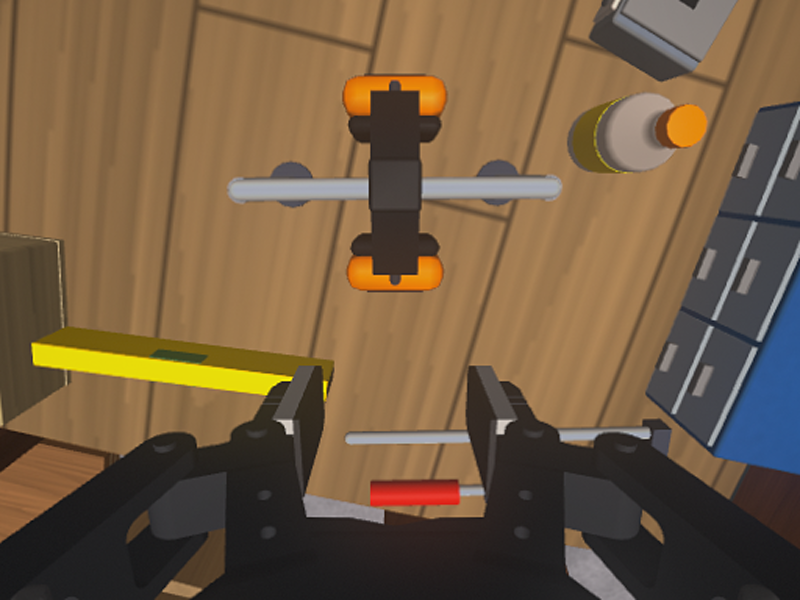

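View pics/fin1_top.png

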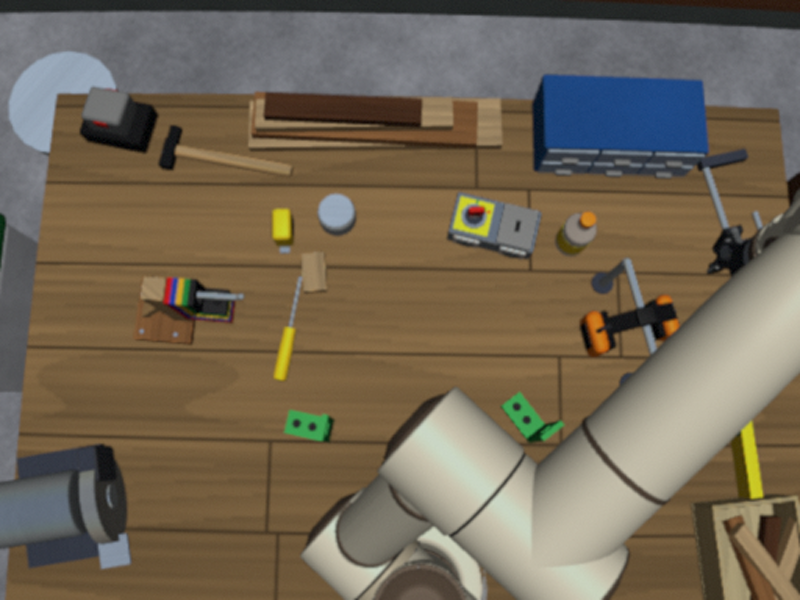

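Run:
```python
import cv2,numpy as np
a=cv2.imread('pics/fin1_top.png'); b=cv2.imread('pics/fin1_side.png')
c=cv2.resize(a[260:350,120:260],None,fx=2.85,fy=2.85,interpolation=cv2.INTER_CUBIC)
d=cv2.resize(b[170:280,290:370],(400,550),interpolation=cv2.INTER_CUBIC)
e=cv2.resize(a[185:265,440:550],(399,290),interpolation=cv2.INTER_CUBIC)
o=np.zeros((550,800,3),np.uint8); o[:c.shape[0],:c.shape[1]]=c; o[:,400:]=d; o[260:550,:399]=e
cv2.imwrite('pics/zoomfin.png',o)
```

```text
(no output)
```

View pics/zoomfin.png

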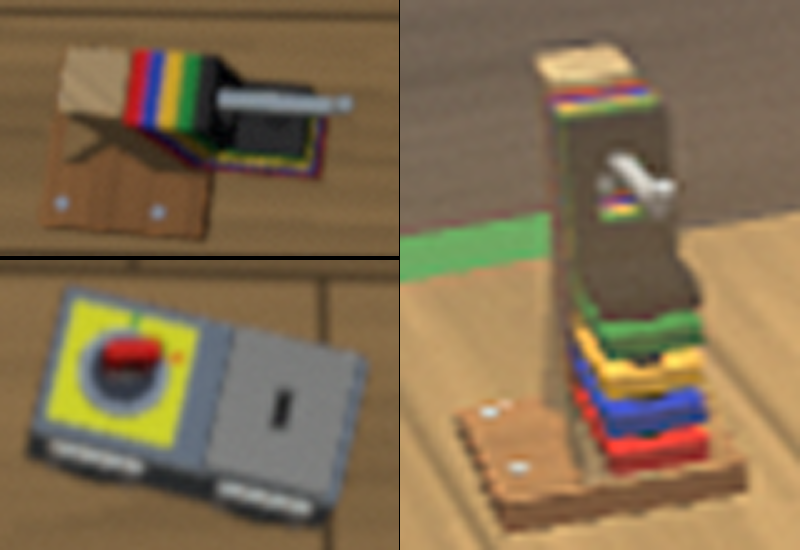

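```bash
python3 -c "
from workcell import bot
print(bot.job_done())"
```

```text
the job is handed in; nothing more can be done
None
```

The bench is closed down and the job was handed in at about 68 s, well inside the 210 s limit.

- **Squares:** all five (red, blue, gold, green, black) hang on the hook by their windows, largest at the back, feet away from the upright. The last top and side pictures show them nested with no visible gaps.
- **Power box:** the key is fully in the round switch and turned clockwise to the stop, where the torque rose to 0.5 N m. In the last picture its bow points at the red off mark.
- **Ear defenders:** they were knocked aside during the run, so I found them again before lifting them. They now hang over the chrome rail by the crown pad, a cup on each side, and stayed put after release.
- **Other things:** the other bench items and the two green look-alike squares were left alone, and the gripper is clear of everything.

None of the last checks failed or disagreed. The final positions were judged by eye in the pictures.

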